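# Lay and clamp a running-bond brick plinth for a bead bonsai

## Task

First move the pliers off the brick jig into the wooden tool tray. Then lay every mini brick in the jig, flat and in line on the yellow strip, as a little wall in running bond: three end to end from the end stop, and the remaining ones above, each centred over the joint between two bricks below (two in the second course before any in a third). When all are laid, screw the brass thumbscrew clockwise until it is fully home, letting go and regripping between turns, and leave the bonsai and the bead and wire containers undisturbed.

Things in the scene. Friction and masses are not known exactly. Their poses are not given: they have to be found in the camera images.
- jig: Bricklaying jig: aluminium plate 100 mm (x) by 340 mm (y), fixed. Origin on the bench under the plate, z up; plate top at z = 15 mm. A yellow strip 40 mm wide along y at x = 0 marks the wall, black lines the bottom bricks' ends. At the -y end a blue clamp housing (y = -130 to -178 mm, 56 mm wide, top at z = 40 mm) carries the jaw and thumbscrew.
- stop_face (a point): Foot of the fixed dark steel end stop (60 mm wide, 22 mm high) on the plate's top at the wall's centre line; jig y = +135 mm, axes as the jig's. The wall runs from here to the jig's -y: bottom bricks' centres 40, 120 and 200 mm away, second course 80 and 160 mm, third 120 mm.
- thumbscrew (a joint): Angle of the knurled brass thumbscrew on the blue housing, rad: grows clockwise seen from above, 14.0 at its end stop (fully home). It starts between 0 and 3, so about two turns are needed. Friction 0.06 N m; it stays where it is left. Per turn the jaw closes, and the screw sinks, by 4 mm.
- screw_grip (a point): Point on the vertical axis of the thumbscrew at the height to grip: 18 mm above the underside of its knob and 10 mm under its top. The knob is a cylinder 32 mm in diameter, 28 mm high, with a red line on top; its underside is 15 mm over the housing's top at angle 0 and 6 mm when home, so fingers can pass alongside it to that depth.
- jaw_face (a point): Middle of the sliding jaw's face. When home it stands 1 mm beyond the end of a tight course of three bricks (jig y = -106 mm), when open up to 9 mm further; closing it pushes slack out of the bottom course.
- tray: Shallow open wooden tool tray, 220 mm (x) by 130 mm (y) by 32 mm high, walls and floor 6 mm, fixed. Origin at the centre of its underside.
- pliers: Small needle-nose pliers with yellow handles, lying flat on the jig at the start, 149 mm long, 14 mm thick. Origin at the underside of the pivot, near the centre of mass; x towards the steel nose, z up. At the pivot it is 20 mm wide (y) over 30 mm of length, the place to grip. 140 g.
- place1 (a point): Where a brick's centre belongs in the wall: bottom course, next to the end stop. Axes as the jig's; a laid brick's length runs along y.
- place2 (a point): Where a brick's centre belongs in the wall: bottom course, middle. Axes as the jig's; a laid brick's length runs along y.
- place3 (a point): Where a brick's centre belongs in the wall: bottom course, next to the jaw. Axes as the jig's; a laid brick's length runs along y.
- place4 (a point): Where a brick's centre belongs in the wall: second course, over the joint of places 1 and 2. Axes as the jig's; a laid brick's length runs along y.
- place5 (a point): Where a brick's centre belongs in the wall: second course, over the joint of places 2 and 3. Axes as the jig's; a laid brick's length runs along y.
- place6 (a point): Where a brick's centre belongs in the wall: third course, over the joint of places 4 and 5. Axes as the jig's; a laid brick's length runs along y.
- brick1: Terracotta mini brick 80 mm (x) by 38 mm (y) by 26 mm (z), 130 g, lying flat on the bench; origin at its centre. Either face may be up. Four to six such bricks are present; absent ones have no pose.
- brick2: Terracotta mini brick 80 mm (x) by 38 mm (y) by 26 mm (z), 130 g, lying flat on the bench; origin at its centre. Either face may be up. Four to six such bricks are present; absent ones have no pose.
- brick3: Terracotta mini brick 80 mm (x) by 38 mm (y) by 26 mm (z), 130 g, lying flat on the bench; origin at its centre. Either face may be up. Four to six such bricks are present; absent ones have no pose.
- brick4: Terracotta mini brick 80 mm (x) by 38 mm (y) by 26 mm (z), 130 g, lying flat on the bench; origin at its centre. Either face may be up. Four to six such bricks are present; absent ones have no pose.
- brick5: Terracotta mini brick 80 mm (x) by 38 mm (y) by 26 mm (z), 130 g, lying flat on the bench; origin at its centre. Either face may be up. Four to six such bricks are present; absent ones have no pose.
- brick6: Terracotta mini brick 80 mm (x) by 38 mm (y) by 26 mm (z), 130 g, lying flat on the bench; origin at its centre. Either face may be up. Four to six such bricks are present; absent ones have no pose.
- bonsai: Bystander: small bead bonsai in a blue pot, 62 by 51 mm and about 135 mm high; origin at its underside. Not to be disturbed.
- bead_dish: Bystander: white bowl 60 mm across, 24 mm high, standing among the bricks; origin at its underside. Not to be disturbed.
- wire_spool: Bystander: spool of copper wire, 52 mm across, 34 mm high; origin at its underside. Not to be disturbed.
- bead_jar: Bystander: clear jar with yellow cap, 48 mm across, 65 mm high; origin at its underside. Not to be disturbed.
- bead_tin: Bystander: red tin, 60 mm across, 50 mm high; origin at its underside. Not to be disturbed.
Not all that is in view belongs to the job. Of the things like the pliers, leave any that is green; of the rest the smaller one is meant.

How it is judged:
By the outcome, as a careful person would: the job done as asked, in the order asked, and still so for the second after the job is handed in, with the robot touching nothing.
Of brick1, brick2, brick3, brick4, brick5, brick6 only 4 to 6 are there at a start; the rules pass over those that are not, and their reading is None.
At some moment in a run one of pliers, brick1, brick2, brick3, brick4, brick5, brick6 may be knocked a few centimetres aside while the robot is not near it.
Once in a run the grip may slacken for a moment while it holds something.
It also fails if it takes over 210 s, if anything falls off the work surface, if the arm or the gripper's body presses on something with over 40 N, if the wrist force passes 120 N, or if a joint passes its speed limit or range.

## Robot

A 6-joint arm with a two-finger parallel gripper is mounted at the origin on the work surface. World frame = base frame: x ahead of the robot, y to its left, z up, the work surface at z = 0. Lengths are in mm, angles in rad, forces in N, time in s.
With the tool pointing down it reaches from about 300 to 875 mm from the base axis. Payload 4.2 kg.
Tool frame: the origin (TCP) lies at the very end of the fingers, on their centre line; the grasp point (between the pads) lies 19 mm behind it; z points along the fingers, y is the line along which they close (so a half turn about z gives the same grasp; the last joint's range is limited). The gripper opens to 85 mm and grips with 20 to 120 N. Pads are 22 mm wide; open, the fingers measure 114 mm over their backs; the gripper's body (76 mm by 85 mm) begins 54 mm behind the grasp point. The pads swing forward as they close: fully open they stand 13 mm farther back than shut.
Start: joints at [1.102, 0.32, 1.565, -0, 1.257, -0.02], TCP at [249.489, 518.074, 194.138] pointing down, gripper open.
Joint ranges: [-3.11, 3.11], [-0.84, 2.01], [0.21, 2.61], [-1.34, 4.49], [0.05, 2.63], [-2.56, 2.56]. Speed limits (rad/s): [2.57, 2.57, 3.14, 3.14, 3.14, 3.14].

## Interface

Orientations are given as a 3x3 rotation matrix whose columns are the frame's x, y, z axes.
In Python, from rig import arm, capture, camera_model, workorder gives the robot as it stands. The module is installed in compiled form; this text tells all that it offers.
- The arm moves only by the tool arm_command, never from a script. Its argument "rows" is one flat list of numbers, 7 for each row, row after row: the shift along the tool's x, y, z in units of 40 mm (1.0 is 40 mm), then the turn, a rotation vector about the tool's x, y, z in units of 6 degrees (1.0 is 6 degrees), then the gripper's target within -1 to 1 (fully open at 1, half-way at 0, shut at -1). In form: [tx, ty, tz, ax, ay, az, gripper, tx, ty, tz, ax, ay, az, gripper, ...]. A call has 1 to 10 rows; each row shifts and turns the commanded pose from where the row before left it, along the tool's axes as they then stand; what a row does not reach is not made up. A row lasts 1/12 s, in which the tool goes at most 41.7 mm and 7.16 degrees, less where a joint would pass 70% of its speed; a pose out of reach is approached as far as the arm can. A call is refused whole if a number of a shift passes 1 or a number of a turn 1, either way. A call with a gripper value outside its range is refused whole. The fingers move at their own pace and stop on an object; "newtons" is the grip in N (left out, the last holds). Time passes only in rows, so rows that do not move let the fingers close. It gives the time, the measured TCP pose, the force, the opening and the grip force at its end, in the units of the state.
- arm.get_state(): the state, without advancing time (a new reading comes with each control period).
- capture(name): name is "side" or "top"; returns the picture (480x640x3 uint8, red, green, blue); there is no depth.
- camera_model(name): a dict with "fov_y" (degrees; the focal length in pixels is half the picture's height over the tangent of half this angle, whatever the lens; pixels are square), "cx", "cy" (the principal point, pixels), "xyz" and "orientation" of the camera in the world. Camera axes: x right, y down, z forward; pixel columns grow to the right and rows downward; lengths in mm; the calibration is good to about 2 mm. A picture is of the moment at which its call begins. camera_model takes no time and is no camera call.
- workorder.finish_job(): hands the job in; it is judged then, once.
The state is a dict: "clock": time; "joint_pos": joint angles; "dq": joint speeds; "joint_efforts": joint torques, N m; "ee_pos": TCP position; "tool_rot": TCP orientation; "wrist_force": force on the tool from outside, world axes, zero at the start; "ft_torque": the same for the moment, N m; "width": opening from 0.0 (shut) to 1.0 (fully open); "gripper_force": force on a finger pad.
Only numpy, scipy, OpenCV 4.12 (cv2) and the standard library are available. Lean on these libraries where they do the work, as an engineer would, in place of code of your own. Each camera call takes 0.05 s, during which the arm holds its last target. There are 200 camera calls.

## Working session

There is one attempt and no reset: what is moved stays moved. The work goes in short steps, Python scripts to look and compute and a tool call to move; the robot and the scene stay as the last step left them, time stands still between calls to the robot, and variables do not carry over. Pictures are saved under pics/ and viewed, at most 14 in all, crops included, and the job is handed in when it is done.

Besides the shell and the picture viewer there is one more tool, called as name(argument=value, ...) on one line, values as JSON. arm_command: Moves the arm, as the interface text tells. Its arguments: {"type":"object","properties":{"rows":{"type":"array","items":{"type":"number"}},"newtons":{"type":"number"}},"required":["rows"]}

```bash
mkdir -p pics; python3 - <<'E'
from rig import arm,capture,camera_model
import cv2
for n in("top","side"):
    im=capture(n); cv2.imwrite(f"pics/{n}0.png",im[:,:,::-1]); print(n,camera_model(n))
print(arm.get_state())
E
```

```text
top {'fov_y': 42.897046844240435, 'cx': 309.4596796900479, 'cy': 243.6144942699475, 'xyz': array([ 273.76067281,   -7.66844305, 1427.9792326 ]), 'orientation': array([[-0.00859704, -0.98919323,  0.14636546],
       [-0.99995688,  0.00799038, -0.00473223],
       [ 0.00351157, -0.14639983, -0.98921927]])}
side {'fov_y': 56.47824832851406, 'cx': 313.0361150751068, 'cy': 245.05822704866193, 'xyz': array([ 113.5405745 , -760.88968701,  712.03586204]), 'orientation': array([[ 0.90694569, -0.23943441,  0.3465843 ],
       [-0.42072472, -0.55584211,  0.71695904],
       [ 0.02098148, -0.79605949, -0.60485458]])}
{'clock': 0.1, 'joint_pos': array([ 1.10203270e+00,  3.20230026e-01,  1.56555291e+00, -2.05201704e-05,
        1.25737366e+00, -2.00316414e-02]), 'dq': array([ 0.00103232, -0.00146368, -0.0020717 ,  0.00078303,  0.00227305,
       -0.00106948]), 'joint_efforts': array([ 1.73686960e-03, -4.16405225e+01, -2.34705645e+01,  9.19557124e-06,
        4.85446173e-03,  2.98661780e-05]), 'ee_pos': array([249.25597747, 517.6397921 , 193.36678482]), 'tool_rot': array([[-9.01000668e-01,  4.33817151e-01, -6.89151477e-04],
       [ 4.33817698e-01,  9.00999574e-01, -1.40406044e-03],
       [ 1.18196854e-05, -1.56402551e-03, -9.99998777e-01]]), 'wrist_force': array([ 0.65446845, -1.12493127,  0.44288701]), 'ft_torque': array([ 0.03127615,  0.03143019, -0.02951511]), 'gripper_force': 0.0, 'width': 0.9980568592961409}
```

View pics/top0.png

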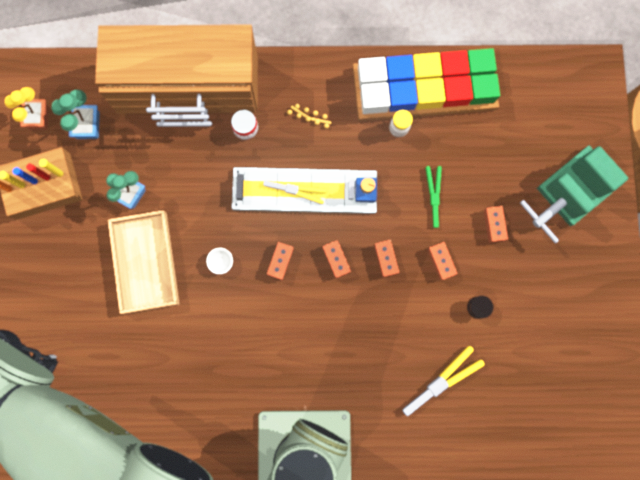

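View pics/side0.png

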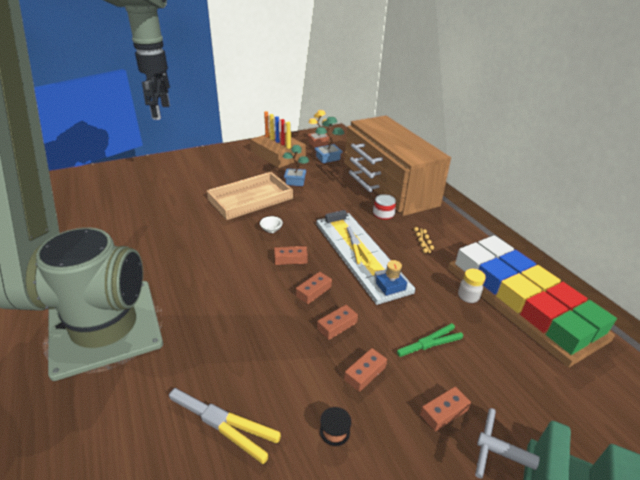

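The top view shows five bricks, at (281,261), (337,259), (387,258), (443,260) and (497,224). There are three plier-like tools: a small yellow one on the jig at (295,190), a green one at (435,197) and a large yellow one at (445,380). The one on the jig fits, being yellow, smaller and lying on the jig. I'll confirm with a crop.

```bash
cat > h.py <<'E'
import numpy as np,cv2
from rig import arm,capture,camera_model
CM={n:camera_model(n) for n in("top","side")}
def K(n):
    c=CM[n]; f=240/np.tan(np.radians(c["fov_y"]/2)); return f,c["cx"],c["cy"],c["xyz"],c["orientation"]
def proj(n,P):
    f,cx,cy,t,R=K(n); p=(np.atleast_2d(P)-t)@R
    return np.c_[f*p[:,0]/p[:,2]+cx,f*p[:,1]/p[:,2]+cy]
def ray(n,uv,z):
    f,cx,cy,t,R=K(n); uv=np.atleast_2d(uv).astype(float)
    d=np.c_[(uv[:,0]-cx)/f,(uv[:,1]-cy)/f,np.ones(len(uv))]@R.T
    return t+d*((z-t[2])/d[:,2])[:,None]
def hsv(im): return cv2.cvtColor(im,cv2.COLOR_RGB2HSV)
E
python3 - <<'E'
from h import *
a=cv2.imread("pics/top0.png")[155:225,220:390]; b=cv2.imread("pics/side0.png")[200:310,300:425]
a=cv2.resize(a,None,fx=4.7,fy=4.7,interpolation=cv2.INTER_CUBIC)[:, :800]
b=cv2.resize(b,(290,255),interpolation=cv2.INTER_CUBIC)
c=np.zeros((590,800,3),np.uint8);c[:a.shape[0],:a.shape[1]]=a;c[333:588,:290]=b
g=cv2.resize(cv2.imread("pics/side0.png")[340:480,160:320],(290,254));c[333:587,300:590]=g
cv2.imwrite("pics/crop1.png",c)
for uv in [(281,261),(337,259),(387,258),(443,260),(497,224)]: print(ray("top",uv,26).round())
print("side",ray("side",[(291,251),(314,283),(338,317),(366,362),(446,400)],26).round())
print(proj("top",[[0,0,0],[249,518,193]]),proj("side",[[0,0,0],[249.3,517.6,193.4]]))
E
```

```text
[[441.  52.  26.]]
[[445. -78.  26.]]
[[ 446. -193.   26.]]
[[ 440. -323.   26.]]
[[ 524. -452.   26.]]
side [[ 446.   52.   26.]
 [ 448.  -78.   26.]
 [ 450. -195.   26.]
 [ 445. -319.   26.]
 [ 532. -448.   26.]]
[[304.86227376 457.22450419]
 [ 43.22047327 348.89714929]] [[104.09766667 326.65792467]
 [164.13161567 129.51659596]]
```

View pics/crop1.png

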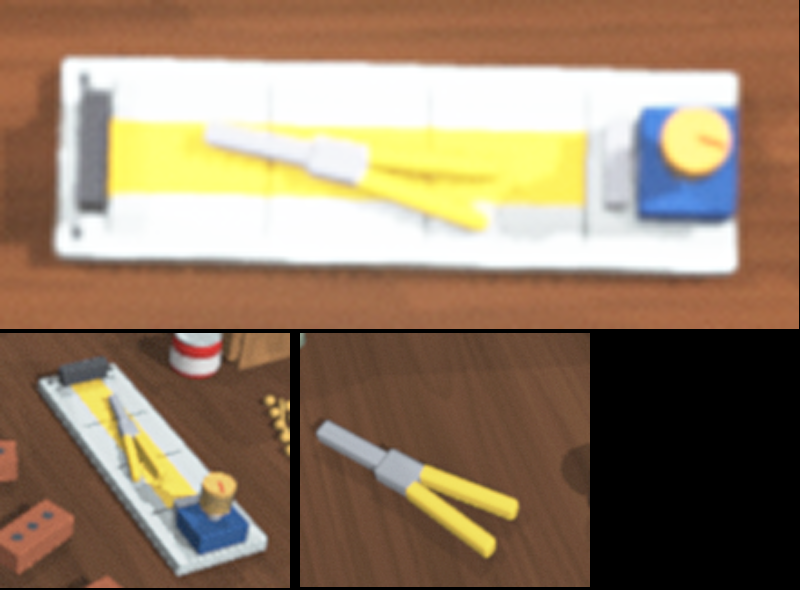

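The crop confirms it: small yellow needle-nose pliers on the jig, pivot at top pixel (292,189), nose pointing to +y. The large yellow pliers on the bench are the distractor. Next I fit poses with silhouettes.

```bash
cat >> h.py <<'E'
from scipy.optimize import minimize
def box(sx,sy,z0,z1,ox=0,oy=0):
    return np.array([[ox+a*sx/2,oy+b*sy/2,z] for a in(-1,1) for b in(-1,1) for z in(z0,z1)])
def place(pts,p):
    c,s=np.cos(p[2]),np.sin(p[2]); return pts@np.array([[c,s,0],[-s,c,0],[0,0,1]])+[p[0],p[1],0]
S=6
def fit(parts,masks,p0,zoff=0):
    """parts: list of convex point sets; masks: {cam:bool mask}; returns pose, 1-IoU"""
    tg={}
    for n,m in masks.items():
        ys,xs=np.nonzero(m); x0,x1,y0,y1=xs.min()-8,xs.max()+9,ys.min()-8,ys.max()+9
        tg[n]=(x0,y0,cv2.resize(m[y0:y1,x0:x1].astype(np.float32),None,fx=S,fy=S,interpolation=cv2.INTER_LINEAR)>.5)
    def cost(p):
        e=0
        for n,(x0,y0,m) in tg.items():
            r=np.zeros(m.shape,np.uint8)
            for q in parts:
                uv=(proj(n,place(q,p)+[0,0,zoff])-[x0,y0]+.5)*S-.5
                cv2.fillConvexPoly(r,cv2.convexHull(np.round(uv*16).astype(np.int32)),1,cv2.LINE_8,4)
            e+=1-(m&(r>0)).sum()/(m|(r>0)).sum()
        return e/len(tg)
    p0=np.array(p0,float)
    sim=np.array([p0,p0+[8,0,0],p0+[0,8,0],p0+[0,0,.15]])
    for _ in range(2):
        o=minimize(cost,p0,method="Nelder-Mead",options=dict(initial_simplex=sim,xatol=.02,fatol=1e-5)); p0=o.x
        sim=np.array([p0,p0+[2,0,0],p0+[0,2,0],p0+[0,0,.04]])
    return o.x,o.fun
def comp(m,uv,r=6):
    m=cv2.morphologyEx(m.astype(np.uint8),cv2.MORPH_CLOSE,np.ones((5,5)))
    k,l=cv2.connectedComponents(m); w=l[max(0,int(uv[1])-r):int(uv[1])+r,max(0,int(uv[0])-r):int(uv[0])+r]; v=w[w>0]
    return l==np.bincount(v).argmax()
def bmask(im):
    h=hsv(im).astype(int); a=im.astype(int)
    return (a[...,0]-a[...,2]>55)&(h[...,1]>110)&((h[...,0]<10)|(h[...,0]>172))&(h[...,2]>90)
BR=[box(80,38,0,26)]
JIG=[box(100,340,0,15),box(56,48,15,40,0,-154),box(60,10,15,37,0,140)]
E
cat > m1.py <<'E'
from h import *
im={n:cv2.imread(f"pics/{n}0.png")[:,:,::-1].copy() for n in("top","side")}
for n,uvs in (("top",[(281,261),(497,224),(330,270),(250,200),(600,300),(240,172),(300,205)]),("side",[(290,256),(368,370),(446,405),(300,330),(350,200)])):
    print(n,[tuple(int(v) for v in hsv(im[n])[v_,u_]) for u_,v_ in uvs])
for ut,us in zip([(281,261),(337,259),(387,258),(443,260),(497,224)],[(291,255),(314,288),(338,322),(366,370),(446,407)]):
    mk={n:comp(bmask(im[n]),u) for n,u in (("top",ut),("side",us))}
    x,y,_=ray("top",ut,26)[0]
    cs=cv2.minAreaRect(np.argwhere(mk["top"])[:,::-1].astype(np.float32))
    b=cv2.boxPoints(cs); e=max((b[1]-b[0],b[2]-b[1]),key=np.linalg.norm); w=ray("top",cs[0]+e,26)[0]-ray("top",cs[0],26)[0]
    p0=[x,y,np.arctan2(w[1],w[0])]
    print([m.sum() for m in mk.values()],*[(k,v[0].round(3),round(v[1],3)) for k,v in (("both",fit(BR,mk,p0)),("top",fit(BR,{"top":mk["top"]},p0)),("side",fit(BR,{"side":mk["side"]},p0)))])
E
python3 m1.py
```

```text
top [(3, 71, 165), (163, 18, 130), (11, 147, 104), (100, 3, 252), (11, 157, 154), (90, 3, 252), (0, 0, 254)]
side [(8, 139, 185), (8, 141, 188), (114, 14, 94), (12, 117, 100), (12, 132, 95)]
[np.int64(687), np.int64(588)] ('both', array([ 4.44348e+02,  5.40470e+01, -3.28000e-01]), np.float64(0.147)) ('top', array([ 4.41936e+02,  5.59260e+01, -3.43000e-01]), np.float64(0.228)) ('side', array([ 4.44704e+02,  5.32670e+01, -3.19000e-01]), np.float64(0.043))
[np.int64(629), np.int64(680)] ('both', array([447.704, -76.698,  -2.752]), np.float64(0.101)) ('top', array([446.258, -76.262,  -2.761]), np.float64(0.132)) ('side', array([448.78 , -76.9  ,  -2.773]), np.float64(0.04))
[np.int64(656), np.int64(781)] ('both', array([ 448.078, -193.687,   -2.9  ]), np.float64(0.134)) ('top', array([ 446.584, -193.107,   -2.899]), np.float64(0.123)) ('side', array([ 450.463, -193.738,   -2.901]), np.float64(0.103))
[np.int64(500), np.int64(1033)] ('both', array([ 441.843, -324.059,   -2.784]), np.float64(0.23)) ('top', array([ 440.01 , -323.163,   -2.804]), np.float64(0.385)) ('side', array([ 442.88 , -324.173,   -2.784]), np.float64(0.038))
[np.int64(677), np.int64(1074)] ('both', array([ 5.28241e+02, -4.53725e+02,  1.09000e-01]), np.float64(0.256)) ('top', array([ 5.26188e+02, -4.52631e+02,  7.40000e-02]), np.float64(0.329)) ('side', array([ 5.30048e+02, -4.53679e+02,  1.15000e-01]), np.float64(0.169))
```

```bash
cat >> h.py <<'E'
def bmask(im):
    h=hsv(im).astype(int); a=im.astype(int)
    return ((h[...,0]<=9)|(h[...,0]>172))&(h[...,1]>100)&(h[...,2]>125)&(a[...,0]-a[...,1]>62)
def hull(m):
    c=max(cv2.findContours(m.astype(np.uint8),0,2)[0],key=cv2.contourArea); o=np.zeros(m.shape,np.uint8)
    cv2.fillConvexPoly(o,cv2.convexHull(c),1); return o>0
def blobs(im):
    m=cv2.morphologyEx(bmask(im).astype(np.uint8),cv2.MORPH_CLOSE,np.ones((5,5)));m=cv2.morphologyEx(m,cv2.MORPH_OPEN,np.ones((5,5)))
    k,l,s,c=cv2.connectedComponentsWithStats(m); return [(c[i],s[i,4],hull(l==i)) for i in range(1,k) if 250<s[i,4]<2500]
def jmask(im,uv=(250,205)):
    h=hsv(im).astype(int); m=((h[...,1]<70)&(h[...,2]>60))|((h[...,0]>18)&(h[...,0]<40)&(h[...,2]>170)&(h[...,1]>90))|((h[...,0]>95)&(h[...,0]<130)&(h[...,1]>100))
    return comp(m,uv)
E
cat > m1.py <<'E'
from h import *
im={n:cv2.imread(f"pics/{n}0.png")[:,:,::-1].copy() for n in("top","side")}
Bs=blobs(im["side"])
for c,a,m in blobs(im["top"]):
    w=ray("top",c,26)[0]
    d=[(np.linalg.norm(ray("side",q[0],22)[0]-w),i) for i,q in enumerate(Bs)]
    if not d or min(d)[0]>30: print("skip",c,a); continue
    ms=Bs[min(d)[1]][2]
    _,_,an=cv2.fitEllipse(np.argwhere(m)[:,::-1].astype(np.float32)) if 0 else cv2.minAreaRect(np.argwhere(m)[:,::-1].astype(np.float32))
    r=min((fit(BR,{"side":ms,"top":m},[w[0],w[1],y]) for y in (-.5,0,.5)),key=lambda t:t[1])
    print(c.round(),m.sum(),ms.sum(),r[0].round(3),round(r[1],3),*[fit(BR,{n:q},r[0])[0].round(3) for n,q in (("top",m),("side",ms))])
for n,uv in (("top",(250,205)),("side",(345,262))):
    m=hull(jmask(im[n],uv)); print("jig",n,m.sum(),*fit([np.vstack(JIG[:1])],{n:m},[620,5,0]), *fit([np.vstack(JIG)],{n:m},[620,5,0]))
hn=ray("top",[(220+338/4.7,155+160/4.7),(220+207/4.7,155+133/4.7),(220+365/4.7,155+165/4.7)],28);print("pliers",hn.round(1))
print("knob",ray("top",(220+696/4.7,155+141/4.7),80),"tray",ray("top",[(109,221),(167,211),(179,303),(121,313)],32).round())
print("tray side",ray("side",[(207,194),(276,175),(293,190),(220,217)],32).round())
E
python3 m1.py
```

```text
skip [456.36533333  77.564     ] 1500
[386. 258.] 658 687 [ 4.47482e+02 -1.94198e+02  2.30000e-01] 0.137 [ 4.46771e+02 -1.94036e+02  2.07000e-01] [ 4.54506e+02 -1.93127e+02  2.72000e-01]
[279. 261.] 652 512 [ 4.44091e+02  5.54680e+01 -3.20000e-01] 0.121 [ 4.43397e+02  5.59070e+01 -2.97000e-01] [ 4.45427e+02  5.43740e+01 -3.66000e-01]
[336. 260.] 608 526 [ 4.46261e+02 -7.66630e+01  4.28000e-01] 0.19 [ 4.45112e+02 -7.60760e+01  3.83000e-01] [457.357 -72.17    0.465]
jig top 6522 [ 6.12971409e+02 -3.39655960e+00 -3.43654658e-02] 0.06055030241076753 [ 6.13292328e+02  3.43471316e-01 -3.69579230e-02] 0.05628673786727323
jig side 4381 [ 6.13318475e+02 -8.04843382e+00 -2.70350592e-02] 0.12544827848389994 [ 6.14835786e+02 -7.74604800e+00 -2.70415452e-02] 0.12043932086520603
pliers [[610.7  25.7  28. ]
 [625.1  91.1  28. ]
 [608.1  12.2  28. ]]
knob [[ 606.25445014 -147.96893663   80.        ]] tray [[537. 450.  32.]
 [560. 316.  32.]
 [346. 284.  32.]
 [325. 415.  32.]]
tray side [[322. 393.  32.]
 [550. 423.  32.]
 [563. 316.  32.]
 [324. 260.  32.]]
```

```bash
cat > plan.py <<'E'
import numpy as np
from scipy.spatial.transform import Rotation as Ro
from rig import arm
def pose():
    s=arm.get_state(); return s["ee_pos"],s["tool_rot"],s
def plan(*wps):
    """wps: (x,y,z,phi_deg) world TCP with phi = direction of tool y; prints N equal rows each"""
    p,R,s=pose(); y=np.degrees(np.arctan2(R[1,1],R[0,1]))
    print("t=%.1f p=%s phi=%.2f w=%.3f gf=%.0f F=%s q6=%.2f tilt=%.3f"%(s["clock"],p.round(1),y,s["width"],s["gripper_force"],s["wrist_force"].round(1),s["joint_pos"][5],np.hypot(*R[:2,2])))
    for x,yy,z,ph in wps:
        d=np.array([x,yy,z])-p; a=-(ph-y)
        N=int(max(np.ceil(np.linalg.norm(d)/39),np.ceil(abs(a)/6-1e-6),1))
        M=np.zeros((3,3))
        for k in range(N):
            f=np.radians(y-a/N*k); M+=np.array([[-(-np.sin(f))*-1,np.cos(f),0],[-np.cos(f),np.sin(f),0],[0,0,-1]])*1.0 if 0 else np.array([[-np.sin(f),np.cos(f),0],[np.cos(f),np.sin(f),0],[0,0,-1]])
        v=np.linalg.solve(M,d)/40
        print("->",(x,yy,z,ph),"N=%d"%N,"row:",v.round(3).tolist(),"az=%.3f"%(a/N/6)); p=np.array([x,yy,z],float); y=ph
E
python3 - <<'E'
from h import *
from plan import plan
g=lambda x,y:((x+.5)/4.7-.5+220,(y+.5)/4.7-.5+155)
J=ray("top",[g(110,157.5),g(586,168),g(110,122),g(110,193),g(270,160),g(430,160)],15);print(J.round(1))
d=J[1]-J[0];print("len",np.linalg.norm(d),"yaw",np.arctan2(d[0],-d[1]))
print("plier side",ray("side",(353,243),28).round(1),"bystanders",ray("top",[(127,195),(220,261),(245,125),(401,124),(480,307)],20).round())
plan((611,26,120,-12.4),(611,26,60,-12.4),(611,26,16,-12.4))
E
```

```text
[[617.  141.9  15. ]
 [609.7 -98.   15. ]
 [635.4 142.   15. ]
 [598.7 141.7  15. ]
 [615.1  61.2  15. ]
 [614.5 -19.4  15. ]]
len 240.00184681440982 yaw -0.030347179347122177
plier side [[603.   17.4  28. ]] bystanders [[ 601.  414.   20.]
 [ 443.  193.   20.]
 [ 771.  138.   20.]
 [ 771. -237.   20.]
 [ 332. -405.   20.]]
t=0.1 p=[249.3 517.6 193.4] phi=64.29 w=0.998 gf=0 F=[ 0.7 -1.1  0.4] q6=-0.02 tilt=0.002
-> (611, 26, 120, -12.4) N=16 row: [-1.019, 0.143, 0.115] az=0.799
-> (611, 26, 60, -12.4) N=2 row: [0.0, 0.0, 0.75] az=-0.000
-> (611, 26, 16, -12.4) N=2 row: [0.0, 0.0, 0.55] az=-0.000
```

arm_command(rows=[-0.96, 0.13, 0.11, 0, 0, 0.75, 0.2, -0.96, 0.13, 0.11, 0, 0, 0.75, 0.2, -0.96, 0.13, 0.11, 0, 0, 0.75, 0.2, -0.96, 0.13, 0.11, 0, 0, 0.75, 0.2, -0.96, 0.13, 0.11, 0, 0, 0.75, 0.2, -0.96, 0.13, 0.11, 0, 0, 0.75, 0.2, -0.96, 0.13, 0.11, 0, 0, 0.75, 0.2, -0.96, 0.13, 0.11, 0, 0, 0.75, 0.2, -0.96, 0.13, 0.11, 0, 0, 0.75, 0.2], newtons=60)

```text
clock: 0.85
ee_pos: [527.1, 315.8, 153.7]
tool_rot: [[-0.4, 0.917, -0.0], [0.917, 0.4, -0.0], [0.0, -0.0, -1.0]]
wrist_force: [0.7, 1.1, 0.4]
width: 0.605
gripper_force: 0.0
```

arm_command(rows=[-0.96, 0.13, 0.11, 0, 0, 0.75, 0.2, -0.96, 0.13, 0.11, 0, 0, 0.75, 0.2, -0.96, 0.13, 0.11, 0, 0, 0.75, 0.2, -0.96, 0.13, 0.11, 0, 0, 0.75, 0.2, -0.96, 0.13, 0.11, 0, 0, 0.75, 0.2, -0.96, 0.13, 0.11, 0, 0, 0.75, 0.2, -0.96, 0.13, 0.11, 0, 0, 0.75, 0.2, -0.96, 0.13, 0.11, 0, 0, 0.75, 0.2, 0, 0, 0, 0, 0, 0, 0.2, 0, 0, 0, 0, 0, 0, 0.2])

```text
clock: 1.68
ee_pos: [608.2, 21.7, 118.5]
tool_rot: [[0.215, 0.977, -0.002], [0.977, -0.215, 0.0], [-0.0, -0.002, -1.0]]
wrist_force: [0.1, 0.8, 0.7]
width: 0.598
gripper_force: 0.0
```

```bash
python3 - <<'E'
from h import *
from plan import plan
plan((611,26,80,-12.4),(611,26,17,-12.4))
t=capture("top");s=capture("side")
c=np.zeros((600,800,3),np.uint8)
c[:300,:]=cv2.resize(t[120:240,205:525][:, :320],(800,300))
c[300:,:400]=cv2.resize(s[190:310,300:460],(400,300)); c[300:,400:]=cv2.resize(s[230:420,260:513],(400,300))
cv2.imwrite("pics/a1.png",c[:,:,::-1])
E
```

```text
t=1.7 p=[608.2  21.7 118.5] phi=-12.41 w=0.598 gf=0 F=[0.1 0.8 0.7] q6=0.23 tilt=0.002
-> (611, 26, 80, -12.4) N=1 row: [0.12, 0.047, 0.964] az=-0.001
-> (611, 26, 17, -12.4) N=2 row: [0.0, 0.0, 0.788] az=-0.000
```

View pics/a1.png

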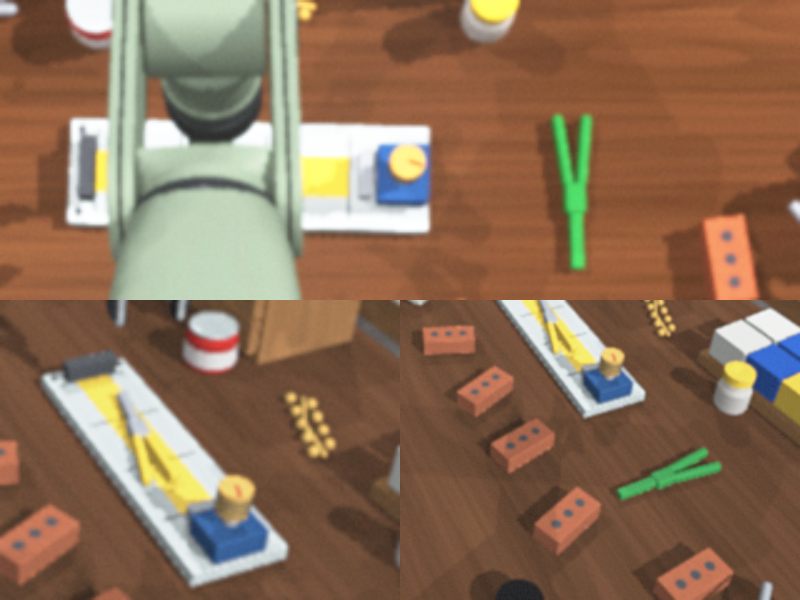

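The side crop shows the pliers unmoved on the strip, pivot near side pixel (354,238). The arm hides them in the top view. The gripper is above, so I'll descend and grip.

arm_command(rows=[0.12, 0.05, 0.85, 0, 0, 0, 0.2, 0, 0, 0.85, 0, 0, 0, 0.2, 0, 0, 0.5, 0, 0, 0, 0.2, 0, 0, 0.34, 0, 0, 0, 0.2, 0, 0, 0, 0, 0, 0, 0.2, 0, 0, 0, 0, 0, 0, -1, 0, 0, 0, 0, 0, 0, -1, 0, 0, 0, 0, 0, 0, -1, 0, 0, 0, 0, 0, 0, -1, 0, 0, 0, 0, 0, 0, -1], newtons=60)

```text
clock: 2.62
ee_pos: [612.2, 28.1, 18.8]
tool_rot: [[0.211, 0.977, 0.002], [0.977, -0.211, 0.0], [0.001, 0.002, -1.0]]
wrist_force: [0.2, -0.5, 0.2]
width: 0.001
gripper_force: 0.0
```

arm_command(rows=[0, 0, 0, 0, 0, 0, -1, 0, 0, 0, 0, 0, 0, -1])

```text
clock: 2.78
ee_pos: [611.8, 27.9, 18.1]
tool_rot: [[0.212, 0.977, 0.001], [0.977, -0.212, 0.0], [0.0, 0.001, -1.0]]
wrist_force: [0.1, 0.8, -0.3]
width: 0.002
gripper_force: 0.0
```

Shut on nothing, so I raise and look.

arm_command(rows=[0, 0, -0.9, 0, 0, 0, -1, 0, 0, -0.9, 0, 0, 0, -0.2, 0, 0, -0.9, 0, 0, 0, 0.2, 0, 0, 0, 0, 0, 0, 0.2])

```text
clock: 3.12
ee_pos: [616.5, 28.0, 133.7]
tool_rot: [[0.212, 0.977, 0.015], [0.977, -0.212, 0.001], [0.004, 0.014, -1.0]]
wrist_force: [0.7, 0.1, 1.0]
width: 0.419
gripper_force: 0.0
```

```bash
python3 - <<'E'
from h import *
s=capture("side");c=cv2.resize(s[180:300,290:450],(800,600),interpolation=cv2.INTER_CUBIC)
cv2.imwrite("pics/a2.png",c[:,:,::-1]); print(proj("side",[611.8,27.9,18]),proj("side",[611,26,28]))
E
```

```text
[[353.73563028 243.03263321]] [[354.1178243  240.41131824]]
```

View pics/a2.png

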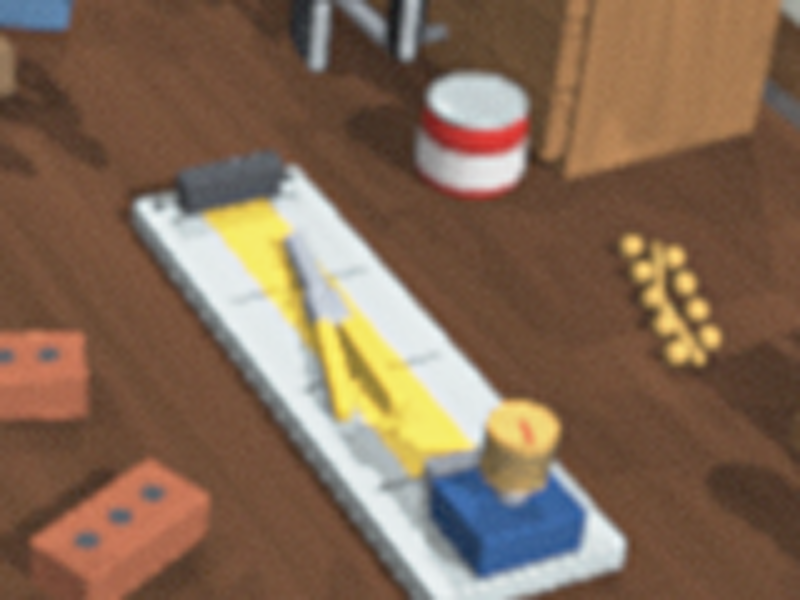

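```bash
python3 - <<'E'
from h import *
from plan import plan
plan()
p,R=arm.get_state()["ee_pos"],arm.get_state()["tool_rot"]
for d in (0,-5,-10,-20): print(d,proj("side",[p+R[:,2]*d-R[:,1]*18,p+R[:,2]*d+R[:,1]*18]).round(1).tolist())
s=capture("side");c=cv2.resize(s[140:260,290:450],(800,600),interpolation=cv2.INTER_CUBIC)
cv2.imwrite("pics/a3.png",c[:,:,::-1])
E
```

```text
t=3.2 p=[614.6  27.9 130.4] phi=-12.23 w=0.509 gf=0 F=[ 0.2  0.5 -0.3] q6=0.24 tilt=0.010
0 [[351.2, 206.8], [365.3, 205.2]]
-5 [[351.3, 205.0], [365.5, 203.4]]
-10 [[351.4, 203.3], [365.6, 201.7]]
-20 [[351.7, 199.7], [366.0, 198.2]]
```

View pics/a3.png

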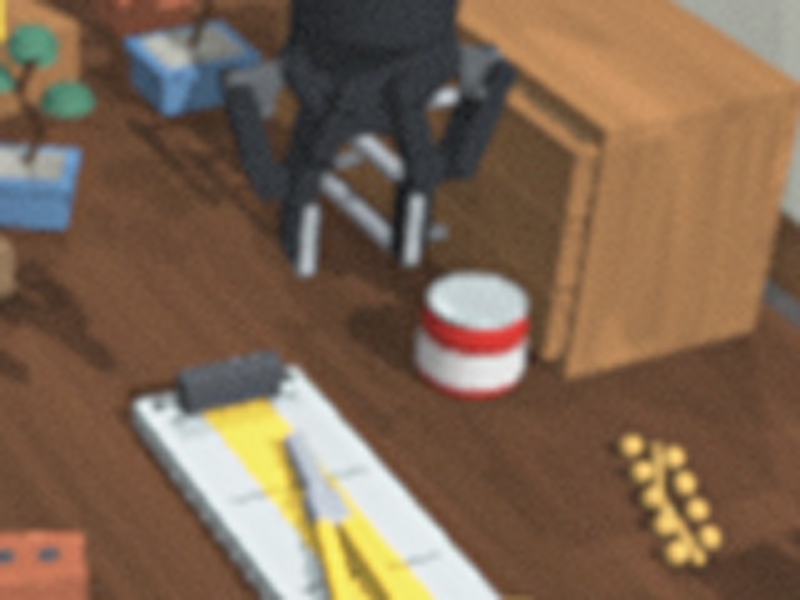

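The fingertips show about 12 px higher than the reported TCP predicts, roughly 25–30 mm in z. I'll check this with a gentle touch on free bench, gripper shut.

```bash
python3 - <<'E'
from plan import plan
plan((515,10,60,-12.4),(515,10,25,-12.4))
E
```

```text
t=3.2 p=[612.6  27.9 127.6] phi=-12.23 w=0.593 gf=0 F=[-0.5 -0.2 -1.7] q6=0.24 tilt=0.004
-> (515, 10, 60, -12.4) N=4 row: [-0.239, -0.572, 0.423] az=0.007
-> (515, 10, 25, -12.4) N=1 row: [0.0, 0.0, 0.875] az=-0.000
```

arm_command(rows=[-0.24, -0.57, 0.4, 0, 0, 0, -1, -0.24, -0.57, 0.4, 0, 0, 0, -1, -0.24, -0.57, 0.4, 0, 0, 0, -1, -0.24, -0.57, 0.4, 0, 0, 0, -1, 0, 0, 0.5, 0, 0, 0, -1, 0, 0, 0.3, 0, 0, 0, -1, 0, 0, 0.1, 0, 0, 0, -1, 0, 0, 0, 0, 0, 0, -1, 0, 0, 0, 0, 0, 0, -1])

```text
clock: 3.97
ee_pos: [514.3, 9.8, 25.3]
tool_rot: [[0.212, 0.977, -0.001], [0.977, -0.212, 0.0], [-0.0, -0.001, -1.0]]
wrist_force: [-0.7, 0.1, -0.2]
width: -0.002
gripper_force: 0.0
```

arm_command(rows=[0, 0, 0.1, 0, 0, 0, -1, 0, 0, 0.1, 0, 0, 0, -1, 0, 0, 0, 0, 0, 0, -1])

```text
clock: 4.22
ee_pos: [514.2, 9.8, 17.3]
tool_rot: [[0.211, 0.977, -0.001], [0.977, -0.211, 0.0], [-0.0, -0.001, -1.0]]
wrist_force: [-0.1, 0.8, -0.3]
width: 0.002
gripper_force: 0.0
```

```bash
python3 - <<'E'
from h import *
from plan import plan
plan()
p,R=arm.get_state()["ee_pos"],arm.get_state()["tool_rot"]
for d in (0,-5,-10,-20): print(d,proj("side",[p+R[:,2]*d]).round(1).tolist())
s=capture("side");c=cv2.resize(s[180:300,250:410],(800,600),interpolation=cv2.INTER_CUBIC)
cv2.imwrite("pics/a4.png",c[:,:,::-1])
E
```

```text
t=4.2 p=[514.2   9.8  17.3] phi=-12.21 w=0.002 gf=0 F=[-0.1  0.8 -0.3] q6=0.21 tilt=0.001
0 [[322.9, 256.6]]
-5 [[323.0, 255.0]]
-10 [[323.0, 253.4]]
-20 [[323.2, 250.3]]
```

View pics/a4.png

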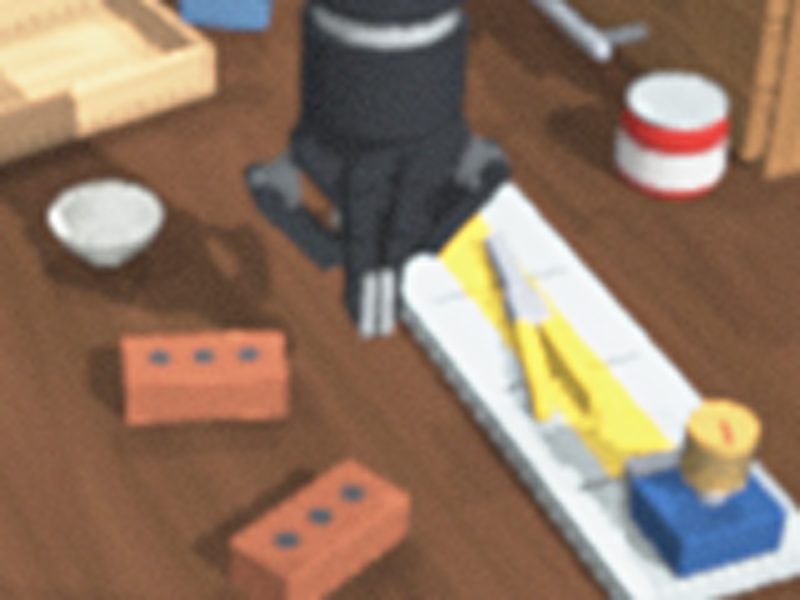

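arm_command(rows=[0, 0, 0.1, 0, 0, 0, -1, 0, 0, 0.1, 0, 0, 0, -1, 0, 0, 0.1, 0, 0, 0, -1, 0, 0, 0, 0, 0, 0, -1])

```text
clock: 4.6
ee_pos: [513.7, 9.8, 4.8]
tool_rot: [[0.212, 0.977, -0.002], [0.977, -0.212, 0.0], [-0.0, -0.002, -1.0]]
wrist_force: [1.2, -0.4, 0.3]
width: 0.002
gripper_force: 0.0
```

arm_command(rows=[0, 0, 0.05, 0, 0, 0, -1, 0, 0, 0.05, 0, 0, 0, -1, 0, 0, 0, 0, 0, 0, -1])

```text
clock: 4.85
ee_pos: [514.1, 9.8, 1.3]
tool_rot: [[0.212, 0.977, -0.001], [0.977, -0.212, 0.0], [-0.0, -0.001, -1.0]]
wrist_force: [0.3, 0.5, -0.3]
width: 0.002
gripper_force: 0.0
```

```bash
python3 - <<'E'
from h import *
from plan import plan
plan()
p,R=arm.get_state()["ee_pos"],arm.get_state()["tool_rot"]
print(proj("side",[p,p+[10,0,0],p+[0,10,0],p+[0,0,10]]).round(1).tolist())
s=capture("side");t=capture("top");c=np.zeros((600,800,3),np.uint8);c[:,:400]=cv2.resize(s[220:280,300:340],(400,600),interpolation=cv2.INTER_CUBIC)
c[:,400:]=cv2.resize(t[100:340,220:380],(400,600))
cv2.imwrite("pics/a5.png",c[:,:,::-1])
E
```

```text
t=4.8 p=[514.1   9.8   1.3] phi=-12.21 w=0.002 gf=0 F=[ 0.3  0.5 -0.3] q6=0.21 tilt=0.001
[[322.7, 261.6], [326.2, 260.6], [320.9, 259.3], [322.8, 258.5]]
```

View pics/a5.png

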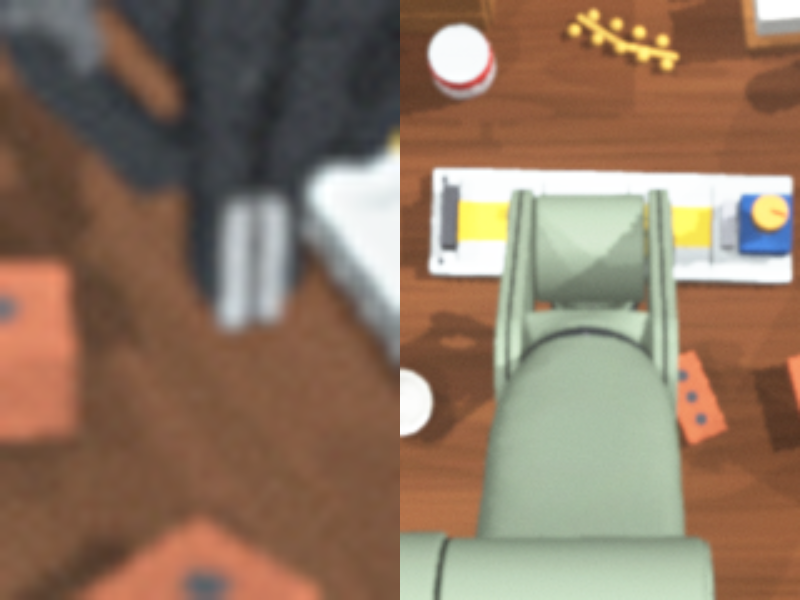

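arm_command(rows=[0, 0, 0.04, 0, 0, 0, -1, 0, 0, 0, 0, 0, 0, -1, 0, 0, 0.04, 0, 0, 0, -1, 0, 0, 0, 0, 0, 0, -1])

```text
clock: 5.28
ee_pos: [514.2, 9.7, -1.7]
tool_rot: [[0.212, 0.977, -0.0], [0.977, -0.212, 0.0], [0.0, -0.0, -1.0]]
wrist_force: [-0.4, 0.4, 0.4]
width: 0.001
gripper_force: 0.0
```

arm_command(rows=[0, 0, 0.04, 0, 0, 0, -1, 0, 0, 0, 0, 0, 0, -1])

```text
clock: 5.45
ee_pos: [514.2, 9.8, -3.3]
tool_rot: [[0.212, 0.977, -0.0], [0.977, -0.212, 0.0], [0.0, -0.0, -1.0]]
wrist_force: [1.3, -0.5, -0.1]
width: 0.005
gripper_force: 0.0
```

No contact below zero, so the reported TCP does sit beyond the real fingertips. I continue gently.

arm_command(rows=[0, 0, 0.06, 0, 0, 0, -1, 0, 0, 0.06, 0, 0, 0, -1, 0, 0, 0.06, 0, 0, 0, -1, 0, 0, 0, 0, 0, 0, -1])

```text
clock: 5.78
ee_pos: [513.9, 9.8, -10.9]
tool_rot: [[0.212, 0.977, -0.001], [0.977, -0.212, 0.0], [-0.0, -0.001, -1.0]]
wrist_force: [-0.3, -0.3, 0.3]
width: 0.003
gripper_force: 0.0
```

arm_command(rows=[0, 0, 0.05, 0, 0, 0, -1, 0, 0, 0.05, 0, 0, 0, -1, 0, 0, 0, 0, 0, 0, -1])

```text
clock: 6.03
ee_pos: [514.1, 9.7, -14.7]
tool_rot: [[0.212, 0.977, -0.001], [0.977, -0.212, 0.0], [-0.0, -0.001, -1.0]]
wrist_force: [-0.2, 0.3, 0.6]
width: 0.002
gripper_force: 0.0
```

arm_command(rows=[0, 0, 0.05, 0, 0, 0, -1, 0, 0, 0.05, 0, 0, 0, -1, 0, 0, 0, 0, 0, 0, -1])

```text
clock: 6.28
ee_pos: [514.1, 9.8, -18.7]
tool_rot: [[0.212, 0.977, -0.001], [0.977, -0.212, 0.0], [-0.0, -0.001, -1.0]]
wrist_force: [0.1, -0.9, 0.3]
width: -0.001
gripper_force: 0.0
```

arm_command(rows=[0, 0, 0.04, 0, 0, 0, -1, 0, 0, 0.04, 0, 0, 0, -1, 0, 0, 0, 0, 0, 0, -1])

```text
clock: 6.53
ee_pos: [514.1, 9.7, -21.8]
tool_rot: [[0.212, 0.977, -0.001], [0.977, -0.212, 0.0], [-0.0, -0.001, -1.0]]
wrist_force: [0.1, 0.1, 0.2]
width: -0.001
gripper_force: 0.0
```

arm_command(rows=[0, 0, 0.04, 0, 0, 0, -1, 0, 0, 0, 0, 0, 0, -1])

```text
clock: 6.7
ee_pos: [514.2, 9.8, -23.3]
tool_rot: [[0.212, 0.977, -0.0], [0.977, -0.212, 0.0], [0.0, -0.0, -1.0]]
wrist_force: [-0.3, -0.7, 0.0]
width: -0.003
gripper_force: 0.0
```

arm_command(rows=[0, 0, 0.03, 0, 0, 0, -1, 0, 0, 0, 0, 0, 0, -1])

```text
clock: 6.87
ee_pos: [514.3, 9.7, -24.4]
tool_rot: [[0.212, 0.977, -0.0], [0.977, -0.212, 0.0], [0.0, -0.0, -1.0]]
wrist_force: [0.1, -0.3, 0.1]
width: -0.008
gripper_force: 0.0
```

arm_command(rows=[0, 0, 0.03, 0, 0, 0, -1, 0, 0, 0, 0, 0, 0, -1])

```text
clock: 7.03
ee_pos: [514.2, 9.7, -25.6]
tool_rot: [[0.212, 0.977, -0.0], [0.977, -0.212, 0.0], [0.0, -0.0, -1.0]]
wrist_force: [-0.4, -0.0, -0.3]
width: -0.004
gripper_force: 0.0
```

arm_command(rows=[0, 0, 0.03, 0, 0, 0, -1, 0, 0, 0, 0, 0, 0, -1])

```text
clock: 7.2
ee_pos: [514.3, 9.8, -26.9]
tool_rot: [[0.212, 0.977, -0.0], [0.977, -0.212, 0.0], [0.0, -0.0, -1.0]]
wrist_force: [-1.5, 1.1, -0.1]
width: 0.001
gripper_force: 0.0
```

arm_command(rows=[0, 0, 0.03, 0, 0, 0, -1, 0, 0, 0, 0, 0, 0, -1])

```text
clock: 7.37
ee_pos: [514.3, 9.8, -28.1]
tool_rot: [[0.212, 0.977, -0.0], [0.977, -0.212, 0.0], [0.0, -0.0, -1.0]]
wrist_force: [0.4, -0.5, -0.8]
width: 0.002
gripper_force: 0.0
```

arm_command(rows=[0, 0, 0.02, 0, 0, 0, -1, 0, 0, 0, 0, 0, 0, -1])

```text
clock: 7.53
ee_pos: [514.3, 9.8, -28.8]
tool_rot: [[0.212, 0.977, -0.0], [0.977, -0.212, 0.0], [0.0, -0.0, -1.0]]
wrist_force: [-0.1, -0.6, -0.1]
width: 0.0
gripper_force: 0.0
```

```bash
python3 - <<'E'
from h import *
from plan import plan
plan()
s=capture("side");c=np.zeros((600,800,3),np.uint8);c[:,:400]=cv2.resize(s[220:280,300:340],(400,600),interpolation=cv2.INTER_CUBIC)
c[:300,400:]=cv2.resize(s[200:290,280:400],(400,300),interpolation=cv2.INTER_CUBIC)
cv2.imwrite("pics/a6.png",c[:,:,::-1])
E
```

```text
t=7.5 p=[514.3   9.8 -28.8] phi=-12.21 w=0.000 gf=0 F=[-0.1 -0.6 -0.1] q6=0.21 tilt=0.000
```

View pics/a6.png

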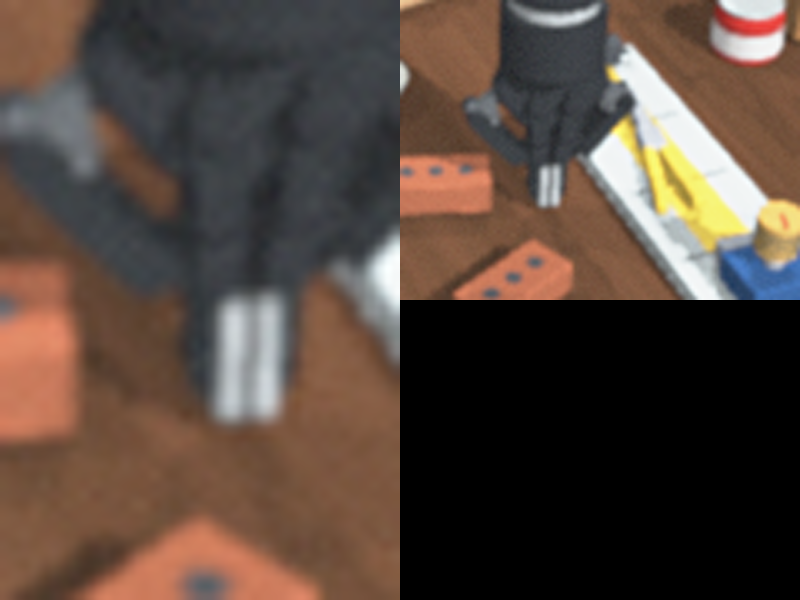

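Tips show at side pixel (324.7,262), which is what z≈0 predicts. Contact should be within a few mm.

arm_command(rows=[0, 0, 0.03, 0, 0, 0, -1, 0, 0, 0, 0, 0, 0, -1])

```text
clock: 7.75
ee_pos: [514.3, 9.8, -30.1]
tool_rot: [[0.212, 0.977, -0.0], [0.977, -0.212, 0.0], [0.0, -0.0, -1.0]]
wrist_force: [-1.1, -0.2, 0.2]
width: -0.003
gripper_force: 0.0
```

arm_command(rows=[0, 0, 0.03, 0, 0, 0, -1, 0, 0, 0, 0, 0, 0, -1])

```text
clock: 7.92
ee_pos: [514.2, 9.8, -31.3]
tool_rot: [[0.212, 0.977, -0.0], [0.977, -0.212, 0.0], [0.0, -0.0, -1.0]]
wrist_force: [0.2, -0.6, -0.6]
width: -0.001
gripper_force: 0.0
```

arm_command(rows=[0, 0, 0.02, 0, 0, 0, -1, 0, 0, 0, 0, 0, 0, -1])

```text
clock: 8.08
ee_pos: [514.3, 9.8, -32.0]
tool_rot: [[0.212, 0.977, -0.0], [0.977, -0.212, 0.0], [0.0, -0.0, -1.0]]
wrist_force: [0.3, -1.0, 0.5]
width: 0.002
gripper_force: 0.0
```

arm_command(rows=[0, 0, 0.02, 0, 0, 0, -1, 0, 0, 0, 0, 0, 0, -1])

```text
clock: 8.25
ee_pos: [514.3, 9.8, -32.8]
tool_rot: [[0.212, 0.977, -0.0], [0.977, -0.212, 0.0], [0.0, -0.0, -1.0]]
wrist_force: [0.6, 0.6, 0.3]
width: 0.001
gripper_force: 0.0
```

arm_command(rows=[0, 0, 0.03, 0, 0, 0, -1, 0, 0, 0, 0, 0, 0, -1])

```text
clock: 8.42
ee_pos: [514.3, 9.8, -34.1]
tool_rot: [[0.212, 0.977, -0.0], [0.977, -0.212, 0.0], [0.0, -0.0, -1.0]]
wrist_force: [-0.6, -0.0, 0.5]
width: 0.002
gripper_force: 0.0
```

arm_command(rows=[0, 0, 0.02, 0, 0, 0, -1, 0, 0, 0, 0, 0, 0, -1])

```text
clock: 8.58
ee_pos: [514.3, 9.7, -34.8]
tool_rot: [[0.212, 0.977, -0.0], [0.977, -0.212, 0.0], [0.0, -0.0, -1.0]]
wrist_force: [0.0, -0.5, 0.2]
width: -0.002
gripper_force: 0.0
```

arm_command(rows=[0, 0, 0.02, 0, 0, 0, -1, 0, 0, 0, 0, 0, 0, -1])

```text
clock: 8.75
ee_pos: [514.3, 9.7, -35.6]
tool_rot: [[0.212, 0.977, -0.0], [0.977, -0.212, 0.0], [0.0, -0.0, -1.0]]
wrist_force: [-0.2, -0.6, 0.4]
width: -0.001
gripper_force: 0.0
```

arm_command(rows=[0, 0, 0.02, 0, 0, 0, -1, 0, 0, 0, 0, 0, 0, -1])

```text
clock: 8.92
ee_pos: [514.2, 9.8, -36.4]
tool_rot: [[0.212, 0.977, -0.0], [0.977, -0.212, 0.0], [0.0, -0.0, -1.0]]
wrist_force: [0.1, -0.8, 0.1]
width: 0.002
gripper_force: 0.0
```

arm_command(rows=[0, 0, 0.02, 0, 0, 0, -1, 0, 0, 0, 0, 0, 0, -1])

```text
clock: 9.08
ee_pos: [514.4, 9.8, -37.1]
tool_rot: [[0.212, 0.977, 0.0], [0.977, -0.212, 0.0], [0.0, 0.0, -1.0]]
wrist_force: [-0.0, -0.4, -0.2]
width: 0.0
gripper_force: 0.0
```

```bash
python3 - <<'E'
from rig import arm
s=arm.get_state(); print(s["joint_pos"].round(4),s["joint_efforts"].round(2),s["wrist_force"],s["ee_pos"])
E
```

```text
[-3.5000e-03  4.8880e-01  1.9908e+00  1.0000e-04  6.6190e-01  2.0960e-01] [  0.   -41.3  -14.21   0.    -0.    -0.  ] [-0.00456328 -0.40898119 -0.23458414] [514.41904804   9.75192886 -37.10461819]
```

arm_command(rows=[0, 0, 0.03, 0, 0, 0, -1, 0, 0, 0, 0, 0, 0, -1])

```text
clock: 9.25
ee_pos: [514.5, 9.7, -37.2]
tool_rot: [[0.212, 0.977, 0.0], [0.977, -0.212, 0.0], [0.0, 0.0, -1.0]]
wrist_force: [-3.0, 0.2, 11.1]
width: 0.001
gripper_force: 5.1
```

arm_command(rows=[0, 0, 0.03, 0, 0, 0, -1, 0, 0, 0, 0, 0, 0, -1])

```text
clock: 9.42
ee_pos: [514.5, 9.8, -37.2]
tool_rot: [[0.212, 0.977, 0.001], [0.977, -0.212, 0.0], [0.0, 0.001, -1.0]]
wrist_force: [-5.7, -0.3, 19.8]
width: 0.0
gripper_force: 10.1
```

arm_command(rows=[0, 0, 0.03, 0, 0, 0, -1, 0, 0, 0, 0, 0, 0, -1])

```text
clock: 9.58
ee_pos: [514.6, 9.8, -37.3]
tool_rot: [[0.211, 0.977, 0.001], [0.977, -0.211, 0.0], [0.0, 0.001, -1.0]]
wrist_force: [-8.2, -0.0, 29.9]
width: -0.002
gripper_force: 15.1
```

arm_command(rows=[0, 0, 0.03, 0, 0, 0, -1, 0, 0, 0, 0, 0, 0, -1])

```text
clock: 9.75
ee_pos: [514.6, 9.7, -37.3]
tool_rot: [[0.211, 0.977, 0.002], [0.977, -0.211, 0.0], [0.0, 0.002, -1.0]]
wrist_force: [-10.5, 0.2, 38.9]
width: -0.004
gripper_force: 20.1
```

```bash
python3 - <<'E'
from h import *
from plan import plan
plan()
s=capture("side");c=cv2.resize(s[220:290,285:378],(797,600),interpolation=cv2.INTER_CUBIC)
cv2.imwrite("pics/a7.png",c[:,:,::-1])
E
```

```text
t=9.8 p=[514.6   9.7 -37.3] phi=-12.21 w=-0.004 gf=20 F=[-10.5   0.2  38.9] q6=0.21 tilt=0.002
```

View pics/a7.png

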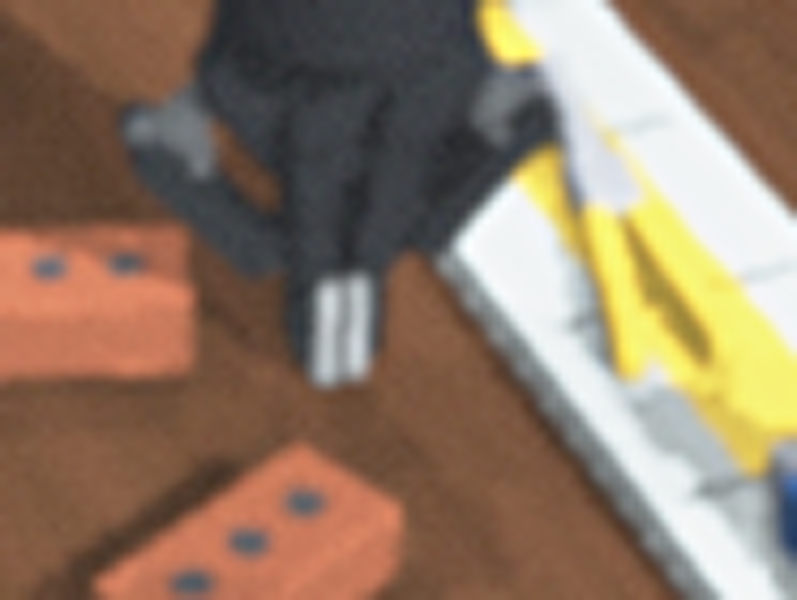

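Contact is at reported z = -37.2, so the true fingertip is 37.2 mm above the reported TCP. The tip's near face shows at (324.7,264.5). Next is the lateral offset.

arm_command(rows=[0, 0, -0.3, 0, 0, 0, -1, 0, 0, -0.7, 0, 0, 0, -1, 0, 0, 0, 0, 0, 0, -1])

```text
clock: 10.05
ee_pos: [517.5, 9.7, 2.0]
tool_rot: [[0.212, 0.977, 0.008], [0.977, -0.212, 0.0], [0.002, 0.008, -1.0]]
wrist_force: [0.5, 0.6, -0.1]
width: 0.002
gripper_force: 0.0
```

```bash
python3 - <<'E'
from h import *
r=ray("side",(324.7,264.7),0)[0]; R=arm.get_state()["tool_rot"]
c=r+11*R[:,0]; print("near face",r,"centre",c,"minus reported",(c-[514.5,9.75,-37.2])@R)
E
```

```text
near face [514.20329329  -1.79861977   0.        ] centre [5.16530050e+02 8.95246511e+00 1.94617382e-02] minus reported [ -0.28423445   2.44903079 -37.20170634]
```

Lateral error is about 0, so only z is biased (true = reported + 37.2). I build that into the planner and retry the pliers.

```bash
sed -i 's/p,R,s=pose(); y=/p,R,s=pose(); p=p+[0,0,37.2]; y=/; s/for x,yy,z,ph in wps:/for x,yy,z,ph in wps:  # true z/' plan.py
python3 - <<'E'
from h import *
from plan import plan
plan((515,10,110,-12.4),(611,26,110,-12.4),(611,26,17,-12.4))
plan((611,26,120,-12.4),(445,364,120,-80.5),(445,364,12,-80.5))
t=arm.get_state()["ee_pos"]
E
```

```text
t=10.1 p=[517.5   9.7  39.2] phi=-12.21 w=0.002 gf=0 F=[ 0.5  0.6 -0.1] q6=0.21 tilt=0.008
-> (515, 10, 110, -12.4) N=2 row: [-0.004, -0.031, -0.885] az=0.016
-> (611, 26, 110, -12.4) N=3 row: [0.302, 0.753, -0.0] az=-0.000
-> (611, 26, 17, -12.4) N=3 row: [0.0, 0.0, 0.775] az=-0.000
t=10.1 p=[517.5   9.7  39.2] phi=-12.21 w=0.002 gf=0 F=[ 0.5  0.6 -0.1] q6=0.21 tilt=0.008
-> (611, 26, 120, -12.4) N=4 row: [0.224, 0.549, -0.505] az=0.008
-> (445, 364, 120, -80.5) N=12 row: [0.288, -0.781, -0.0] az=0.946
-> (445, 364, 12, -80.5) N=3 row: [0.0, -0.0, 0.9] az=-0.000
```

arm_command(rows=[0, 0, -0.7, 0, 0, 0, 0.2, 0.31, 0.76, 0, 0, 0, 0, 0.2, 0.31, 0.76, 0, 0, 0, 0, 0.2, 0.3, 0.75, 0, 0, 0, 0, 0.2, 0, 0, 0, 0, 0, 0, 0.2, 0, 0, 0, 0, 0, 0, 0.2])

```text
clock: 10.55
ee_pos: [611.8, 26.8, 25.3]
tool_rot: [[0.211, 0.977, -0.0], [0.977, -0.211, 0.0], [0.0, -0.0, -1.0]]
wrist_force: [-0.2, -0.1, 0.2]
width: 0.6
gripper_force: 0.0
```

```bash
python3 - <<'E'
from plan import plan
plan((611,26,17.5,-12.4))
E
```

```text
t=10.6 p=[611.8  26.8  62.5] phi=-12.19 w=0.600 gf=0 F=[-0.2 -0.1  0.2] q6=0.24 tilt=0.000
-> (611, 26, 17.5, -12.4) N=2 row: [-0.011, -0.008, 0.563] az=0.018
```

arm_command(rows=[-0.01, -0.01, 0.55, 0, 0, 0, 0.2, -0.01, -0.01, 0.4, 0, 0, 0, 0.2, 0, 0, 0.16, 0, 0, 0, 0.2, 0, 0, 0, 0, 0, 0, 0.2, 0, 0, 0, 0, 0, 0, -1, 0, 0, 0, 0, 0, 0, -1, 0, 0, 0, 0, 0, 0, -1, 0, 0, 0, 0, 0, 0, -1, 0, 0, 0, 0, 0, 0, -1], newtons=60)

```text
clock: 11.3
ee_pos: [611.0, 25.9, -16.9]
tool_rot: [[0.212, 0.977, 0.003], [0.977, -0.212, 0.0], [0.001, 0.003, -1.0]]
wrist_force: [-0.2, 0.5, 6.7]
width: 0.213
gripper_force: 65.4
```

Gripped (18 mm, 65 N). I carry them to the tray.

arm_command(rows=[0, 0, -0.5, 0, 0, 0, -1, 0, 0, -1, 0, 0, 0, -1, 0, 0, -1, 0, 0, 0, -1, 0.29, -0.78, 0, 0, 0, 0.95, -1, 0.29, -0.78, 0, 0, 0, 0.95, -1, 0.29, -0.78, 0, 0, 0, 0.95, -1, 0.29, -0.78, 0, 0, 0, 0.95, -1, 0.29, -0.78, 0, 0, 0, 0.95, -1, 0.29, -0.78, 0, 0, 0, 0.95, -1, 0.29, -0.78, 0, 0, 0, 0.95, -1])

```text
clock: 12.13
ee_pos: [460.1, 200.7, 81.6]
tool_rot: [[0.793, 0.61, -0.001], [0.61, -0.793, -0.0], [-0.001, -0.0, -1.0]]
wrist_force: [0.3, 0.1, -0.7]
width: 0.211
gripper_force: 64.5
```

arm_command(rows=[0.29, -0.78, 0, 0, 0, 0.95, -1, 0.29, -0.78, 0, 0, 0, 0.95, -1, 0.29, -0.78, 0, 0, 0, 0.95, -1, 0.29, -0.78, 0, 0, 0, 0.95, -1, 0.29, -0.78, 0, 0, 0, 0.95, -1, 0, 0, 0, 0, 0, 0, -1, 0, 0, 0, 0, 0, 0, -1, 0, 0, 0, 0, 0, 0, -1])

```text
clock: 12.8
ee_pos: [444.0, 363.2, 81.1]
tool_rot: [[0.986, 0.164, -0.001], [0.164, -0.986, -0.002], [-0.002, 0.001, -1.0]]
wrist_force: [-0.3, -0.4, -1.7]
width: 0.21
gripper_force: 66.9
```

```bash
python3 - <<'E'
from h import *
from plan import plan
plan((442,366,60,-80.5),(442,366,13,-80.5))
cv2.imwrite("pics/s1.png",capture("side")[:,:,::-1])
E
```

```text
t=12.8 p=[444.  363.2 118.3] phi=-80.54 w=0.210 gf=67 F=[-0.3 -0.4 -1.7] q6=2.07 tilt=0.002
-> (442, 366, 60, -80.5) N=2 row: [-0.019, -0.039, 0.729] az=-0.003
-> (442, 366, 13, -80.5) N=2 row: [0.0, -0.0, 0.588] az=-0.000
```

arm_command(rows=[-0.02, -0.04, 0.7, 0, 0, 0, -1, -0.02, -0.04, 0.7, 0, 0, 0, -1, 0, 0, 0.6, 0, 0, 0, -1, 0, 0, 0.4, 0, 0, 0, -1, 0, 0, 0.2, 0, 0, 0, -1, 0, 0, 0, 0, 0, 0, -1, 0, 0, 0, 0, 0, 0, -0.2, 0, 0, 0, 0, 0, 0, -0.2, 0, 0, 0, 0, 0, 0, -0.2])

```text
clock: 13.6
ee_pos: [443.8, 367.5, -20.6]
tool_rot: [[0.987, 0.163, 0.003], [0.163, -0.987, 0.002], [0.003, -0.002, -1.0]]
wrist_force: [-0.1, -0.2, -0.2]
width: 0.397
gripper_force: 0.0
```

arm_command(rows=[0, 0, -0.3, 0, 0, 0, -0.2, 0, 0, -0.9, 0, 0, 0, 0, 0, 0, -0.9, 0, 0, 0, 0.2, 0, 0, 0, 0, 0, 0, 0.2])

```text
clock: 13.93
ee_pos: [447.0, 370.4, 69.8]
tool_rot: [[0.987, 0.163, 0.012], [0.163, -0.987, 0.01], [0.014, -0.008, -1.0]]
wrist_force: [1.7, 0.7, -0.0]
width: 0.6
gripper_force: 0.0
```

```bash
cat > look.py <<'E'
from h import *
import sys
def look(tag):
    im={n:capture(n) for n in("top","side")}
    for n in im: cv2.imwrite(f"pics/{n}_{tag}.png",im[n][:,:,::-1])
    Bs=blobs(im["side"]); Bt=blobs(im["top"])
    for c,a,m in Bs:
        w=ray("side",c,20)[0]
        if not(300<w[0]<700 and abs(w[1])<600): continue
        mk={"side":m}; d=[(np.linalg.norm(ray("top",q[0],22)[0][:2]-w[:2]),i) for i,q in enumerate(Bt)]
        r=min((fit(BR,mk,[w[0],w[1],y]) for y in (-.9,-.45,0,.45,.9,1.4)),key=lambda t:t[1])
        t=""
        if d and min(d)[0]<25: t=fit(BR,{"top":Bt[min(d)[1]][2]},r[0]); t=(t[0].round(2).tolist(),round(t[1],2))
        print(c.round(),m.sum(),"side",r[0].round(2).tolist(),round(r[1],3),"top",t)
if __name__=="__main__": look(sys.argv[1])
E
python3 look.py b1; python3 - <<'E'
from plan import plan
plan()
E
```

```text
[291. 255.] 562 side [445.63, 54.37, -0.41] 0.036 top 
[315. 286.] 596 side [454.91, -74.55, 0.43] 0.141 top 
[339. 320.] 742 side [455.53, -192.76, 0.24] 0.132 top 
[367. 367.] 895 side [448.5, -321.84, 0.38] 0.13 top 
[447. 406.] 1062 side [537.13, -452.66, 0.12] 0.163 top 
t=14.0 p=[444.  368.  101.8] phi=-80.61 w=0.596 gf=0 F=[-0.7 -0.7 -0.6] q6=2.08 tilt=0.006
```

```bash
python3 - <<'E'
from h import *
for n,pts in (("side",[(291,250),(291,261),(338,316),(335,333),(366,360),(370,385),(450,400),(455,420),(300,320),(400,380),(320,330),(465,425)]),("top",[(277,255),(281,268),(387,250),(443,252),(497,212),(320,290),(420,300),(520,250),(380,275)])):
    im=cv2.imread(f"pics/{n}_b1.png")[:,:,::-1]
    print(n,[(p,im[p[1],p[0]].tolist(),round(im[p[1],p[0],0]/im[p[1],p[0],1],2)) for p in pts])
a=cv2.imread("pics/top_b1.png")[190:320,80:520];b=cv2.imread("pics/side_b1.png")
c=np.zeros((600,800,3),np.uint8);c[:236]=cv2.resize(a,(800,236));c[236:]=cv2.resize(b[160:360,190:630],(800,364))
cv2.imwrite("pics/v1.png",c)
E
```

```text
side [((291, 250), [134, 112, 110], np.float64(1.2)), ((291, 261), [192, 115, 86], np.float64(1.67)), ((338, 316), [113, 107, 111], np.float64(1.06)), ((335, 333), [199, 119, 89], np.float64(1.67)), ((366, 360), [216, 130, 97], np.float64(1.66)), ((370, 385), [103, 72, 53], np.float64(1.43)), ((450, 400), [216, 129, 97], np.float64(1.67)), ((455, 420), [105, 76, 56], np.float64(1.38)), ((300, 320), [119, 83, 61], np.float64(1.43)), ((400, 380), [121, 84, 62], np.float64(1.44)), ((320, 330), [120, 74, 58], np.float64(1.62)), ((465, 425), [85, 63, 50], np.float64(1.35))]
top [((277, 255), [251, 170, 117], np.float64(1.48)), ((281, 268), [251, 170, 117], np.float64(1.48)), ((387, 250), [242, 151, 112], np.float64(1.6)), ((443, 252), [250, 163, 116], np.float64(1.53)), ((497, 212), [236, 150, 122], np.float64(1.57)), ((320, 290), [169, 106, 67], np.float64(1.59)), ((420, 300), [181, 112, 70], np.float64(1.62)), ((520, 250), [116, 74, 46], np.float64(1.57)), ((380, 275), [104, 64, 42], np.float64(1.62))]
```

View pics/v1.png

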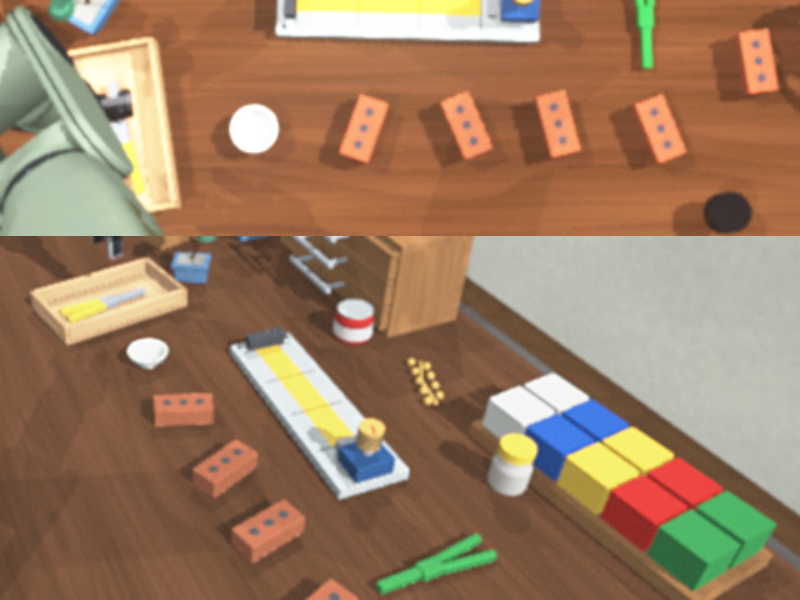

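The pliers lie inside the tray and the five bricks are unmoved. I tighten the masks.

```bash
cat >> h.py <<'E'
def bmask(im,n="side"):
    a=im.astype(float); s=hsv(im)[...,1]
    if n=="side": return (a[...,0]/(a[...,1]+1)>1.53)&(a[...,0]>105)&(a[...,0]/(a[...,2]+1)>1.75)
    med=np.median(a[230:330,250:560,0]); return (a[...,0]>1.28*med)&(s>90)&(s<175)&(a[...,0]>a[...,1]*1.35)
def blobs(im,n="side"):
    m=cv2.morphologyEx(bmask(im,n).astype(np.uint8),cv2.MORPH_OPEN,np.ones((2,2)));m=cv2.morphologyEx(m,cv2.MORPH_CLOSE,np.ones((5,5)));m=cv2.morphologyEx(m,cv2.MORPH_OPEN,np.ones((5,5)))
    k,l,s,c=cv2.connectedComponentsWithStats(m); return [(c[i],s[i,4],hull(l==i)) for i in range(1,k) if 250<s[i,4]<2500]
TOPF=[box(80,38,25.9,26)]
E
python3 - <<'E'
s=open('look.py').read()
s=s.replace('blobs(im["top"])','blobs(im["top"],"top")').replace('fit(BR,{"top"','fit(TOPF if len(sys.argv)<3 else BR,{"top"').replace('def look(tag):\n    im={n:capture(n) for n in("top","side")}','def look(tag):\n    im={n:(cv2.imread(f"pics/{n}_{tag}.png")[:,:,::-1].copy() if sys.argv[-1]=="f" else capture(n)) for n in("top","side")}')
open('look.py','w').write(s)
E
python3 look.py b1 f
```

```text
[292. 256.] 611 side [445.67, 48.42, -0.32] 0.056 top ([442.38, 52.43, -0.34], np.float64(0.07))
[314. 288.] 722 side [449.52, -81.0, 0.37] 0.053 top ([445.26, -78.85, 0.39], np.float64(0.07))
[338. 322.] 859 side [450.35, -197.65, 0.23] 0.05 top ([445.96, -196.41, 0.23], np.float64(0.08))
[366. 370.] 1060 side [443.34, -326.98, 0.35] 0.042 top ([438.01, -327.62, 0.32], np.float64(0.13))
[446. 409.] 1292 side [528.94, -456.08, 0.1] 0.044 top ([524.0, -457.11, 0.03], np.float64(0.18))
```

```bash
python3 - <<'E'
from h import *
from plan import plan
r=ray("side",[(339,221.2),(378.4,272)],15);print(r, np.linalg.norm(r[1]-r[0]))
print("knob side top centre",ray("side",(290+522/5,180+425/5),80))
plan((447.4,-80,95,-68.2),(447.4,-80,1,-68.2))
E
```

```text
[[625.40242811 136.20963517  15.        ]
 [612.15337004 -93.75473454  15.        ]] 230.34571599791545
knob side top centre [[ 611.01355583 -149.71401067   80.        ]]
t=14.0 p=[444.  368.  101.8] phi=-80.61 w=0.596 gf=0 F=[-0.7 -0.7 -0.6] q6=2.08 tilt=0.006
-> (447.4, -80, 95, -68.2) N=12 row: [-0.236, 0.905, 0.014] az=-0.172
-> (447.4, -80, 1, -68.2) N=3 row: [0.0, -0.0, 0.783] az=-0.000
```

arm_command(rows=[-0.24, 0.9, 0, 0, 0, -0.17, 0.5, -0.24, 0.9, 0, 0, 0, -0.17, 0.5, -0.24, 0.9, 0, 0, 0, -0.17, 0.5, -0.24, 0.9, 0, 0, 0, -0.17, 0.5, -0.24, 0.9, 0, 0, 0, -0.17, 0.5, -0.24, 0.9, 0, 0, 0, -0.17, 0.5, -0.24, 0.9, 0, 0, 0, -0.17, 0.5, -0.24, 0.9, 0, 0, 0, -0.17, 0.5, -0.24, 0.9, 0, 0, 0, -0.17, 0.5, -0.24, 0.9, 0, 0, 0, -0.17, 0.5])

```text
clock: 14.87
ee_pos: [435.1, -6.8, 61.1]
tool_rot: [[0.942, 0.336, -0.002], [0.336, -0.942, 0.0], [-0.001, -0.001, -1.0]]
wrist_force: [0.7, -0.2, 0.2]
width: 0.749
gripper_force: 0.0
```

arm_command(rows=[-0.24, 0.9, 0, 0, 0, -0.17, 0.5, -0.24, 0.9, 0, 0, 0, -0.17, 0.5, 0, 0, 0.5, 0, 0, 0, 0.5, 0, 0, 0, 0, 0, 0, 0.5, 0, 0, 0, 0, 0, 0, 0.5])

```text
clock: 15.28
ee_pos: [441.3, -79.2, 40.6]
tool_rot: [[0.93, 0.368, -0.004], [0.368, -0.93, 0.001], [-0.004, -0.003, -1.0]]
wrist_force: [0.4, -0.6, 0.6]
width: 0.751
gripper_force: 0.0
```

```bash
python3 - <<'E'
from plan import plan
plan((447.4,-80,1,-68.2))
E
```

```text
t=15.3 p=[441.3 -79.2  77.8] phi=-68.44 w=0.751 gf=0 F=[ 0.4 -0.6  0.6] q6=0.99 tilt=0.004
-> (447.4, -80, 1, -68.2) N=2 row: [0.067, 0.038, 0.96] az=-0.020
```

arm_command(rows=[0.07, 0.04, 0.7, 0, 0, 0, 0.5, 0.06, 0.04, 0.6, 0, 0, 0, 0.5, 0, 0, 0.4, 0, 0, 0, 0.5, 0, 0, 0.2, 0, 0, 0, 0.5, 0, 0, 0, 0, 0, 0, 0.5, 0, 0, 0, 0, 0, 0, -1, 0, 0, 0, 0, 0, 0, -1, 0, 0, 0, 0, 0, 0, -1, 0, 0, 0, 0, 0, 0, -1], newtons=70)

```text
clock: 16.03
ee_pos: [450.2, -80.3, -33.0]
tool_rot: [[0.93, 0.369, 0.003], [0.369, -0.93, -0.0], [0.003, 0.001, -1.0]]
wrist_force: [-0.3, 2.1, 6.0]
width: 0.426
gripper_force: 71.3
```

```bash
cat > jig.py <<'E'
import numpy as np
C=np.array([612.9,6.95]); YAW=-0.0304
def J(x,y): c,s=np.cos(YAW),np.sin(YAW); return C+[c*x-s*y,s*x+c*y]
E
python3 - <<'E'
from plan import plan
from jig import J
p=J(0,135-40-4); print(p)
plan((447.4,-80,61,-68.2),(p[0],p[1],61,-1.74))
E
```

```text
[615.66597392  97.90795396]
t=16.0 p=[450.2 -80.3   4.2] phi=-68.37 w=0.426 gf=71 F=[-0.3  2.1  6. ] q6=0.99 tilt=0.003
-> (447.4, -80, 61, -68.2) N=2 row: [-0.031, -0.017, -0.709] az=-0.015
-> (np.float64(615.665973920318), np.float64(97.90795395825546), 61, -1.74) N=12 row: [0.537, 0.053, -0.0] az=-0.923
```

arm_command(rows=[0, 0, -0.6, 0, 0, 0, -1, 0, 0, -0.9, 0, 0, 0, -1, 0.54, 0.05, 0, 0, 0, -0.92, -1, 0.54, 0.05, 0, 0, 0, -0.92, -1, 0.54, 0.05, 0, 0, 0, -0.92, -1, 0.54, 0.05, 0, 0, 0, -0.92, -1, 0.54, 0.05, 0, 0, 0, -0.92, -1, 0.54, 0.05, 0, 0, 0, -0.92, -1, 0.54, 0.05, 0, 0, 0, -0.92, -1, 0.54, 0.05, 0, 0, 0, -0.92, -1])

```text
clock: 16.87
ee_pos: [587.7, 18.8, 26.0]
tool_rot: [[0.406, 0.914, 0.001], [0.914, -0.406, -0.0], [0.0, 0.001, -1.0]]
wrist_force: [0.0, 0.6, -0.3]
width: 0.428
gripper_force: 70.8
```

arm_command(rows=[0.54, 0.05, 0, 0, 0, -0.92, -1, 0.54, 0.05, 0, 0, 0, -0.92, -1, 0.54, 0.05, 0, 0, 0, -0.92, -1, 0.54, 0.05, 0, 0, 0, -0.92, -1, 0, 0, 0, 0, 0, 0, -1, 0, 0, 0, 0, 0, 0, -1])

```text
clock: 17.37
ee_pos: [617.9, 99.5, 25.8]
tool_rot: [[0.036, 0.999, -0.0], [0.999, -0.036, -0.0], [-0.0, 0.0, -1.0]]
wrist_force: [0.1, -0.5, -2.0]
width: 0.428
gripper_force: 70.8
```

```bash
python3 - <<'E'
from h import *
from plan import plan
from jig import J
p=J(0,135-40-6)
plan((p[0],p[1],36,-1.74),(p[0],p[1],21,-1.74))
s=capture("side"); t=capture("top")
cv2.imwrite("pics/s2.png",s[:,:,::-1]);cv2.imwrite("pics/t2.png",t[:,:,::-1])
# jig side-camera check: draw model
for n,im in (("side",s),("top",t)):
    for q in [box(100,340,15,15.01)[[0,2,6,4]],box(40,240,15,15.01,0,15)[[0,2,6,4]]]:
        cv2.polylines(im,[np.round(proj(n,place(q,[612.9,6.95,-.0304]))*16).astype(np.int32)],True,(255,0,0),1,cv2.LINE_AA,4)
c=np.zeros((600,800,3),np.uint8)
c[:,:450]=cv2.resize(s[190:310,310:400],(450,600),interpolation=cv2.INTER_CUBIC); c[:280,450:]=cv2.resize(t[150:230,225:325],(350,280));c[300:580,450:]=cv2.resize(t[150:230,285:385],(350,280))
cv2.imwrite("pics/v2.png",c[:,:,::-1])
E
```

```text
t=17.4 p=[617.9  99.5  63. ] phi=-2.08 w=0.428 gf=71 F=[ 0.1 -0.5 -2. ] q6=0.18 tilt=0.000
-> (np.float64(615.6051832847066), np.float64(95.90887804708501), 36, -1.74) N=1 row: [-0.091, -0.053, 0.674] az=-0.056
-> (np.float64(615.6051832847066), np.float64(95.90887804708501), 21, -1.74) N=1 row: [0.0, 0.0, 0.375] az=-0.000
```

View pics/v2.png

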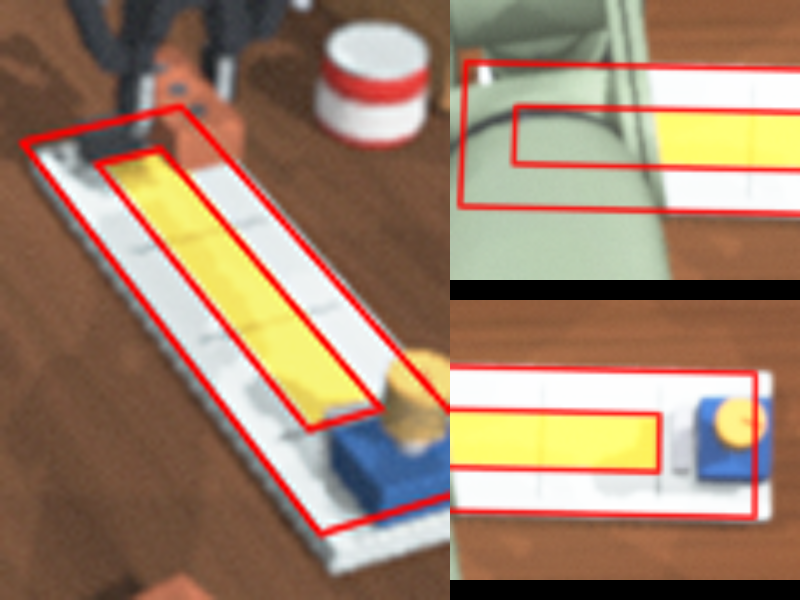

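The brick is held level beside the end stop. In both views the red strip outline lands on the yellow strip and its black end line, so the jig pose is confirmed. Descending with a gap, then pushing against the stop.

arm_command(rows=[-0.09, -0.05, 0.5, 0, 0, -0.05, -1, 0, 0, 0.35, 0, 0, 0, -1, 0, 0, 0.2, 0, 0, 0, -1, 0, 0, 0, 0, 0, 0, -1])

```text
clock: 17.8
ee_pos: [614.7, 94.0, -17.2]
tool_rot: [[0.034, 0.999, -0.003], [0.999, -0.034, -0.0], [-0.001, -0.003, -1.0]]
wrist_force: [0.2, -0.3, -0.2]
width: 0.429
gripper_force: 71.4
```

arm_command(rows=[0.05, 0, 0, 0, 0, 0, -1, 0.05, 0, 0, 0, 0, 0, -1, 0.05, 0, 0, 0, 0, 0, -1, 0, 0, 0, 0, 0, 0, -1])

```text
clock: 18.13
ee_pos: [616.4, 101.6, -15.8]
tool_rot: [[0.032, 0.999, 0.001], [0.999, -0.032, 0.0], [0.0, 0.001, -1.0]]
wrist_force: [-0.2, 0.6, -1.7]
width: 0.426
gripper_force: 71.4
```

arm_command(rows=[0.03, 0, 0, 0, 0, 0, -1, 0, 0, 0, 0, 0, 0, -1])

```text
clock: 18.3
ee_pos: [616.2, 102.5, -16.1]
tool_rot: [[0.032, 0.999, 0.0], [0.999, -0.032, -0.0], [-0.0, 0.0, -1.0]]
wrist_force: [0.2, -0.4, -1.2]
width: 0.428
gripper_force: 71.4
```

arm_command(rows=[0.03, 0, 0.02, 0, 0, 0, -1, 0, 0, 0, 0, 0, 0, -1])

```text
clock: 18.47
ee_pos: [616.2, 102.5, -16.9]
tool_rot: [[0.031, 1.0, 0.0], [1.0, -0.031, -0.002], [-0.002, 0.0, -1.0]]
wrist_force: [-0.6, -4.3, 0.5]
width: 0.434
gripper_force: 71.7
```

arm_command(rows=[0.03, 0, 0, 0, 0, 0, -1, 0, 0, 0, 0, 0, 0, -1])

```text
clock: 18.63
ee_pos: [616.2, 102.4, -16.8]
tool_rot: [[0.031, 1.0, -0.0], [1.0, -0.031, -0.004], [-0.004, 0.0, -1.0]]
wrist_force: [0.3, -8.3, 1.5]
width: 0.426
gripper_force: 71.8
```

arm_command(rows=[0.03, 0, 0, 0, 0, 0, -1, 0, 0, 0, 0, 0, 0, -1])

```text
clock: 18.8
ee_pos: [616.2, 102.4, -16.8]
tool_rot: [[0.03, 1.0, -0.0], [1.0, -0.03, -0.005], [-0.005, -0.0, -1.0]]
wrist_force: [-0.8, -12.2, 1.9]
width: 0.429
gripper_force: 71.8
```

arm_command(rows=[-0.07, 0, 0.03, 0, 0, 0, -1, 0, 0, 0.02, 0, 0, 0, -1, 0, 0, 0, 0, 0, 0, -1])

```text
clock: 19.05
ee_pos: [616.5, 102.5, -18.0]
tool_rot: [[0.032, 0.999, 0.001], [0.999, -0.032, -0.001], [-0.001, 0.001, -1.0]]
wrist_force: [-2.0, -5.1, 6.2]
width: 0.429
gripper_force: 72.2
```

arm_command(rows=[0, 0, 0, 0, 0, 0, 0.3, 0, 0, 0, 0, 0, 0, 0.3, 0, 0, 0, 0, 0, 0, 0.3, 0, 0, -0.5, 0, 0, 0, 0.3, 0, 0, -0.9, 0, 0, 0, 0.3, 0, 0, 0, 0, 0, 0, 0.3])

```text
clock: 19.55
ee_pos: [620.3, 104.3, 42.6]
tool_rot: [[0.032, 0.999, 0.011], [0.999, -0.032, 0.002], [0.002, 0.011, -1.0]]
wrist_force: [0.8, 0.3, 1.3]
width: 0.65
gripper_force: 0.0
```

```bash
python3 look.py b2; python3 - <<'E'
from plan import plan
plan((444,51,75,71),(444,51,4,71))
E
```

```text
[344. 226.] 382 side [629.59, 115.8, 1.43] 0.096 top 
[292. 256.] 613 side [445.72, 48.43, -0.32] 0.057 top 
[338. 322.] 869 side [450.95, -197.0, 0.24] 0.05 top ([445.26, -195.13, 0.21], np.float64(0.06))
[366. 370.] 1063 side [443.04, -327.18, 0.36] 0.044 top ([437.02, -325.2, 0.32], np.float64(0.08))
[446. 409.] 1302 side [529.64, -456.12, 0.1] 0.048 top ([523.2, -453.91, 0.09], np.float64(0.06))
t=19.6 p=[617.3 103.7  75.7] phi=-1.82 w=0.650 gf=0 F=[ 1.3 -0.3 -1.5] q6=0.18 tilt=0.004
-> (444, 51, 75, 71) N=13 row: [0.096, -0.36, 0.001] az=-0.934
-> (444, 51, 4, 71) N=2 row: [-0.0, 0.0, 0.888] az=0.000
```

arm_command(rows=[0.1, -0.36, 0, 0, 0, -0.93, 0.5, 0.1, -0.36, 0, 0, 0, -0.93, 0.5, 0.1, -0.36, 0, 0, 0, -0.93, 0.5, 0.1, -0.36, 0, 0, 0, -0.93, 0.5, 0.1, -0.36, 0, 0, 0, -0.93, 0.5, 0.1, -0.36, 0, 0, 0, -0.93, 0.5, 0.1, -0.36, 0, 0, 0, -0.93, 0.5, 0.1, -0.36, 0, 0, 0, -0.93, 0.5, 0.1, -0.36, 0, 0, 0, -0.93, 0.5, 0.1, -0.36, 0, 0, 0, -0.93, 0.5])

```text
clock: 20.48
ee_pos: [471.8, 83.7, 35.7]
tool_rot: [[-0.812, 0.584, -0.003], [0.584, 0.812, -0.0], [0.002, -0.002, -1.0]]
wrist_force: [0.2, 0.3, 0.4]
width: 0.748
gripper_force: 0.0
```

arm_command(rows=[0.1, -0.36, 0, 0, 0, -0.93, 0.5, 0.1, -0.36, 0, 0, 0, -0.93, 0.5, 0.1, -0.36, 0, 0, 0, -0.93, 0.5, 0, 0, 0.5, 0, 0, 0, 0.5, 0, 0, 0, 0, 0, 0, 0.5, 0, 0, 0, 0, 0, 0, 0.5])

```text
clock: 20.98
ee_pos: [440.3, 52.7, 15.8]
tool_rot: [[-0.944, 0.331, -0.004], [0.331, 0.944, -0.0], [0.003, -0.001, -1.0]]
wrist_force: [1.0, 0.5, 0.8]
width: 0.748
gripper_force: 0.0
```

```bash
python3 - <<'E'
from plan import plan
plan((444.5,51,4,71))
E
```

```text
t=21.0 p=[440.3  52.7  53. ] phi=70.68 w=0.748 gf=0 F=[1.  0.5 0.8] q6=-1.14 tilt=0.004
-> (444.5, 51, 4, 71) N=2 row: [-0.057, -0.003, 0.613] az=-0.027
```

arm_command(rows=[-0.06, 0, 0.5, 0, 0, 0, 0.5, -0.05, 0, 0.45, 0, 0, 0, 0.5, 0, 0, 0.26, 0, 0, 0, 0.5, 0, 0, 0, 0, 0, 0, 0.5, 0, 0, 0, 0, 0, 0, -1, 0, 0, 0, 0, 0, 0, -1, 0, 0, 0, 0, 0, 0, -1, 0, 0, 0, 0, 0, 0, -1], newtons=70)

```text
clock: 21.65
ee_pos: [446.8, 51.5, -30.4]
tool_rot: [[-0.944, 0.33, 0.003], [0.33, 0.944, 0.0], [-0.002, 0.001, -1.0]]
wrist_force: [-0.5, 1.1, 3.3]
width: 0.429
gripper_force: 70.9
```

```bash
python3 - <<'E'
from plan import plan
from jig import J
p=J(0,135-120-7)
plan((445,51,60,71),(p[0],p[1],60,-1.74))
E
```

```text
t=21.6 p=[446.8  51.5   6.8] phi=70.71 w=0.429 gf=71 F=[-0.5  1.1  3.3] q6=-1.15 tilt=0.003
-> (445, 51, 60, 71) N=2 row: [0.019, -0.014, -0.665] az=-0.024
-> (np.float64(613.1431625424456), np.float64(14.946303644681798), 60, -1.74) N=13 row: [-0.269, 0.23, -0.0] az=0.933
```

arm_command(rows=[0, 0, -0.6, 0, 0, 0, -1, 0, 0, -0.8, 0, 0, 0, -1, -0.27, 0.23, 0, 0, 0, 0.93, -1, -0.27, 0.23, 0, 0, 0, 0.93, -1, -0.27, 0.23, 0, 0, 0, 0.93, -1, -0.27, 0.23, 0, 0, 0, 0.93, -1, -0.27, 0.23, 0, 0, 0, 0.93, -1, -0.27, 0.23, 0, 0, 0, 0.93, -1, -0.27, 0.23, 0, 0, 0, 0.93, -1, -0.27, 0.23, 0, 0, 0, 0.93, -1])

```text
clock: 22.48
ee_pos: [557.0, 54.5, 24.9]
tool_rot: [[-0.435, 0.9, 0.0], [0.9, 0.435, 0.0], [-0.0, 0.0, -1.0]]
wrist_force: [-0.3, 0.6, -2.1]
width: 0.43
gripper_force: 70.7
```

arm_command(rows=[-0.27, 0.23, 0, 0, 0, 0.93, -1, -0.27, 0.23, 0, 0, 0, 0.93, -1, -0.27, 0.23, 0, 0, 0, 0.93, -1, -0.27, 0.23, 0, 0, 0, 0.93, -1, -0.27, 0.23, 0, 0, 0, 0.93, -1, 0, 0, 0, 0, 0, 0, -1, 0, 0, 0, 0, 0, 0, -1, 0, 0, 0, 0, 0, 0, -1])

```text
clock: 23.15
ee_pos: [613.3, 14.8, 24.5]
tool_rot: [[0.03, 1.0, -0.001], [1.0, -0.03, 0.0], [0.0, -0.001, -1.0]]
wrist_force: [-0.7, -0.1, -1.0]
width: 0.429
gripper_force: 70.6
```

```bash
python3 - <<'E'
from plan import plan
from jig import J
p=J(0,135-120-7)
plan((p[0],p[1],22,-1.74))
E
```

```text
t=23.1 p=[613.3  14.8  61.7] phi=-1.74 w=0.429 gf=71 F=[-0.7 -0.1 -1. ] q6=0.04 tilt=0.001
-> (np.float64(613.1431625424456), np.float64(14.946303644681798), 22, -1.74) N=2 row: [0.002, -0.002, 0.496] az=0.000
```

arm_command(rows=[0, 0, 0.5, 0, 0, 0, -1, 0, 0, 0.35, 0, 0, 0, -1, 0, 0, 0.12, 0, 0, 0, -1, 0, 0, 0, 0, 0, 0, -1, 0.05, 0, 0, 0, 0, 0, -1, 0.05, 0, 0, 0, 0, 0, -1, 0, 0, 0, 0, 0, 0, -1])

```text
clock: 23.73
ee_pos: [614.2, 17.6, -13.8]
tool_rot: [[0.03, 1.0, 0.0], [1.0, -0.03, -0.002], [-0.002, 0.0, -1.0]]
wrist_force: [0.4, -5.2, -1.0]
width: 0.424
gripper_force: 70.7
```

arm_command(rows=[0.03, 0, 0, 0, 0, 0, -1, 0, 0, 0, 0, 0, 0, -1])

```text
clock: 23.9
ee_pos: [614.3, 17.5, -13.8]
tool_rot: [[0.03, 1.0, 0.0], [1.0, -0.03, -0.004], [-0.004, 0.0, -1.0]]
wrist_force: [-1.2, -8.6, 0.4]
width: 0.426
gripper_force: 70.7
```

arm_command(rows=[0.03, 0, 0, 0, 0, 0, -1, 0, 0, 0, 0, 0, 0, -1])

```text
clock: 24.07
ee_pos: [614.3, 17.5, -13.7]
tool_rot: [[0.029, 1.0, 0.0], [1.0, -0.029, -0.005], [-0.005, 0.0, -1.0]]
wrist_force: [-1.0, -12.7, -0.9]
width: 0.428
gripper_force: 70.8
```

arm_command(rows=[0.03, 0, 0, 0, 0, 0, -1, 0, 0, 0, 0, 0, 0, -1])

```text
clock: 24.23
ee_pos: [614.3, 17.4, -13.7]
tool_rot: [[0.029, 1.0, 0.0], [1.0, -0.029, -0.007], [-0.007, 0.0, -1.0]]
wrist_force: [-0.5, -15.2, 0.4]
width: 0.43
gripper_force: 70.8
```

arm_command(rows=[-0.1, 0, 0.02, 0, 0, 0, -1, 0, 0, 0, 0, 0, 0, -1])

```text
clock: 24.4
ee_pos: [614.3, 17.6, -14.8]
tool_rot: [[0.033, 0.999, 0.0], [0.999, -0.033, 0.0], [0.0, 0.0, -1.0]]
wrist_force: [-0.2, -0.0, -1.0]
width: 0.426
gripper_force: 70.6
```

arm_command(rows=[0, 0, 0.03, 0, 0, 0, -1, 0, 0, 0, 0, 0, 0, -1])

```text
clock: 24.57
ee_pos: [614.5, 17.6, -15.4]
tool_rot: [[0.031, 1.0, 0.001], [1.0, -0.031, -0.001], [-0.001, 0.001, -1.0]]
wrist_force: [-1.7, -4.8, 3.4]
width: 0.429
gripper_force: 71.2
```

arm_command(rows=[0, 0, 0.03, 0, 0, 0, -1, 0, 0, 0, 0, 0, 0, -1])

```text
clock: 24.73
ee_pos: [614.5, 17.6, -15.4]
tool_rot: [[0.031, 1.0, 0.001], [1.0, -0.031, -0.001], [-0.001, 0.001, -1.0]]
wrist_force: [-4.2, -5.5, 11.4]
width: 0.426
gripper_force: 72.2
```

arm_command(rows=[0, 0, -0.03, 0, 0, 0, 0.3, 0, 0, 0, 0, 0, 0, 0.3, 0, 0, 0, 0, 0, 0, 0.3, 0, 0, -0.5, 0, 0, 0, 0.3, 0, 0, -0.9, 0, 0, 0, 0.3, 0, 0, 0, 0, 0, 0, 0.3])

```text
clock: 25.23
ee_pos: [618.6, 18.7, 45.1]
tool_rot: [[0.032, 0.999, 0.011], [0.999, -0.032, 0.001], [0.001, 0.011, -1.0]]
wrist_force: [1.4, 0.6, 1.2]
width: 0.649
gripper_force: 0.0
```

```bash
python3 look.py b3; python3 - <<'E'
from plan import plan
plan((448,-196.3,75,-77),(448,-196.3,4,-77))
E
```

```text
[352. 236.] 706 side [626.96, 42.96, 1.64] 0.398 top 
[338. 322.] 859 side [450.37, -197.63, 0.23] 0.049 top ([444.49, -194.98, 0.21], np.float64(0.06))
[366. 370.] 1059 side [443.29, -327.03, 0.36] 0.039 top ([437.61, -325.36, 0.35], np.float64(0.07))
[446. 409.] 1291 side [528.88, -456.2, 0.1] 0.053 top ([523.17, -454.05, 0.09], np.float64(0.06))
t=25.3 p=[615.5  18.5  78.3] phi=-1.82 w=0.649 gf=0 F=[-0.2  0.6 -0.5] q6=0.04 tilt=0.004
-> (448, -196.3, 75, -77) N=13 row: [-0.563, -0.014, 0.006] az=0.964
-> (448, -196.3, 4, -77) N=2 row: [0.0, -0.0, 0.888] az=0.000
```

arm_command(rows=[-0.56, 0, 0, 0, 0, 0.96, 0.5, -0.56, 0, 0, 0, 0, 0.96, 0.5, -0.56, 0, 0, 0, 0, 0.96, 0.5, -0.56, 0, 0, 0, 0, 0.96, 0.5, -0.56, 0, 0, 0, 0, 0.96, 0.5, -0.56, 0, 0, 0, 0, 0.96, 0.5, -0.56, 0, 0, 0, 0, 0.96, 0.5, -0.56, 0, 0, 0, 0, 0.96, 0.5, -0.56, 0, 0, 0, 0, 0.96, 0.5, -0.56, 0, 0, 0, 0, 0.96, 0.5])

```text
clock: 26.17
ee_pos: [513.0, -172.4, 38.2]
tool_rot: [[0.864, 0.504, -0.002], [0.504, -0.864, 0.001], [-0.001, -0.002, -1.0]]
wrist_force: [0.1, -0.9, 0.0]
width: 0.751
gripper_force: 0.0
```

arm_command(rows=[-0.56, -0.02, 0, 0, 0, 0.96, 0.5, -0.56, -0.02, 0, 0, 0, 0.96, 0.5, -0.56, -0.02, 0, 0, 0, 0.96, 0.5, 0, 0, 0.5, 0, 0, 0, 0.5, 0, 0, 0, 0, 0, 0, 0.5, 0, 0, 0, 0, 0, 0, 0.5])

```text
clock: 26.67
ee_pos: [451.4, -197.4, 18.4]
tool_rot: [[0.973, 0.23, -0.003], [0.23, -0.973, 0.002], [-0.003, -0.002, -1.0]]
wrist_force: [0.1, 0.1, -0.0]
width: 0.748
gripper_force: 0.0
```

```bash
python3 - <<'E'
from plan import plan
plan((447.5,-196.3,4,-77))
E
```

```text
t=26.7 p=[ 451.4 -197.4   55.6] phi=-76.71 w=0.748 gf=0 F=[ 0.1  0.1 -0. ] q6=0.90 tilt=0.004
-> (447.5, -196.3, 4, -77) N=2 row: [-0.044, -0.024, 0.646] az=0.024
```

arm_command(rows=[-0.05, -0.03, 0.5, 0, 0, 0.05, 0.5, -0.04, -0.02, 0.5, 0, 0, 0, 0.5, 0, 0, 0.28, 0, 0, 0, 0.5, 0, 0, 0, 0, 0, 0, 0.5, 0, 0, 0, 0, 0, 0, -1, 0, 0, 0, 0, 0, 0, -1, 0, 0, 0, 0, 0, 0, -1, 0, 0, 0, 0, 0, 0, -1], newtons=70)

```text
clock: 27.33
ee_pos: [449.8, -197.2, -30.4]
tool_rot: [[0.974, 0.225, 0.003], [0.225, -0.974, -0.001], [0.002, 0.002, -1.0]]
wrist_force: [-0.3, 0.2, 3.9]
width: 0.426
gripper_force: 71.2
```

```bash
python3 - <<'E'
from plan import plan
from jig import J
p=J(0,135-200-3.5)
plan((447,-197,60,-77),(p[0],p[1],60,-1.74))
E
```

```text
t=27.3 p=[ 449.8 -197.2    6.8] phi=-77.00 w=0.426 gf=71 F=[-0.3  0.2  3.9] q6=0.91 tilt=0.003
-> (447, -197, 60, -77) N=2 row: [-0.034, -0.011, -0.664] az=0.000
-> (np.float64(610.81792073031), np.float64(-61.5183499575879), 60, -1.74) N=13 row: [0.435, 0.062, -0.0] az=-0.965
```

arm_command(rows=[0, 0, -0.7, 0, 0, 0, -1, 0, 0, -1, 0, 0, 0, -1, 0, 0, -1, 0, 0, 0, -1, 0.42, 0.06, 0, 0, 0, -0.96, -1, 0.42, 0.06, 0, 0, 0, -0.96, -1, 0.42, 0.06, 0, 0, 0, -0.96, -1, 0.42, 0.06, 0, 0, 0, -0.96, -1, 0.42, 0.06, 0, 0, 0, -0.96, -1, 0.42, 0.06, 0, 0, 0, -0.96, -1, 0.42, 0.06, 0, 0, 0, -0.96, -1])

```text
clock: 28.17
ee_pos: [557.2, -152.8, 76.9]
tool_rot: [[0.594, 0.805, 0.001], [0.805, -0.594, -0.0], [0.0, 0.001, -1.0]]
wrist_force: [-0.4, -0.1, -1.3]
width: 0.431
gripper_force: 70.9
```

arm_command(rows=[0.42, 0.06, 0, 0, 0, -0.96, -1, 0.42, 0.06, 0, 0, 0, -0.96, -1, 0.42, 0.06, 0, 0, 0, -0.96, -1, 0.42, 0.06, 0, 0, 0, -0.96, -1, 0.42, 0.06, 0, 0, 0, -0.96, -1, 0.42, 0.06, 0, 0, 0, -0.96, -1, 0, 0, 0, 0, 0, 0, -1, 0, 0, 0, 0, 0, 0, -1, 0, 0, 0, 0, 0, 0, -1])

```text
clock: 28.92
ee_pos: [606.9, -66.9, 76.7]
tool_rot: [[0.038, 0.999, -0.0], [0.999, -0.038, -0.0], [-0.0, -0.0, -1.0]]
wrist_force: [-1.1, -0.1, -2.7]
width: 0.433
gripper_force: 70.8
```

```bash
python3 - <<'E'
from plan import plan
from jig import J
from h import *
p=J(0,135-200-3.5)
plan((p[0],p[1],23,-1.74))
s=capture("side"); cv2.imwrite("pics/s3.png",s[:,:,::-1])
m=bmask(s); ys,xs=np.nonzero(m[150:300,330:420]); 
E
```

```text
t=28.9 p=[606.9 -66.9 113.9] phi=-2.20 w=0.433 gf=71 F=[-1.1 -0.1 -2.7] q6=-0.09 tilt=0.000
-> (np.float64(610.81792073031), np.float64(-61.5183499575879), 23, -1.74) N=3 row: [0.046, 0.031, 0.757] az=-0.026
```

arm_command(rows=[0.05, 0.04, 0.7, 0, 0, -0.04, -1, 0.05, 0.04, 0.7, 0, 0, -0.04, -1, 0.04, 0.04, 0.5, 0, 0, 0, -1, 0, 0, 0.3, 0, 0, 0, -1, 0, 0, 0, 0, 0, 0, -1, 0, 0, 0, 0, 0, 0, -1])

```text
clock: 29.47
ee_pos: [612.3, -61.7, -11.3]
tool_rot: [[0.03, 1.0, 0.0], [1.0, -0.03, -0.0], [-0.0, 0.0, -1.0]]
wrist_force: [-0.4, -0.5, -1.3]
width: 0.426
gripper_force: 70.8
```

arm_command(rows=[0.03, 0, 0, 0, 0, 0, -1, 0, 0, 0, 0, 0, 0, -1])

```text
clock: 29.63
ee_pos: [613.0, -60.0, -10.1]
tool_rot: [[0.029, 1.0, 0.002], [1.0, -0.029, -0.0], [-0.0, 0.002, -1.0]]
wrist_force: [0.3, 0.5, -0.5]
width: 0.428
gripper_force: 70.7
```

arm_command(rows=[0.03, 0, 0, 0, 0, 0, -1, 0, 0, 0, 0, 0, 0, -1])

```text
clock: 29.8
ee_pos: [612.7, -58.5, -10.6]
tool_rot: [[0.029, 1.0, 0.002], [1.0, -0.029, 0.0], [0.0, 0.002, -1.0]]
wrist_force: [0.0, -0.1, -1.0]
width: 0.428
gripper_force: 70.7
```

arm_command(rows=[0.02, -0.01, 0.08, 0, 0, 0, -1, 0, 0, 0, 0, 0, 0, -1])

```text
clock: 29.97
ee_pos: [612.0, -58.2, -14.7]
tool_rot: [[0.029, 1.0, 0.001], [1.0, -0.029, -0.001], [-0.001, 0.001, -1.0]]
wrist_force: [1.3, -2.5, -0.5]
width: 0.424
gripper_force: 70.8
```

arm_command(rows=[0.03, 0, 0, 0, 0, 0, -1, 0, 0, 0, 0, 0, 0, -1])

```text
clock: 30.13
ee_pos: [612.1, -58.2, -14.6]
tool_rot: [[0.028, 1.0, 0.0], [1.0, -0.028, -0.002], [-0.002, 0.001, -1.0]]
wrist_force: [0.3, -6.0, -1.2]
width: 0.424
gripper_force: 70.8
```

arm_command(rows=[0.03, 0, 0, 0, 0, 0, -1, 0, 0, 0, 0, 0, 0, -1])

```text
clock: 30.3
ee_pos: [612.1, -58.3, -14.6]
tool_rot: [[0.027, 1.0, 0.001], [1.0, -0.027, -0.004], [-0.004, 0.001, -1.0]]
wrist_force: [0.7, -10.2, -0.6]
width: 0.428
gripper_force: 70.8
```

arm_command(rows=[0.03, 0, 0, 0, 0, 0, -1, 0, 0, 0, 0, 0, 0, -1])

```text
clock: 30.47
ee_pos: [612.2, -58.3, -14.5]
tool_rot: [[0.027, 1.0, 0.001], [1.0, -0.027, -0.006], [-0.006, 0.001, -1.0]]
wrist_force: [0.1, -14.7, -1.4]
width: 0.423
gripper_force: 70.8
```

arm_command(rows=[-0.09, 0, 0.02, 0, 0, 0, -1, 0, 0, 0, 0, 0, 0, -1])

```text
clock: 30.63
ee_pos: [612.0, -58.3, -15.3]
tool_rot: [[0.03, 1.0, 0.0], [1.0, -0.03, 0.0], [0.0, 0.0, -1.0]]
wrist_force: [-0.0, -1.6, 0.4]
width: 0.426
gripper_force: 71.0
```

arm_command(rows=[0, 0, 0.03, 0, 0, 0, -1, 0, 0, 0, 0, 0, 0, -1])

```text
clock: 30.8
ee_pos: [612.1, -58.2, -15.4]
tool_rot: [[0.028, 1.0, 0.001], [1.0, -0.028, -0.001], [-0.001, 0.001, -1.0]]
wrist_force: [-2.0, -2.5, 7.3]
width: 0.429
gripper_force: 71.8
```

arm_command(rows=[0, 0, 0.02, 0, 0, 0, -1, 0, 0, 0, 0, 0, 0, -1])

```text
clock: 30.97
ee_pos: [612.1, -58.2, -15.4]
tool_rot: [[0.028, 1.0, 0.001], [1.0, -0.028, -0.001], [-0.001, 0.001, -1.0]]
wrist_force: [-3.3, -4.5, 11.7]
width: 0.424
gripper_force: 72.4
```

arm_command(rows=[0, 0, -0.03, 0, 0, 0, 0.3, 0, 0, 0, 0, 0, 0, 0.3, 0, 0, 0, 0, 0, 0, 0.3, 0, 0, -0.5, 0, 0, 0, 0.3, 0, 0, -1, 0, 0, 0, 0.3, 0, 0, -1, 0, 0, 0, 0.3, 0, 0, 0, 0, 0, 0, 0.3])

```text
clock: 31.55
ee_pos: [617.2, -58.0, 91.4]
tool_rot: [[0.029, 0.999, 0.015], [1.0, -0.029, -0.001], [-0.001, 0.015, -1.0]]
wrist_force: [1.1, 0.4, 0.6]
width: 0.648
gripper_force: 0.0
```

```bash
python3 look.py b4; python3 - <<'E'
from plan import plan
plan((440.5,-326.5,110,-69.7),(440.5,-326.5,5,-69.7))
E
```

```text
[359. 243.] 1124 side [625.66, -26.31, 1.62] 0.557 top 
[366. 370.] 1061 side [443.5, -327.21, 0.35] 0.046 top ([436.97, -325.43, 0.35], np.float64(0.07))
[446. 409.] 1290 side [529.9, -456.27, 0.1] 0.045 top ([523.18, -454.03, 0.09], np.float64(0.06))
t=31.6 p=[613.  -57.6 122.6] phi=-1.64 w=0.650 gf=0 F=[-1.2 -0.1 -1. ] q6=-0.08 tilt=0.004
-> (440.5, -326.5, 110, -69.7) N=12 row: [-0.706, 0.002, 0.026] az=0.945
-> (440.5, -326.5, 5, -69.7) N=3 row: [0.0, -0.0, 0.875] az=-0.000
```

arm_command(rows=[-0.7, 0, 0, 0, 0, 0.94, 0.5, -0.7, 0, 0, 0, 0, 0.94, 0.5, -0.7, 0, 0, 0, 0, 0.94, 0.5, -0.7, 0, 0, 0, 0, 0.94, 0.5, -0.7, 0, 0, 0, 0, 0.94, 0.5, -0.7, 0, 0, 0, 0, 0.94, 0.5, -0.7, 0, 0, 0, 0, 0.94, 0.5, -0.7, 0, 0, 0, 0, 0.94, 0.5, -0.7, 0, 0, 0, 0, 0.94, 0.5, -0.7, 0, 0, 0, 0, 0.94, 0.5])

```text
clock: 32.48
ee_pos: [487.9, -297.7, 81.5]
tool_rot: [[0.851, 0.525, -0.003], [0.525, -0.851, 0.002], [-0.001, -0.003, -1.0]]
wrist_force: [0.6, -1.3, 0.4]
width: 0.756
gripper_force: 0.0
```

arm_command(rows=[-0.7, 0, 0, 0, 0, 0.94, 0.5, -0.7, 0, 0, 0, 0, 0.94, 0.5, 0, 0, 0.8, 0, 0, 0, 0.5, 0, 0, 0.8, 0, 0, 0, 0.5, 0, 0, 0, 0, 0, 0, 0.5, 0, 0, 0, 0, 0, 0, 0.5])

```text
clock: 32.98
ee_pos: [438.9, -323.1, 17.4]
tool_rot: [[0.936, 0.353, -0.005], [0.353, -0.936, 0.004], [-0.003, -0.006, -1.0]]
wrist_force: [0.9, -0.8, 0.6]
width: 0.747
gripper_force: 0.0
```

```bash
python3 - <<'E'
from plan import plan
plan((440.5,-326.5,4,-69.7))
E
```

```text
t=33.0 p=[ 438.9 -323.1   54.6] phi=-69.34 w=0.747 gf=0 F=[ 0.9 -0.8  0.6] q6=0.55 tilt=0.007
-> (440.5, -326.5, 4, -69.7) N=2 row: [0.004, 0.047, 0.633] az=0.030
```

arm_command(rows=[0.05, 0.07, 0.5, 0, 0, 0.03, 0.5, 0.02, 0.03, 0.5, 0, 0, 0, 0.5, 0, 0, 0.25, 0, 0, 0, 0.5, 0, 0, 0, 0, 0, 0, 0.5, 0, 0, 0, 0, 0, 0, -1, 0, 0, 0, 0, 0, 0, -1, 0, 0, 0, 0, 0, 0, -1, 0, 0, 0, 0, 0, 0, -1], newtons=70)

```text
clock: 33.65
ee_pos: [445.8, -328.0, -28.7]
tool_rot: [[0.937, 0.35, 0.002], [0.35, -0.937, -0.002], [0.002, 0.002, -1.0]]
wrist_force: [-0.3, 0.5, 6.1]
width: 0.427
gripper_force: 72.3
```

```bash
python3 - <<'E'
from plan import plan
from jig import J
import numpy as np
from rig import arm
p=J(0.3,55); s=arm.get_state(); d=(np.array([443.4,-327.1])-s["ee_pos"][:2])@s["tool_rot"][:2,0]; print("d",d,p)
plan((443.4,-327,112,-69.7),(p[0],p[1]-d,112,-1.74))
E
```

```text
d -1.9173337095712415 [614.87160387  61.91546896]
t=33.6 p=[ 445.8 -328.     8.5] phi=-69.51 w=0.427 gf=72 F=[-0.3  0.5  6.1] q6=0.56 tilt=0.003
-> (443.4, -327, 112, -69.7) N=3 row: [-0.016, -0.014, -0.862] az=0.011
-> (np.float64(614.8716038659887), np.float64(63.8328026714169), 112, -1.74) N=12 row: [0.912, -0.242, -0.0] az=-0.944
```

arm_command(rows=[0, 0, -0.7, 0, 0, 0, -1, 0, 0, -1, 0, 0, 0, -1, 0, 0, -0.9, 0, 0, 0, -1, 0.91, -0.24, 0, 0, 0, -0.94, -1, 0.91, -0.24, 0, 0, 0, -0.94, -1, 0.91, -0.24, 0, 0, 0, -0.94, -1, 0.91, -0.24, 0, 0, 0, -0.94, -1, 0.91, -0.24, 0, 0, 0, -0.94, -1, 0.91, -0.24, 0, 0, 0, -0.94, -1, 0.91, -0.24, 0, 0, 0, -0.94, -1])

```text
clock: 34.48
ee_pos: [604.6, -121.8, 74.0]
tool_rot: [[0.496, 0.868, 0.001], [0.868, -0.496, -0.0], [0.0, 0.001, -1.0]]
wrist_force: [0.9, -0.2, -0.8]
width: 0.429
gripper_force: 71.6
```

arm_command(rows=[0.91, -0.24, 0, 0, 0, -0.94, -1, 0.91, -0.24, 0, 0, 0, -0.94, -1, 0.91, -0.24, 0, 0, 0, -0.94, -1, 0.91, -0.24, 0, 0, 0, -0.94, -1, 0.91, -0.24, 0, 0, 0, -0.94, -1, 0, 0, 0, 0, 0, 0, -1, 0, 0, 0, 0, 0, 0, -1, 0, 0, 0, 0, 0, 0, -1])

```text
clock: 35.15
ee_pos: [616.1, 62.6, 73.9]
tool_rot: [[0.032, 0.999, 0.0], [0.999, -0.032, -0.0], [-0.0, 0.0, -1.0]]
wrist_force: [0.1, -0.6, -2.1]
width: 0.428
gripper_force: 71.5
```

```bash
python3 - <<'E'
from plan import plan
from jig import J
from h import *
plan((615.1,63.8,52,-1.74))
s=capture("side"); cv2.imwrite("pics/s4.png",s[:,:,::-1])
E
```

```text
t=35.1 p=[616.1  62.6 111.1] phi=-1.82 w=0.428 gf=71 F=[ 0.1 -0.6 -2.1] q6=0.12 tilt=0.001
-> (615.1, 63.8, 52, -1.74) N=2 row: [0.014, -0.013, 0.739] az=-0.007
```

arm_command(rows=[0.01, -0.01, 0.6, 0, 0, 0, -1, 0.01, -0.01, 0.5, 0, 0, 0, -1, 0, 0, 0.3, 0, 0, 0, -1, 0, 0, 0, 0, 0, 0, -1, 0, 0, 0, 0, 0, 0, -1])

```text
clock: 35.62
ee_pos: [615.3, 62.1, 17.4]
tool_rot: [[0.034, 0.999, -0.001], [0.999, -0.034, -0.0], [-0.0, -0.001, -1.0]]
wrist_force: [0.1, -0.8, -1.2]
width: 0.431
gripper_force: 71.4
```

arm_command(rows=[0, 0, 0.04, 0, 0, 0, -1, 0, 0, 0, 0, 0, 0, -1])

```text
clock: 35.78
ee_pos: [616.3, 63.0, 17.1]
tool_rot: [[0.033, 0.999, 0.002], [0.999, -0.033, 0.0], [0.0, 0.002, -1.0]]
wrist_force: [-0.3, -0.5, -2.4]
width: 0.428
gripper_force: 71.4
```

arm_command(rows=[0, 0, 0.04, 0, 0, 0, -1, 0, 0, 0, 0, 0, 0, -1])

```text
clock: 35.95
ee_pos: [615.8, 63.5, 15.1]
tool_rot: [[0.032, 0.999, 0.001], [0.999, -0.032, 0.0], [0.0, 0.001, -1.0]]
wrist_force: [-0.4, 0.3, -2.1]
width: 0.424
gripper_force: 71.4
```

arm_command(rows=[0, -0.01, 0.04, 0, 0, 0, -1, 0, 0, 0, 0, 0, 0, -1])

```text
clock: 36.12
ee_pos: [614.8, 63.6, 12.9]
tool_rot: [[0.032, 0.999, -0.0], [0.999, -0.032, 0.0], [0.0, -0.0, -1.0]]
wrist_force: [-0.4, -0.8, -2.0]
width: 0.426
gripper_force: 71.4
```

arm_command(rows=[0, 0, 0.04, 0, 0, 0, -1, 0, 0, 0, 0, 0, 0, -1])

```text
clock: 36.28
ee_pos: [615.1, 63.7, 12.3]
tool_rot: [[0.032, 0.999, 0.001], [0.999, -0.032, 0.0], [0.0, 0.001, -1.0]]
wrist_force: [-1.4, -0.2, 4.5]
width: 0.429
gripper_force: 72.0
```

arm_command(rows=[0, 0, 0.03, 0, 0, 0, -1, 0, 0, 0, 0, 0, 0, -1])

```text
clock: 36.45
ee_pos: [615.1, 63.6, 12.3]
tool_rot: [[0.032, 0.999, 0.001], [0.999, -0.032, 0.0], [0.0, 0.001, -1.0]]
wrist_force: [-3.6, -1.5, 11.0]
width: 0.427
gripper_force: 72.9
```

arm_command(rows=[0, 0, -0.03, 0, 0, 0, 0.2, 0, 0, 0, 0, 0, 0, 0.2, 0, 0, 0, 0, 0, 0, 0.2, 0, 0, -0.5, 0, 0, 0, 0.2, 0, 0, -1, 0, 0, 0, 0.3, 0, 0, -0.8, 0, 0, 0, 0.3, -0.8, 0, 0, 0, 0, 0, 0.3, -0.8, 0, 0, 0, 0, 0, 0.3])

```text
clock: 37.12
ee_pos: [614.9, 0.2, 105.9]
tool_rot: [[0.029, 1.0, 0.006], [1.0, -0.029, 0.0], [0.0, 0.006, -1.0]]
wrist_force: [-0.1, -0.3, -0.7]
width: 0.655
gripper_force: 0.0
```

```bash
python3 look.py b5; python3 - <<'E'
from plan import plan
from h import *
plan((527.5,-455.5,110,-84.5),(527.5,-455.5,60,-84.5))
im=cv2.imread("pics/side_b5.png")
YAW=-.0304
from jig import J
for y,z in ((95,15),(15,15),(-65,15),(55,41)):
    p=J(.4,y); q=place(box(38,80,z,z+26),[p[0],p[1],YAW]); uv=proj("side",q)
    for a,b in [(0,1),(2,3),(4,5),(6,7),(0,2),(4,6),(0,4),(2,6),(1,3),(5,7),(1,5),(3,7)]:
        if z>20: cv2.line(im,*[tuple(int(v) for v in np.round(uv[k]*16)) for k in (a,b)],(255,0,0) if z<20 else (0,255,0),1,cv2.LINE_AA,4)
c=np.hstack([cv2.resize(x[195:285,320:395],(400,480),interpolation=cv2.INTER_CUBIC) for x in (cv2.imread("pics/side_b5.png"),im)])
cv2.imwrite("pics/v3.png",c)
E
```

```text
[362. 239.] 1651 side [648.09, -19.43, -1.04] 0.649 top 
[446. 409.] 1284 side [529.92, -456.23, 0.1] 0.046 top ([523.22, -453.85, 0.09], np.float64(0.06))
t=37.2 p=[613.   -4.  140.9] phi=-2.02 w=0.650 gf=0 F=[-0.2  1.5  0.1] q6=0.01 tilt=0.002
-> (527.5, -455.5, 110, -84.5) N=14 row: [-0.779, 0.442, 0.055] az=0.982
-> (527.5, -455.5, 60, -84.5) N=2 row: [0.0, -0.0, 0.625] az=-0.000
```

View pics/v3.png

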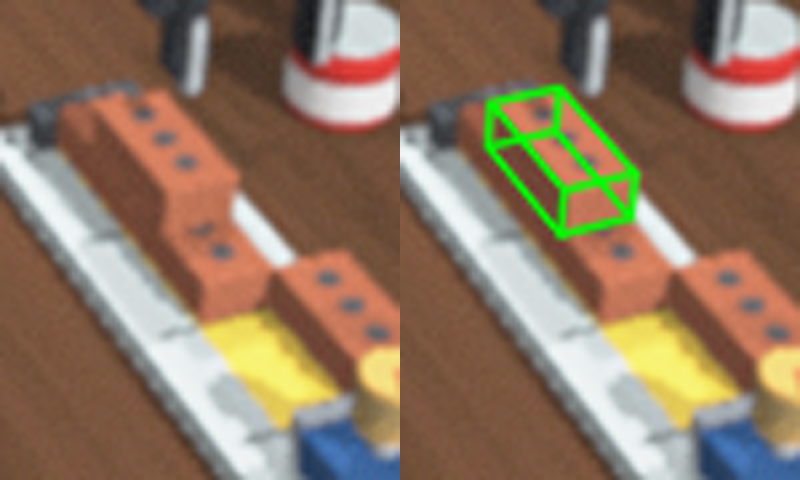

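The third bottom brick has been knocked about 40 mm toward +x; place 3 is empty and the second-course brick sits well. I'll move the arm clear and measure the displaced brick.

arm_command(rows=[-0.9, -0.4, 0, 0, 0, 0, 0.3, -0.9, -0.4, 0, 0, 0, 0, 0.3, -0.9, -0.4, 0, 0, 0, 0, 0.3, -0.9, -0.4, 0, 0, 0, 0, 0.3, -0.9, -0.4, 0, 0, 0, 0, 0.3, -0.9, -0.4, 0, 0, 0, 0, 0.3, 0, 0, 0, 0, 0, 0, 0.3])

```text
clock: 37.8
ee_pos: [507.2, -218.0, 102.9]
tool_rot: [[0.037, 0.999, -0.002], [0.999, -0.037, -0.002], [-0.002, -0.002, -1.0]]
wrist_force: [0.0, -0.5, -0.5]
width: 0.651
gripper_force: 0.0
```

```bash
cat > findc.py <<'E'
from h import *
from jig import J,C,YAW
import sys
def fitc(tag,z=15,cap=True):
    im={n:(capture(n) if cap else cv2.imread(f"pics/{n}_{tag}.png")[:,:,::-1].copy()) for n in("top","side")}
    for n in im: cv2.imwrite(f"pics/{n}_{tag}.png",im[n][:,:,::-1])
    # region polygon: around far side of jig, away from the laid bricks
    for n in im:
        poly=np.array([np.r_[J(x,y),z+13.] for x,y in ((24,-5),(24,-125),(140,-125),(140,-5))])
        poly=np.array([np.r_[J(x,y),z+13.] for x,y in ((-18,-25),(-18,-125),(140,-125),(140,0),(40,0))]) if n=="top" else poly
        pm=np.zeros((480,640),np.uint8);cv2.fillPoly(pm,[np.round(proj(n,poly)).astype(np.int32)],1)
        m=bmask(im[n],n)&(pm>0); k,l,s,cc=cv2.connectedComponentsWithStats(cv2.morphologyEx(m.astype(np.uint8),cv2.MORPH_CLOSE,np.ones((5,5))))
        for i in range(1,k):
            if s[i,4]>120:
                h=hull(l==i); w=ray(n,cc[i],z+20)[0]
                r=min((fit([box(38,80,0,26)],{n:h},[w[0],w[1],y],z) for y in(-.4,0,.4)),key=lambda t:t[1])
                print(n,cc[i].round(),s[i],r[0].round(2),round(r[1],3))
if __name__=="__main__": fitc(sys.argv[1])
E
python3 findc.py c1; python3 - <<'E'
import cv2,numpy as np
t=cv2.imread("pics/top_c1.png");s=cv2.imread("pics/side_c1.png")
c=np.vstack([cv2.resize(t[150:225,225:395],(800,353),interpolation=cv2.INTER_CUBIC),cv2.resize(s[200:290,320:450],(357,247),interpolation=cv2.INTER_CUBIC)[:, :357].repeat(1,0) if 0 else np.hstack([cv2.resize(s[200:290,320:450],(357,247),interpolation=cv2.INTER_CUBIC),np.zeros((247,443,3),np.uint8)])])
cv2.imwrite("pics/v4.png",c)
E
```

```text
top [326. 173.] [303 164  44  32 636] [ 6.3536e+02 -4.8650e+01  3.8000e-01] 0.335
```

View pics/v4.png

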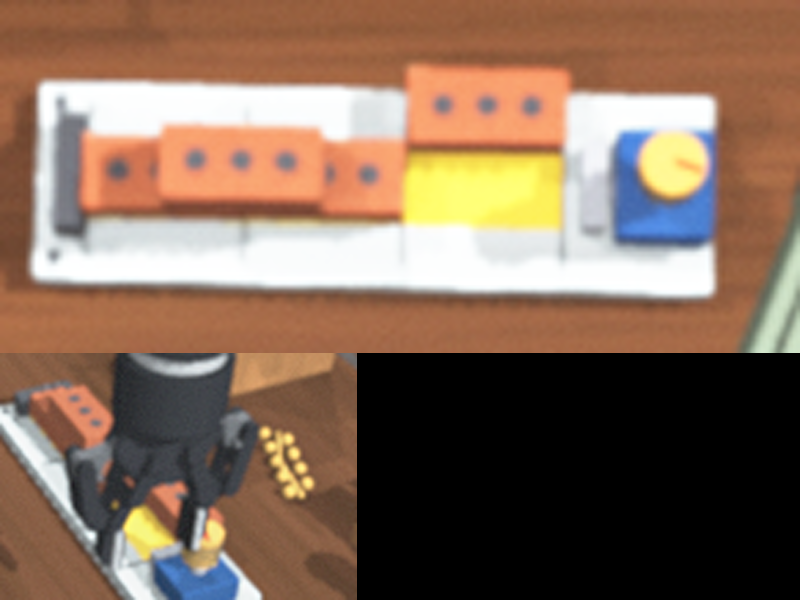

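```bash
python3 - <<'E'
from h import *
from plan import plan
from jig import J
g=lambda x,y:(225+(x+.5)/4.706-.5,150+(y+.5)/4.706-.5)
r=ray("top",[g(442,105),g(487,105),g(532,106),g(368,174.5)],41);print(r.round(1))
r2=ray("top",[g(195,160),g(241,160.5),g(287,161)],67);print("course2",r2.round(1),"want",J(.4,55),"B hole want",J(.4,-7.7),"jaw y",ray("top",[g(582,190)],30))
plan()
E
```

```text
[[648.1 -36.9  41. ]
 [647.9 -59.3  41. ]
 [647.2 -81.6  41. ]
 [613.    0.   41. ]]
course2 [[614.5  83.8  67. ]
 [614.1  61.5  67. ]
 [613.7  39.2  67. ]] want [614.97155766  61.91242943] B hole want [613.06577124  -0.75860039] jaw y [[ 606.97545461 -106.4518085    30.        ]]
t=37.9 p=[ 509.6 -213.9  140.1] phi=-2.02 w=0.647 gf=0 F=[-0.8  1.2  0.3] q6=-0.38 tilt=0.001
```

The top view shows brick 3 flat, parallel, 37 mm off the line, centred at (647.9,-59.3). The second-course brick is within 1 mm of its place. I pick brick 3 up again.

arm_command(rows=[0.66, 0.55, 0, 0, 0, 0, 0.3, 0.66, 0.55, 0, 0, 0, 0, 0.3, 0.66, 0.55, 0, 0, 0, 0, 0.3, 0.66, 0.55, 0, 0, 0, 0, 0.3, 0.66, 0.55, 0, 0, 0, 0, 0.3, 0.66, 0.55, 0, 0, 0, -0.1, 0.3, 0, 0, 0.6, 0, 0, 0, 0.3, 0, 0, 0.6, 0, 0, 0, 0.3, 0, 0, 0, 0, 0, 0, 0.3, 0, 0, 0, 0, 0, 0, 0.3])

```text
clock: 38.73
ee_pos: [646.2, -57.1, 53.8]
tool_rot: [[0.019, 1.0, -0.004], [1.0, -0.019, 0.001], [0.001, -0.004, -1.0]]
wrist_force: [0.8, 0.8, 1.4]
width: 0.651
gripper_force: 0.0
```

```bash
python3 - <<'E'
from plan import plan
plan((648,-59.3,21.5,-1.4))
E
```

```text
t=38.7 p=[646.2 -57.1  91. ] phi=-1.12 w=0.651 gf=0 F=[0.8 0.8 1.4] q6=-0.09 tilt=0.004
-> (648, -59.3, 21.5, -1.4) N=2 row: [-0.028, 0.023, 0.869] az=0.024
```

arm_command(rows=[-0.05, 0.03, 0.6, 0, 0, 0.05, 0.3, 0, 0, 0.5, 0, 0, 0, 0.3, 0, 0, 0.4, 0, 0, 0, 0.3, 0, 0, 0.22, 0, 0, 0, 0.3, 0, 0, 0, 0, 0, 0, 0.3, 0, 0, 0, 0, 0, 0, -1, 0, 0, 0, 0, 0, 0, -1, 0, 0, 0, 0, 0, 0, -1, 0, 0, 0, 0, 0, 0, -1], newtons=70)

```text
clock: 39.48
ee_pos: [649.7, -61.3, -11.5]
tool_rot: [[0.027, 1.0, 0.004], [1.0, -0.027, -0.0], [-0.0, 0.004, -1.0]]
wrist_force: [-0.1, -0.2, 5.7]
width: 0.428
gripper_force: 73.6
```

arm_command(rows=[0, 0, -0.15, 0, 0, 0, -1, 0, 0, -0.1, 0, 0, 0, -1, 0, 0, 0, 0, 0, 0, -1])

```text
clock: 39.73
ee_pos: [648.8, -61.2, -2.4]
tool_rot: [[0.027, 1.0, 0.002], [1.0, -0.027, -0.0], [-0.0, 0.002, -1.0]]
wrist_force: [-0.0, 0.1, -2.3]
width: 0.424
gripper_force: 72.9
```

```bash
python3 - <<'E'
from plan import plan
plan((611.8,-62,30,-1.74))
E
```

```text
t=39.7 p=[648.8 -61.2  34.8] phi=-1.53 w=0.424 gf=73 F=[-0.   0.1 -2.3] q6=-0.09 tilt=0.002
-> (611.8, -62, 30, -1.74) N=1 row: [-0.044, -0.925, 0.121] az=0.034
```

arm_command(rows=[-0.08, 0, 0, 0, 0, 0, -1, -0.02, -0.46, 0, 0, 0, 0.03, -1, -0.02, -0.46, 0, 0, 0, 0, -1, 0, 0, 0, 0, 0, 0, -1, 0, 0, 0.12, 0, 0, 0, -1, 0.04, 0, 0.06, 0, 0, 0, -1, 0, 0, 0, 0, 0, 0, -1])

```text
clock: 40.32
ee_pos: [612.0, -63.3, -11.3]
tool_rot: [[0.03, 1.0, 0.0], [1.0, -0.03, 0.0], [0.0, 0.0, -1.0]]
wrist_force: [-0.7, -0.3, -0.4]
width: 0.425
gripper_force: 72.9
```

arm_command(rows=[0.04, 0, 0, 0, 0, 0, -1, 0, 0, 0, 0, 0, 0, -1])

```text
clock: 40.48
ee_pos: [611.9, -61.4, -10.9]
tool_rot: [[0.03, 1.0, 0.0], [1.0, -0.03, 0.0], [0.0, 0.0, -1.0]]
wrist_force: [-0.3, 0.3, -1.7]
width: 0.423
gripper_force: 72.9
```

arm_command(rows=[0.03, 0, 0, 0, 0, 0, -1, 0, 0, 0, 0, 0, 0, -1])

```text
clock: 40.65
ee_pos: [611.7, -60.2, -10.7]
tool_rot: [[0.03, 1.0, 0.0], [1.0, -0.03, 0.0], [0.0, 0.0, -1.0]]
wrist_force: [-0.3, -0.5, -1.5]
width: 0.424
gripper_force: 72.9
```

arm_command(rows=[0.03, 0, 0, 0, 0, 0, -1, 0, 0, 0, 0, 0, 0, -1])

```text
clock: 40.82
ee_pos: [611.6, -60.0, -10.6]
tool_rot: [[0.029, 1.0, 0.0], [1.0, -0.029, -0.001], [-0.001, 0.0, -1.0]]
wrist_force: [0.4, -3.2, -1.6]
width: 0.424
gripper_force: 72.8
```

arm_command(rows=[0.03, 0, 0, 0, 0, 0, -1, 0, 0, 0, 0, 0, 0, -1])

```text
clock: 40.98
ee_pos: [611.7, -60.0, -10.6]
tool_rot: [[0.029, 1.0, 0.0], [1.0, -0.029, -0.003], [-0.003, 0.001, -1.0]]
wrist_force: [0.4, -7.5, -1.3]
width: 0.425
gripper_force: 72.8
```

arm_command(rows=[0.03, 0, 0, 0, 0, 0, -1, 0, 0, 0, 0, 0, 0, -1])

```text
clock: 41.15
ee_pos: [611.7, -60.0, -10.5]
tool_rot: [[0.028, 1.0, 0.0], [1.0, -0.028, -0.005], [-0.005, 0.001, -1.0]]
wrist_force: [-0.5, -11.5, -1.5]
width: 0.42
gripper_force: 72.8
```

arm_command(rows=[-0.07, 0, 0.03, 0, 0, 0, -1, 0, 0, 0, 0, 0, 0, -1])

```text
clock: 41.32
ee_pos: [611.8, -60.0, -11.5]
tool_rot: [[0.031, 1.0, 0.001], [1.0, -0.031, 0.001], [0.001, 0.001, -1.0]]
wrist_force: [-0.6, -1.4, 0.6]
width: 0.424
gripper_force: 73.0
```

arm_command(rows=[0, 0, 0.03, 0, 0, 0, -1, 0, 0, 0, 0, 0, 0, -1])

```text
clock: 41.48
ee_pos: [611.9, -59.9, -11.5]
tool_rot: [[0.03, 1.0, 0.001], [1.0, -0.03, -0.0], [-0.0, 0.001, -1.0]]
wrist_force: [-2.5, -2.1, 8.2]
width: 0.424
gripper_force: 73.9
```

arm_command(rows=[0, 0, 0.02, 0, 0, 0, -1, 0, 0, 0, 0, 0, 0, -1])

```text
clock: 41.65
ee_pos: [611.9, -59.9, -11.5]
tool_rot: [[0.03, 1.0, 0.002], [1.0, -0.03, -0.001], [-0.001, 0.002, -1.0]]
wrist_force: [-4.1, -2.2, 12.6]
width: 0.423
gripper_force: 74.5
```

arm_command(rows=[0, 0, -0.03, 0, 0, 0, 0.3, 0, 0, 0, 0, 0, 0, 0.3, 0, 0, 0, 0, 0, 0, 0.3, 0, 0, -0.5, 0, 0, 0, 0.3, 0, 0, -1, 0, 0, 0, 0.3, 0, 0, -1, 0, 0, 0, 0.3, 0, 0, 0, 0, 0, 0, 0.3])

```text
clock: 42.23
ee_pos: [616.8, -59.9, 95.0]
tool_rot: [[0.03, 0.999, 0.015], [1.0, -0.03, -0.001], [-0.001, 0.015, -1.0]]
wrist_force: [0.7, 0.3, 1.3]
width: 0.65
gripper_force: 0.0
```

```bash
python3 look.py b6; python3 - <<'E'
from plan import plan
plan((527,-455,115,-84.5))
E
```

```text
[359. 241.] 1394 side [627.2, -31.98, -1.6] 0.613 top ([627.2, -31.98, -1.6], np.float64(1.0))
[446. 409.] 1286 side [530.07, -456.26, 0.11] 0.049 top ([523.17, -453.93, 0.09], np.float64(0.06))
t=42.3 p=[612.8 -59.5 126.2] phi=-1.70 w=0.651 gf=0 F=[-0.7  0.6 -0.2] q6=-0.09 tilt=0.004
-> (527, -455, 115, -84.5) N=14 row: [-0.697, 0.369, 0.02] az=0.986
```

```bash
python3 - <<'E'
from h import *
for a,b in (((523,203),(490,412)),((556,240),(483,473))):
    best=min(((np.linalg.norm(ray("top",a,z)-ray("side",b,z)),z) for z in range(0,150,3)))
    print(best,ray("top",a,best[1]).round(),ray("side",b,best[1]).round())
E
```

```text
(np.float64(1.2103871218359992), 51) [[ 568. -507.   51.]] [[ 569. -507.   51.]]
(np.float64(8.229357876136257), 51) [[ 481. -577.   51.]] [[ 489. -581.   51.]]
```

arm_command(rows=[-0.69, 0.36, 0, 0, 0, 0.98, 0.4, -0.69, 0.36, 0, 0, 0, 0.98, 0.4, -0.69, 0.36, 0, 0, 0, 0.98, 0.4, -0.69, 0.36, 0, 0, 0, 0.98, 0.4, -0.69, 0.36, 0, 0, 0, 0.98, 0.4, -0.69, 0.36, 0, 0, 0, 0.98, 0.4, -0.69, 0.36, 0, 0, 0, 0.98, 0.4, -0.69, 0.36, 0, 0, 0, 0.98, 0.4, -0.69, 0.36, 0, 0, 0, 0.98, 0.4, -0.69, 0.36, 0, 0, 0, 0.98, 0.4])

```text
clock: 43.17
ee_pos: [607.2, -358.4, 84.4]
tool_rot: [[0.873, 0.488, -0.003], [0.488, -0.873, 0.002], [-0.001, -0.003, -1.0]]
wrist_force: [0.8, -0.2, 0.5]
width: 0.701
gripper_force: 0.0
```

arm_command(rows=[-0.69, 0.36, 0, 0, 0, 0.98, 0.4, -0.69, 0.36, 0, 0, 0, 0.98, 0.4, -0.69, 0.36, 0, 0, 0, 0.98, 0.4, -0.69, 0.36, 0, 0, 0, 0.98, 0.4, 0, 0, 0.8, 0, 0, 0, 0.4, 0, 0, 0.8, 0, 0, 0, 0.4, 0, 0, 0, 0, 0, 0, 0.4, 0, 0, 0, 0, 0, 0, 0.4])

```text
clock: 43.83
ee_pos: [524.0, -448.1, 19.9]
tool_rot: [[0.995, 0.104, -0.005], [0.104, -0.995, 0.005], [-0.005, -0.006, -1.0]]
wrist_force: [0.6, 0.6, 1.2]
width: 0.707
gripper_force: 0.0
```

```bash
python3 - <<'E'
from plan import plan
plan((526.5,-455,6,-84.6))
E
```

```text
t=43.8 p=[ 524.  -448.1   57.1] phi=-84.04 w=0.707 gf=0 F=[0.6 0.6 1.2] q6=0.74 tilt=0.007
-> (526.5, -455, 6, -84.6) N=2 row: [0.022, 0.088, 0.639] az=0.047
```

arm_command(rows=[0.03, 0.1, 0.5, 0, 0, 0.08, 0.4, 0.01, 0.08, 0.5, 0, 0, 0, 0.4, 0, 0, 0.25, 0, 0, 0, 0.4, 0, 0, 0, 0, 0, 0, 0.4, 0, 0, 0, 0, 0, 0, -1, 0, 0, 0, 0, 0, 0, -1, 0, 0, 0, 0, 0, 0, -1, 0, 0, 0, 0, 0, 0, -1], newtons=70)

```text
clock: 44.5
ee_pos: [529.2, -457.5, -24.7]
tool_rot: [[0.995, 0.096, 0.003], [0.096, -0.995, -0.002], [0.002, 0.002, -1.0]]
wrist_force: [0.3, 1.2, 4.1]
width: 0.425
gripper_force: 72.7
```

arm_command(rows=[0, 0, -0.7, 0, 0, 0, -1, 0, 0, -1, 0, 0, 0, -1, 0, 0, -1, 0, 0, 0, -1, 0, 0, 0, 0, 0, 0, -1])

```text
clock: 44.83
ee_pos: [532.4, -460.7, 91.3]
tool_rot: [[0.995, 0.096, 0.013], [0.096, -0.995, -0.012], [0.012, 0.013, -1.0]]
wrist_force: [2.0, -2.2, -0.4]
width: 0.42
gripper_force: 72.3
```

```bash
python3 - <<'E'
from plan import plan
from jig import J
p=J(0,-25); print(p)
plan((p[0]+.8,p[1],115,-1.74))
E
```

```text
[612.14011705 -18.03844889]
t=44.8 p=[ 532.4 -460.7  128.5] phi=-84.52 w=0.420 gf=72 F=[ 2.  -2.2 -0.4] q6=0.75 tilt=0.017
-> (np.float64(612.9401170548576), np.float64(-18.038448889630622), 115, -1.74) N=14 row: [0.712, -0.513, 0.024] az=-0.985
```

arm_command(rows=[0.71, -0.51, 0, 0, 0, -0.98, -1, 0.71, -0.51, 0, 0, 0, -0.98, -1, 0.71, -0.51, 0, 0, 0, -0.98, -1, 0.71, -0.51, 0, 0, 0, -0.98, -1, 0.71, -0.51, 0, 0, 0, -0.98, -1, 0.71, -0.51, 0, 0, 0, -0.98, -1, 0.71, -0.51, 0, 0, 0, -0.98, -1, 0.71, -0.51, 0, 0, 0, -0.98, -1, 0.71, -0.51, 0, 0, 0, -0.98, -1, 0.71, -0.51, 0, 0, 0, -0.98, -1])

```text
clock: 45.67
ee_pos: [656.1, -145.6, 81.3]
tool_rot: [[0.429, 0.903, 0.001], [0.903, -0.429, -0.0], [0.0, 0.001, -1.0]]
wrist_force: [0.5, 0.6, -1.6]
width: 0.422
gripper_force: 72.2
```

arm_command(rows=[0.71, -0.51, 0, 0, 0, -0.98, -1, 0.71, -0.51, 0, 0, 0, -0.98, -1, 0.71, -0.51, 0, 0, 0, -0.98, -1, 0.68, -0.51, 0, 0, 0, -0.98, -1, 0, 0, 0, 0, 0, 0, -1, 0, 0, 0, 0, 0, 0, -1, 0, 0, 0, 0, 0, 0, -1])

```text
clock: 46.25
ee_pos: [611.1, -17.3, 81.8]
tool_rot: [[0.038, 0.999, 0.001], [0.999, -0.038, -0.001], [-0.0, 0.001, -1.0]]
wrist_force: [-0.6, -0.2, -1.2]
width: 0.424
gripper_force: 72.2
```

```bash
python3 - <<'E'
from plan import plan
plan((613.2,-20.5,58,-1.74))
E
```

```text
t=46.2 p=[611.1 -17.3 119. ] phi=-2.20 w=0.424 gf=72 F=[-0.6 -0.2 -1.2] q6=-0.01 tilt=0.002
-> (613.2, -20.5, 58, -1.74) N=2 row: [-0.039, 0.028, 0.762] az=-0.039
```

arm_command(rows=[-0.08, 0.05, 0.2, 0, 0, -0.08, -1, 0, 0, 0.5, 0, 0, 0, -1, 0, 0, 0.5, 0, 0, 0, -1, 0, 0, 0.3, 0, 0, 0, -1, 0, 0, 0, 0, 0, 0, -1, 0, 0, 0, 0, 0, 0, -1])

```text
clock: 46.75
ee_pos: [612.4, -21.6, 20.2]
tool_rot: [[0.032, 1.0, -0.002], [1.0, -0.032, 0.0], [-0.0, -0.002, -1.0]]
wrist_force: [0.5, -0.0, -0.1]
width: 0.424
gripper_force: 72.1
```

arm_command(rows=[0, 0, 0.05, 0, 0, 0, -1, 0, 0, 0, 0, 0, 0, -1, 0, 0, 0, 0, 0, 0, -1])

```text
clock: 47.0
ee_pos: [613.2, -20.6, 20.1]
tool_rot: [[0.03, 1.0, 0.002], [1.0, -0.03, -0.0], [0.0, 0.002, -1.0]]
wrist_force: [0.2, -0.2, -1.0]
width: 0.426
gripper_force: 72.1
```

arm_command(rows=[0, 0, 0.03, 0, 0, 0, -1, 0, 0, 0, 0, 0, 0, -1])

```text
clock: 47.17
ee_pos: [612.7, -20.3, 18.5]
tool_rot: [[0.03, 1.0, 0.001], [1.0, -0.03, 0.0], [0.0, 0.001, -1.0]]
wrist_force: [-0.5, 0.4, -1.2]
width: 0.421
gripper_force: 72.1
```

arm_command(rows=[0, 0.01, 0.03, 0, 0, 0, -1, 0, 0, 0, 0, 0, 0, -1])

```text
clock: 47.33
ee_pos: [612.8, -20.2, 16.9]
tool_rot: [[0.03, 1.0, 0.0], [1.0, -0.03, 0.0], [0.0, 0.0, -1.0]]
wrist_force: [0.4, -0.7, -1.8]
width: 0.426
gripper_force: 72.1
```

arm_command(rows=[0, 0, 0.03, 0, 0, 0, -1, 0, 0, 0, 0, 0, 0, -1])

```text
clock: 47.5
ee_pos: [613.0, -20.3, 16.3]
tool_rot: [[0.03, 1.0, 0.001], [1.0, -0.03, 0.0], [0.0, 0.001, -1.0]]
wrist_force: [-1.5, 0.9, 1.7]
width: 0.422
gripper_force: 72.5
```

arm_command(rows=[0, 0, 0.02, 0, 0, 0, -1, 0, 0, 0, 0, 0, 0, -1])

```text
clock: 47.67
ee_pos: [613.0, -20.3, 16.3]
tool_rot: [[0.03, 1.0, 0.001], [1.0, -0.03, 0.0], [0.0, 0.001, -1.0]]
wrist_force: [-2.4, -0.3, 7.4]
width: 0.424
gripper_force: 73.2
```

arm_command(rows=[0, 0, -0.02, 0, 0, 0, 0.2, 0, 0, 0, 0, 0, 0, 0.2, 0, 0, 0, 0, 0, 0, 0.2, 0, 0, -0.5, 0, 0, 0, 0.2, 0, 0, -1, 0, 0, 0, 0.2, 0, 0, -0.9, 0, 0, 0, 0.2, -0.5, -0.9, 0, 0, 0, 0, 0.2, -0.8, -0.6, 0, 0, 0, 0, 0.2, -0.9, -0.4, 0, 0, 0, 0, 0.2, -0.9, -0.4, 0, 0, 0, 0, 0.2])

```text
clock: 48.5
ee_pos: [515.9, -142.2, 111.9]
tool_rot: [[0.028, 1.0, 0.0], [1.0, -0.028, -0.0], [-0.0, 0.0, -1.0]]
wrist_force: [1.7, -0.5, -0.1]
width: 0.603
gripper_force: 0.0
```

arm_command(rows=[-0.9, -0.4, 0, 0, 0, 0, 0.2, -0.9, -0.4, 0, 0, 0, 0, 0.2, 0, 0, 0, 0, 0, 0, 0.2])

```text
clock: 48.75
ee_pos: [480.2, -217.7, 111.6]
tool_rot: [[0.035, 0.999, -0.001], [0.999, -0.035, -0.002], [-0.002, -0.001, -1.0]]
wrist_force: [-0.6, -0.2, -0.5]
width: 0.594
gripper_force: 0.0
```

```bash
cat > holes.py <<'E'
from h import *
from jig import C,YAW
import sys
im=capture("top"); cv2.imwrite(f"pics/top_{sys.argv[1]}.png",im[:,:,::-1])
S4=8; cr=cv2.resize(im[150:225,225:395],None,fx=S4,fy=S4,interpolation=cv2.INTER_CUBIC).astype(int)
brick=(cr[...,0]>140)&(cr[...,0]-cr[...,1]>50)&(cr[...,2]>60)&(cr[...,1]<190)
hole=(cr[...,0]-cr[...,2]<60)&(cr[...,0]<200)
k,l,s,c=cv2.connectedComponentsWithStats(hole.astype(np.uint8))
def jig(p): d=p[:2]-C; cc,ss=np.cos(YAW),np.sin(YAW); return np.array([cc*d[0]+ss*d[1],-ss*d[0]+cc*d[1]])
for i in range(1,k):
    if 60<s[i,4]<700:
        ring=cv2.dilate((l==i).astype(np.uint8),np.ones((13,13)))-(l==i)
        if (brick&(ring>0)).sum()>.45*ring.sum():
            px=((c[i]+.5)/S4-.5)+[225,150]
            print(s[i,4],px.round(1),"jig@41",jig(ray("top",px,41)[0]).round(1),"@67",jig(ray("top",px,67)[0]).round(1))
E
python3 holes.py d1; python3 -c "
from plan import plan;plan()"
```

```text
681 [275.7 183.6] jig@41 [ 6.3 56.2] @67 [-0.1 54.7]
693 [311.9 184.3] jig@41 [  6.5 -27.8] @67 [  0.  -27.8]
t=48.8 p=[ 481.6 -215.3  148.8] phi=-2.02 w=0.601 gf=0 F=[0.5 0.8 0.1] q6=-0.41 tilt=0.000
```

```bash
sed -i 's/<700/<1600/' holes.py; python3 holes.py d2; python3 -c "
from plan import plan;plan((613,-20.3,125,-1.74),(613,-20.3,53.5,-1.74))"
```

```text
737 [266.1 183.4] jig@41 [ 6.3 78.7] @67 [-0.2 76.8]
678 [275.8 183.6] jig@41 [ 6.3 56.2] @67 [-0.1 54.7]
741 [285.4 183.8] jig@41 [ 6.3 33.9] @67 [-0.2 32.8]
706 [302.3 184.1] jig@41 [ 6.4 -5.5] @67 [-0.1 -5.9]
688 [311.8 184.3] jig@41 [  6.5 -27.8] @67 [  0.  -27.8]
724 [321.6 184.5] jig@41 [  6.6 -50.5] @67 [  0.2 -50. ]
877 [249.7 185.6] jig@41 [  0.2 116.8] @67 [ -6.1 114.1]
705 [337.2 187.6] jig@41 [  0.  -86.9] @67 [ -6.3 -85.8]
t=48.9 p=[ 482.5 -213.6  148.8] phi=-1.91 w=0.603 gf=0 F=[ 0.4 -0.1 -0.3] q6=-0.41 tilt=0.000
-> (613, -20.3, 125, -1.74) N=7 row: [0.705, 0.444, 0.085] az=-0.004
-> (613, -20.3, 53.5, -1.74) N=2 row: [0.0, 0.0, 0.894] az=-0.000
```

Everything is in line, but brick 5 sits 2.9 mm short of its joint. I regrip and nudge it.

arm_command(rows=[0.7, 0.44, 0, 0, 0, 0, 0.2, 0.7, 0.44, 0, 0, 0, 0, 0.2, 0.7, 0.44, 0, 0, 0, 0, 0.2, 0.7, 0.44, 0, 0, 0, 0, 0.2, 0.7, 0.44, 0, 0, 0, 0, 0.2, 0.7, 0.45, 0, 0, 0, 0, 0.2, 0.7, 0.45, 0, 0, 0, 0, 0.2, 0, 0, 0.5, 0, 0, 0, 0.2, 0, 0, 0, 0, 0, 0, 0.2, 0, 0, 0, 0, 0, 0, 0.2])

```text
clock: 49.68
ee_pos: [611.7, -18.7, 90.4]
tool_rot: [[0.027, 1.0, -0.004], [1.0, -0.027, 0.0], [0.0, -0.004, -1.0]]
wrist_force: [-0.0, -0.6, -0.5]
width: 0.603
gripper_force: 0.0
```

```bash
python3 -c "
from plan import plan;plan((613,-20.3,54,-1.74))"
```

```text
t=49.7 p=[611.7 -18.7 127.6] phi=-1.57 w=0.603 gf=0 F=[-0.  -0.6 -0.5] q6=-0.02 tilt=0.004
-> (613, -20.3, 54, -1.74) N=2 row: [-0.02, 0.017, 0.92] az=0.014
```

arm_command(rows=[-0.04, 0.01, 0.6, 0, 0, 0.03, 0.2, 0, 0, 0.6, 0, 0, 0, 0.2, 0, 0, 0.4, 0, 0, 0, 0.2, 0, 0, 0.2, 0, 0, 0, 0.2, 0, 0, 0, 0, 0, 0, 0.2, 0, 0, 0, 0, 0, 0, 0.2, 0, 0, 0, 0, 0, 0, -1, 0, 0, 0, 0, 0, 0, -1, 0, 0, 0, 0, 0, 0, -1, 0, 0, 0, 0, 0, 0, -1], newtons=50)

```text
clock: 50.52
ee_pos: [614.6, -22.1, 21.6]
tool_rot: [[0.033, 0.999, 0.004], [0.999, -0.033, -0.0], [-0.0, 0.004, -1.0]]
wrist_force: [-1.3, -1.0, 5.8]
width: 0.423
gripper_force: 50.8
```

arm_command(rows=[0, 0, -0.06, 0, 0, 0, -1, 0, 0, 0, 0, 0, 0, -1])

```text
clock: 50.68
ee_pos: [613.3, -21.9, 22.6]
tool_rot: [[0.033, 0.999, 0.001], [0.999, -0.033, 0.0], [0.0, 0.001, -1.0]]
wrist_force: [-0.3, 0.1, -1.7]
width: 0.423
gripper_force: 50.1
```

arm_command(rows=[0.06, 0, 0, 0, 0, 0, -1, 0, 0, 0, 0, 0, 0, -1, 0, 0, 0, 0, 0, 0, -1])

```text
clock: 50.93
ee_pos: [612.9, -19.3, 21.7]
tool_rot: [[0.033, 0.999, -0.001], [0.999, -0.033, 0.0], [0.0, -0.001, -1.0]]
wrist_force: [0.5, 0.0, -1.8]
width: 0.423
gripper_force: 50.1
```

arm_command(rows=[0, 0, 0.02, 0, 0, 0, -1, 0, 0, 0, 0, 0, 0, -1])

```text
clock: 51.1
ee_pos: [613.0, -19.3, 21.6]
tool_rot: [[0.033, 0.999, -0.0], [0.999, -0.033, 0.0], [0.0, -0.001, -1.0]]
wrist_force: [-1.9, 1.6, 3.7]
width: 0.424
gripper_force: 50.6
```

arm_command(rows=[0, 0, 0.02, 0, 0, 0, -1, 0, 0, 0, 0, 0, 0, -1])

```text
clock: 51.27
ee_pos: [613.0, -19.3, 21.6]
tool_rot: [[0.033, 0.999, -0.0], [0.999, -0.033, 0.0], [0.0, -0.0, -1.0]]
wrist_force: [-3.4, 1.5, 8.3]
width: 0.429
gripper_force: 51.0
```

arm_command(rows=[0, 0, 0.02, 0, 0, 0, -1, 0, 0, 0, 0, 0, 0, -1])

```text
clock: 51.43
ee_pos: [613.1, -19.3, 21.6]
tool_rot: [[0.033, 0.999, 0.0], [0.999, -0.033, 0.0], [0.0, 0.0, -1.0]]
wrist_force: [-4.1, 0.2, 12.2]
width: 0.428
gripper_force: 51.5
```

arm_command(rows=[0, 0, -0.03, 0, 0, 0, 0.2, 0, 0, 0, 0, 0, 0, 0.2, 0, 0, 0, 0, 0, 0, 0.2, 0, 0, -0.5, 0, 0, 0, 0.2, 0, 0, -1, 0, 0, 0, 0.2, 0, 0, -0.9, 0, 0, 0, 0.2, -0.5, -0.9, 0, 0, 0, 0, 0.2, -0.8, -0.6, 0, 0, 0, 0, 0.2, -0.9, -0.4, 0, 0, 0, 0, 0.2, -0.9, -0.4, 0, 0, 0, 0, 0.2])

```text
clock: 52.27
ee_pos: [516.0, -141.1, 116.9]
tool_rot: [[0.031, 1.0, 0.0], [1.0, -0.031, -0.0], [-0.0, 0.0, -1.0]]
wrist_force: [0.3, -0.3, 0.8]
width: 0.602
gripper_force: 0.0
```

arm_command(rows=[-0.9, -0.4, 0, 0, 0, -1, 0.2, -0.9, -0.4, 0, 0, 0, -1, 0.4, 0, 0, 0, 0, 0, -1, 0.4, 0, 0, 0, 0, 0, -1, 0.4, 0, 0, 0, 0, 0, -1, 0.4, 0, 0, 0, 0, 0, -1, 0.4])

```text
clock: 52.77
ee_pos: [486.4, -213.5, 116.5]
tool_rot: [[-0.564, 0.826, -0.0], [0.826, 0.564, 0.0], [0.0, -0.0, -1.0]]
wrist_force: [-1.5, 0.4, -1.1]
width: 0.698
gripper_force: 0.0
```

```bash
cat > knob.py <<'E'
from h import *
from jig import J
import sys
for n in ("top","side"):
    im=capture(n); cv2.imwrite(f"pics/{n}_{sys.argv[1]}.png",im[:,:,::-1]); h=hsv(im).astype(int)
    c0=proj(n,np.r_[J(0,-154),80])[0]
    m=np.zeros((480,640),bool); x,y=c0.astype(int); sl=np.s_[y-16:y+17,x-16:x+17]
    m[sl]=((h[...,0]>9)&(h[...,0]<28)&(h[...,1]>70)&(h[...,2]>150))[sl]
    ys,xs=np.nonzero(m); (cx,cy),r=cv2.minEnclosingCircle(np.c_[xs,ys].astype(np.float32))
    print(n,"pred",c0.round(1),"n",m.sum(),"centroid",xs.mean().round(1),ys.mean().round(1),"circ",round(cx,1),round(cy,1),round(r,1),ray(n,(xs.mean(),ys.mean()),80).round(1),J(0,-154).round(1))
E
python3 holes.py e1; python3 knob.py e1; python3 -c "
from plan import plan;plan((608.2,-147,120,120))"
```

```text
715 [266.  183.4] jig@41 [ 6.2 79. ] @67 [-0.2 77.1]
669 [275.6 183.5] jig@41 [ 6.5 56.5] @67 [-0. 55.]
700 [285.2 183.9] jig@41 [ 6.2 34.3] @67 [-0.3 33.1]
696 [301.1 183.9] jig@41 [ 6.8 -2.7] @67 [ 0.3 -3.2]
719 [310.7 184.2] jig@41 [  6.8 -25.1] @67 [  0.3 -25.1]
692 [320.3 184.5] jig@41 [  6.6 -47.6] @67 [  0.1 -47.2]
879 [249.7 185.5] jig@41 [  0.2 116.8] @67 [ -6.1 114.1]
707 [337.2 187.6] jig@41 [ -0. -87.] @67 [ -6.4 -85.8]
84 [329.3 187.4] jig@41 [  0.1 -68.6] @67 [ -6.2 -67.8]
top pred [367.6 184.2] n 195 centroid 371.5 177.6 circ 367.0 183.5 22.3 [[ 623.3 -156.1   80. ]] [ 608.2 -147. ]
side pred [392.7 264.6] n 214 centroid 394.1 267.6 circ 393.1 268.1 9.4 [[ 605.3 -157.2   80. ]] [ 608.2 -147. ]
t=52.9 p=[ 486.6 -213.   153.8] phi=33.95 w=0.695 gf=0 F=[ 0.2  0.2 -0.5] q6=-1.03 tilt=0.000
-> (608.2, -147, 120, 120) N=15 row: [-0.181, 0.178, 0.056] az=-0.956
```

The wall is on its marks: second course at 55.0 and -25.1 mm (wanted 55 and -25). The knob axis agrees with jig y = -154. Now the thumbscrew.

arm_command(rows=[-0.18, 0.18, 0, 0, 0, -0.95, 0.4, -0.18, 0.18, 0, 0, 0, -0.95, 0.4, -0.18, 0.18, 0, 0, 0, -0.95, 0.4, -0.18, 0.18, 0, 0, 0, -0.95, 0.4, -0.18, 0.18, 0, 0, 0, -0.95, 0.4, -0.18, 0.18, 0, 0, 0, -0.95, 0.4, -0.18, 0.18, 0, 0, 0, -0.95, 0.4, -0.18, 0.18, 0, 0, 0, -0.95, 0.4, -0.18, 0.18, 0, 0, 0, -0.95, 0.4, -0.18, 0.18, 0, 0, 0, -0.95, 0.4])

```text
clock: 53.75
ee_pos: [581.7, -187.8, 116.5]
tool_rot: [[-1.0, -0.022, -0.0], [-0.022, 1.0, 0.0], [0.0, 0.0, -1.0]]
wrist_force: [0.6, 0.1, -0.1]
width: 0.701
gripper_force: 0.0
```

arm_command(rows=[-0.18, 0.18, 0, 0, 0, -0.95, 0.4, -0.18, 0.18, 0, 0, 0, -0.95, 0.4, -0.18, 0.18, 0, 0, 0, -0.95, 0.4, -0.18, 0.18, 0, 0, 0, -0.95, 0.4, -0.18, 0.18, 0, 0, 0, -0.95, 0.4, 0, 0, 0, 0, 0, 0, 0.4, 0, 0, 0, 0, 0, 0, 0.4, 0, 0, 0, 0, 0, 0, 0.4])

```text
clock: 54.42
ee_pos: [608.0, -145.8, 116.7]
tool_rot: [[-0.871, -0.492, -0.0], [-0.492, 0.871, -0.0], [0.0, 0.0, -1.0]]
wrist_force: [0.4, 0.1, 0.3]
width: 0.703
gripper_force: 0.0
```

```bash
python3 -c "
from plan import plan;plan((608.2,-147,100,120),(608.2,-147,52,120))"
```

```text
t=54.4 p=[ 608.  -145.8  153.9] phi=119.44 w=0.703 gf=0 F=[0.4 0.1 0.3] q6=-2.34 tilt=0.000
-> (608.2, -147, 100, 120) N=2 row: [0.005, -0.014, 0.674] az=-0.047
-> (608.2, -147, 52, 120) N=2 row: [-0.0, 0.0, 0.6] az=0.000
```

arm_command(rows=[0.01, -0.03, 0.7, 0, 0, 0, 0.4, 0, 0, 0.7, 0, 0, 0, 0.4, 0, 0, 0.5, 0, 0, 0, 0.4, 0, 0, 0.4, 0, 0, 0, 0.4, 0, 0, 0.2, 0, 0, 0, 0.4, 0, 0, 0, 0, 0, 0, 0.4, 0, 0, 0, 0, 0, 0, 0.4])

```text
clock: 55.0
ee_pos: [608.7, -147.2, 17.2]
tool_rot: [[-0.87, -0.493, 0.0], [-0.493, 0.87, -0.0], [-0.0, -0.0, -1.0]]
wrist_force: [-0.0, 0.4, 0.3]
width: 0.701
gripper_force: 0.0
```

arm_command(rows=[0, 0, 0, 0, 0, 0, -1, 0, 0, 0, 0, 0, 0, -1, 0, 0, 0, 0, 0, 0, -1, 0, 0, 0, 0, 0, 0, -1, 0, 0, 0, 0, 0, 0, -1, 0, 0, 0, 0, 0, 0, -1], newtons=40)

```text
clock: 55.5
ee_pos: [610.0, -147.9, 18.6]
tool_rot: [[-0.869, -0.494, 0.004], [-0.494, 0.869, -0.002], [-0.002, -0.004, -1.0]]
wrist_force: [0.5, -2.8, 6.7]
width: 0.361
gripper_force: 39.5
```

```bash
python3 -c "
from plan import plan;plan()"
```

```text
t=55.5 p=[ 610.  -147.9   55.8] phi=119.61 w=0.361 gf=40 F=[ 0.5 -2.8  6.7] q6=-2.34 tilt=0.004
```

arm_command(rows=[0, 0, 0.002, 0, 0, 0.5, -1, 0, 0, 0.002, 0, 0, 1, -1, 0, 0, 0.002, 0, 0, 1, -1, 0, 0, 0.002, 0, 0, 1, -1, 0, 0, 0.002, 0, 0, 1, -1, 0, 0, 0.002, 0, 0, 1, -1, 0, 0, 0.002, 0, 0, 1, -1, 0, 0, 0.002, 0, 0, 1, -1, 0, 0, 0.002, 0, 0, 1, -1, 0, 0, 0.002, 0, 0, 1, -1])

```text
clock: 56.33
ee_pos: [610.0, -148.5, 18.0]
tool_rot: [[-0.886, 0.464, 0.004], [0.464, 0.886, -0.003], [-0.005, -0.001, -1.0]]
wrist_force: [1.1, -5.2, 6.6]
width: 0.36
gripper_force: 39.8
```

arm_command(rows=[0, 0, 0.002, 0, 0, 1, -1, 0, 0, 0.002, 0, 0, 1, -1, 0, 0, 0.002, 0, 0, 1, -1, 0, 0, 0.002, 0, 0, 1, -1, 0, 0, 0.002, 0, 0, 1, -1, 0, 0, 0.002, 0, 0, 1, -1, 0, 0, 0.002, 0, 0, 1, -1, 0, 0, 0.002, 0, 0, 1, -1, 0, 0, 0.002, 0, 0, 1, -1, 0, 0, 0.002, 0, 0, 1, -1])

```text
clock: 57.17
ee_pos: [609.5, -148.8, 17.3]
tool_rot: [[-0.041, 0.999, 0.003], [0.999, 0.041, -0.004], [-0.004, 0.003, -1.0]]
wrist_force: [-0.7, -6.6, 7.7]
width: 0.36
gripper_force: 39.9
```

```bash
python3 -c "
from plan import plan;plan()
from rig import arm;print(arm.get_state()['ft_torque'])"; python3 knob.py k1
```

```text
t=57.2 p=[ 609.5 -148.8   54.5] phi=2.37 w=0.360 gf=40 F=[-0.7 -6.6  7.7] q6=-0.30 tilt=0.005
[-1.00791965  0.23972018  0.08194483]
top pred [367.6 184.2] n 0 centroid nan nan circ 0.0 0.0 0.0 [[nan nan nan]] [ 608.2 -147. ]
side pred [392.7 264.6] n 154 centroid 395.4 269.1 circ 393.5 269.1 9.2 [[ 605.3 -162.5   80. ]] [ 608.2 -147. ]knob.py:10: RuntimeWarning: Mean of empty slice.
  print(n,"pred",c0.round(1),"n",m.sum(),"centroid",xs.mean().round(1),ys.mean().round(1),"circ",round(cx,1),round(cy,1),round(r,1),ray(n,(xs.mean(),ys.mean()),80).round(1),J(0,-154).round(1))
  ret = ret.dtype.type(ret / rcount)
```

arm_command(rows=[0.03, 0, 0.002, 0, 0, 1, -1, 0, 0, 0.002, 0, 0, 1, -1, 0, 0, 0.002, 0, 0, 1, -1, 0, 0, 0.002, 0, 0, 1, -1, 0, 0, 0.002, 0, 0, 1, -1, 0, 0, 0.002, 0, 0, 1, -1, 0, 0, 0.002, 0, 0, 1, -1, 0, 0, 0.002, 0, 0, 1, -1, 0, 0, 0.002, 0, 0, 1, -1, 0, 0, 0.002, 0, 0, 1, -1])

```text
clock: 58.1
ee_pos: [609.0, -148.6, 16.6]
tool_rot: [[0.844, 0.536, 0.002], [0.536, -0.844, -0.005], [-0.001, 0.005, -1.0]]
wrist_force: [-2.6, -9.6, 9.1]
width: 0.361
gripper_force: 40.1
```

arm_command(rows=[0, 0, 0.002, 0, 0, 1, -1, 0, 0, 0.002, 0, 0, 1, -1, 0, 0, 0.002, 0, 0, 1, -1, 0, 0, 0.002, 0, 0, 1, -1, 0, 0, 0.002, 0, 0, 1, -1, 0, 0, 0.002, 0, 0, 1, -1, 0, 0, 0.002, 0, 0, 1, -1, 0, 0, 0.002, 0, 0, 1, -1, 0, 0, 0.002, 0, 0, 1, -1, 0, 0, 0.002, 0, 0, 1, -1])

```text
clock: 58.93
ee_pos: [608.9, -148.0, 15.9]
tool_rot: [[0.886, -0.464, 0.002], [-0.464, -0.886, -0.004], [0.004, 0.003, -1.0]]
wrist_force: [-3.0, -7.0, 11.0]
width: 0.361
gripper_force: 40.2
```

arm_command(rows=[0, 0, 0.002, 0, 0, 1, -1, 0, 0, 0.002, 0, 0, 1, -1, 0, 0, 0.002, 0, 0, 1, -1, 0, 0, 0, 0, 0, 0, -1])

```text
clock: 59.27
ee_pos: [609.0, -147.8, 15.7]
tool_rot: [[0.7, -0.714, 0.002], [-0.714, -0.7, -0.004], [0.004, 0.001, -1.0]]
wrist_force: [-2.8, -7.0, 9.9]
width: 0.358
gripper_force: 40.2
```

```bash
python3 -c "
from plan import plan;plan()
from rig import arm;print(arm.get_state()['ft_torque'])"
```

```text
t=59.3 p=[ 609.  -147.8   52.9] phi=-135.55 w=0.358 gf=40 F=[-2.8 -7.   9.9] q6=2.11 tilt=0.004
[-1.18482362  0.48602002 -0.08318116]
```

arm_command(rows=[0, 0, -0.02, 0, 0, 0, 0.3, 0, 0, 0, 0, 0, 0, 0.3, 0, 0, 0, 0, 0, 0, 0.3, 0, 0, 0, 0, 0, -1, 0.3, 0, 0, 0, 0, 0, -1, 0.3, 0, 0, 0, 0, 0, -1, 0.3, 0, 0, 0, 0, 0, -1, 0.3, 0, 0, 0, 0, 0, -1, 0.3, 0, 0, 0, 0, 0, -1, 0.3, 0, 0, 0, 0, 0, -1, 0.3])

```text
clock: 60.1
ee_pos: [608.0, -144.8, 13.6]
tool_rot: [[0.999, -0.054, -0.001], [-0.054, -0.999, 0.001], [-0.001, -0.001, -1.0]]
wrist_force: [-0.2, 1.0, -0.4]
width: 0.654
gripper_force: 0.0
```

arm_command(rows=[0, 0, 0, 0, 0, -1, 0.3, 0, 0, 0, 0, 0, -1, 0.3, 0, 0, 0, 0, 0, -1, 0.3, 0, 0, 0, 0, 0, -1, 0.3, 0, 0, 0, 0, 0, -1, 0.3, 0, 0, 0, 0, 0, -1, 0.3, 0, 0, 0, 0, 0, -1, 0.3, 0, 0, 0, 0, 0, -1, 0.3, 0, 0, 0, 0, 0, -1, 0.3, 0, 0, 0, 0, 0, -1, 0.3])

```text
clock: 60.93
ee_pos: [608.0, -144.8, 13.6]
tool_rot: [[0.546, 0.838, -0.001], [0.838, -0.546, 0.001], [0.0, -0.002, -1.0]]
wrist_force: [-0.7, -0.6, 0.1]
width: 0.648
gripper_force: 0.0
```

arm_command(rows=[0, 0, 0, 0, 0, -1, 0.3, 0, 0, 0, 0, 0, -1, 0.3, 0, 0, 0, 0, 0, -1, 0.3, 0, 0, 0, 0, 0, -1, 0.3, 0, 0, 0, 0, 0, -1, 0.3, 0, 0, 0, 0, 0, -1, 0.3, 0, 0, 0, 0, 0, -1, 0.3, 0, 0, 0, 0, 0, -1, 0.3, 0, 0, 0, 0, 0, -1, 0.3, 0, 0, 0, 0, 0, -1, 0.3])

```text
clock: 61.77
ee_pos: [608.0, -144.8, 13.6]
tool_rot: [[-0.453, 0.892, -0.001], [0.892, 0.453, 0.001], [0.001, -0.001, -1.0]]
wrist_force: [0.6, 0.1, 0.1]
width: 0.65
gripper_force: 0.0
```

arm_command(rows=[0, 0, 0, 0, 0, -1, 0.3, 0, 0, 0, 0, 0, -1, 0.3, 0, 0, 0, 0, 0, -1, 0.3, 0, 0, 0, 0, 0, -1, 0.3, 0, 0, 0, 0, 0, -1, 0.3, 0, 0, 0, 0, 0, -1, 0.3, 0, 0, 0, 0, 0, -1, 0.3, 0, 0, 0, 0, 0, -1, 0.3, 0, 0, 0, 0, 0, -1, 0.3, 0, 0, 0, 0, 0, -1, 0.3])

```text
clock: 62.6
ee_pos: [608.0, -144.8, 13.6]
tool_rot: [[-0.999, 0.054, -0.001], [0.054, 0.999, 0.001], [0.001, 0.001, -1.0]]
wrist_force: [-0.5, 0.4, 0.5]
width: 0.654
gripper_force: 0.0
```

arm_command(rows=[0, 0, 0, 0, 0, -1, 0.3, 0, 0, 0, 0, 0, -1, 0.3, 0, 0, 0, 0, 0, -1, 0.3, 0, 0, 0, 0, 0, -1, 0.3, 0, 0, 0, 0, 0, -1, 0.3, 0, 0, 0, 0, 0, -1, 0.3, 0, 0, 0, 0, 0, 0, 0.3, 0, 0, 0, 0, 0, 0, 0.3])

```text
clock: 63.27
ee_pos: [608.1, -145.1, 13.8]
tool_rot: [[-0.844, -0.537, -0.001], [-0.537, 0.844, 0.001], [0.0, 0.001, -1.0]]
wrist_force: [0.7, 0.0, -0.4]
width: 0.649
gripper_force: 0.0
```

```bash
python3 -c "
from plan import plan;plan((609,-148.2,51,118))"; python3 holes.py k2; python3 - <<'E'
import sys; sys.path.insert(0,'.')
from h import *
from jig import C,YAW
# jaw front edge along strip centre line
t=cv2.imread("pics/top_k2.png")
E
```

```text
t=63.3 p=[ 608.1 -145.1   51. ] phi=122.47 w=0.649 gf=0 F=[ 0.7  0.  -0.4] q6=-2.39 tilt=0.001
-> (609, -148.2, 51, 118) N=1 row: [0.024, -0.078, -0.0] az=0.745
698 [266.  183.4] jig@41 [ 6.2 79. ] @67 [-0.3 77.1]
654 [275.6 183.5] jig@41 [ 6.5 56.5] @67 [ 0. 55.]
689 [285.2 183.9] jig@41 [ 6.2 34.3] @67 [-0.3 33.1]
702 [301.1 184. ] jig@41 [ 6.7 -2.8] @67 [ 0.3 -3.2]
733 [310.6 184.2] jig@41 [  6.7 -25. ] @67 [  0.3 -25. ]
717 [320.4 184.5] jig@41 [  6.4 -47.7] @67 [ -0.  -47.2]
864 [249.7 185.6] jig@41 [  0.2 116.8] @67 [ -6.2 114.1]
348 [329.3 187.6] jig@41 [ -0.5 -68.5] @67 [ -6.8 -67.7]
```

arm_command(rows=[0.02, -0.08, 0, 0, 0, 0, 0.3, 0, 0, 0, 0, 0, 0, 0.3, 0, 0, 0, 0, 0, 0, -1, 0, 0, 0, 0, 0, 0, -1, 0, 0, 0, 0, 0, 0, -1, 0, 0, 0, 0, 0, 0, -1, 0, 0, 0, 0, 0, 0, -1], newtons=40)

```text
clock: 63.9
ee_pos: [609.2, -148.4, 14.5]
tool_rot: [[-0.843, -0.539, -0.0], [-0.539, 0.843, 0.001], [0.0, 0.001, -1.0]]
wrist_force: [-1.4, 1.7, 3.1]
width: 0.361
gripper_force: 39.5
```

arm_command(rows=[0, 0, 0.002, 0, 0, 0.5, -1, 0, 0, 0.002, 0, 0, 1, -1, 0, 0, 0.002, 0, 0, 1, -1, 0, 0, 0.002, 0, 0, 1, -1, 0, 0, 0.002, 0, 0, 1, -1, 0, 0, 0.002, 0, 0, 1, -1, 0, 0, 0.002, 0, 0, 1, -1, 0, 0, 0.002, 0, 0, 1, -1, 0, 0, 0.002, 0, 0, 1, -1, 0, 0, 0.002, 0, 0, 1, -1])

```text
clock: 64.73
ee_pos: [609.2, -148.2, 13.8]
tool_rot: [[-0.909, 0.418, -0.0], [0.418, 0.909, 0.001], [0.001, 0.0, -1.0]]
wrist_force: [-1.9, 1.8, 3.4]
width: 0.362
gripper_force: 39.6
```

arm_command(rows=[0, 0, 0.002, 0, 0, 1, -1, 0, 0, 0.002, 0, 0, 1, -1, 0, 0, 0.002, 0, 0, 1, -1, 0, 0, 0.002, 0, 0, 1, -1, 0, 0, 0.002, 0, 0, 1, -1, 0, 0, 0.002, 0, 0, 1, -1, 0, 0, 0.002, 0, 0, 1, -1, 0, 0, 0.002, 0, 0, 1, -1, 0, 0, 0.002, 0, 0, 1, -1, 0, 0, 0.002, 0, 0, 1, -1])

```text
clock: 65.57
ee_pos: [609.3, -148.1, 13.2]
tool_rot: [[-0.093, 0.996, -0.0], [0.996, 0.093, 0.001], [0.001, -0.0, -1.0]]
wrist_force: [-1.3, 2.5, 4.9]
width: 0.356
gripper_force: 39.6
```

```bash
python3 -c "
from plan import plan;plan()
from rig import arm;print(arm.get_state()['ft_torque'])"
```

```text
t=65.6 p=[ 609.3 -148.1   50.4] phi=5.32 w=0.356 gf=40 F=[-1.3  2.5  4.9] q6=-0.35 tilt=0.001
[0.44003519 0.34069652 0.0954965 ]
```

arm_command(rows=[0, 0, 0.002, 0, 0, 1, -1, 0, 0, 0.002, 0, 0, 1, -1, 0, 0, 0.002, 0, 0, 1, -1, 0, 0, 0.002, 0, 0, 1, -1, 0, 0, 0.002, 0, 0, 1, -1, 0, 0, 0.002, 0, 0, 1, -1, 0, 0, 0.002, 0, 0, 1, -1, 0, 0, 0.002, 0, 0, 1, -1, 0, 0, 0.002, 0, 0, 1, -1, 0, 0, 0.002, 0, 0, 1, -1])

```text
clock: 66.4
ee_pos: [609.5, -148.2, 12.5]
tool_rot: [[0.816, 0.578, 0.0], [0.578, -0.816, 0.001], [0.001, -0.0, -1.0]]
wrist_force: [-1.5, 2.9, 5.0]
width: 0.362
gripper_force: 39.7
```

arm_command(rows=[0, 0, 0.002, 0, 0, 1, -1, 0, 0, 0.002, 0, 0, 1, -1, 0, 0, 0.002, 0, 0, 1, -1, 0, 0, 0.002, 0, 0, 1, -1, 0, 0, 0.002, 0, 0, 1, -1, 0, 0, 0.002, 0, 0, 1, -1, 0, 0, 0.002, 0, 0, 1, -1, 0, 0, 0.002, 0, 0, 1, -1, 0, 0, 0.002, 0, 0, 1, -1, 0, 0, 0.002, 0, 0, 1, -1])

```text
clock: 67.23
ee_pos: [609.5, -148.4, 11.8]
tool_rot: [[0.909, -0.418, 0.0], [-0.418, -0.909, 0.0], [0.0, -0.001, -1.0]]
wrist_force: [-2.0, 2.4, 6.0]
width: 0.358
gripper_force: 39.7
```

arm_command(rows=[0, 0, 0.002, 0, 0, 1, -1, 0, 0, 0.002, 0, 0, 1, -1, 0, 0, 0.002, 0, 0, 1, -1, 0, 0, 0.002, 0, 0, 1, -1, 0, 0, 0, 0, 0, 0, -1])

```text
clock: 67.65
ee_pos: [609.5, -148.4, 11.5]
tool_rot: [[0.661, -0.75, 0.0], [-0.75, -0.661, 0.0], [-0.0, -0.001, -1.0]]
wrist_force: [-3.6, 2.1, 5.5]
width: 0.36
gripper_force: 39.8
```

```bash
python3 -c "
from plan import plan;plan()
from rig import arm;print(arm.get_state()['ft_torque'])"
```

```text
t=67.7 p=[ 609.5 -148.4   48.7] phi=-138.60 w=0.360 gf=40 F=[-3.6  2.1  5.5] q6=2.16 tilt=0.001
[ 0.32748728  0.31129448 -0.05551318]
```

arm_command(rows=[0, 0, -0.02, 0, 0, 0, 0.3, 0, 0, 0, 0, 0, 0, 0.3, 0, 0, 0, 0, 0, 0, 0.3, 0, 0, 0, 0, 0, -1, 0.3, 0, 0, 0, 0, 0, -1, 0.3, 0, 0, 0, 0, 0, -1, 0.3, 0, 0, 0, 0, 0, -1, 0.3, 0, 0, 0, 0, 0, -1, 0.3, 0, 0, 0, 0, 0, -1, 0.3, 0, 0, 0, 0, 0, -1, 0.3])

```text
clock: 68.48
ee_pos: [609.5, -148.9, 11.2]
tool_rot: [[0.994, -0.106, -0.0], [-0.106, -0.994, -0.0], [-0.0, 0.0, -1.0]]
wrist_force: [-0.1, -0.5, -0.5]
width: 0.647
gripper_force: 0.0
```

arm_command(rows=[0, 0, 0, 0, 0, -1, 0.3, 0, 0, 0, 0, 0, -1, 0.3, 0, 0, 0, 0, 0, -1, 0.3, 0, 0, 0, 0, 0, -1, 0.3, 0, 0, 0, 0, 0, -1, 0.3, 0, 0, 0, 0, 0, -1, 0.3, 0, 0, 0, 0, 0, -1, 0.3, 0, 0, 0, 0, 0, -1, 0.3, 0, 0, 0, 0, 0, -1, 0.3, 0, 0, 0, 0, 0, -1, 0.3])

```text
clock: 69.32
ee_pos: [609.5, -148.9, 11.2]
tool_rot: [[0.589, 0.808, -0.0], [0.808, -0.589, -0.0], [-0.0, -0.0, -1.0]]
wrist_force: [-0.5, 0.3, -0.4]
width: 0.652
gripper_force: 0.0
```

arm_command(rows=[0, 0, 0, 0, 0, -1, 0.3, 0, 0, 0, 0, 0, -1, 0.3, 0, 0, 0, 0, 0, -1, 0.3, 0, 0, 0, 0, 0, -1, 0.3, 0, 0, 0, 0, 0, -1, 0.3, 0, 0, 0, 0, 0, -1, 0.3, 0, 0, 0, 0, 0, -1, 0.3, 0, 0, 0, 0, 0, -1, 0.3, 0, 0, 0, 0, 0, -1, 0.3, 0, 0, 0, 0, 0, -1, 0.3])

```text
clock: 70.15
ee_pos: [609.5, -148.9, 11.2]
tool_rot: [[-0.405, 0.914, -0.0], [0.914, 0.405, -0.0], [-0.0, -0.0, -1.0]]
wrist_force: [0.4, -0.2, -0.2]
width: 0.649
gripper_force: 0.0
```

arm_command(rows=[0, 0, 0, 0, 0, -1, 0.3, 0, 0, 0, 0, 0, -1, 0.3, 0, 0, 0, 0, 0, -1, 0.3, 0, 0, 0, 0, 0, -1, 0.3, 0, 0, 0, 0, 0, -1, 0.3, 0, 0, 0, 0, 0, -1, 0.3, 0, 0, 0, 0, 0, -1, 0.3, 0, 0, 0, 0, 0, -1, 0.3, 0, 0, 0, 0, 0, -1, 0.3, 0, 0, 0, 0, 0, -1, 0.3])

```text
clock: 70.98
ee_pos: [609.5, -148.9, 11.2]
tool_rot: [[-0.994, 0.106, -0.0], [0.106, 0.994, -0.0], [0.0, -0.0, -1.0]]
wrist_force: [-0.1, -0.3, -0.0]
width: 0.652
gripper_force: 0.0
```

arm_command(rows=[0, 0, 0, 0, 0, -1, 0.3, 0, 0, 0, 0, 0, -1, 0.3, 0, 0, 0, 0, 0, -1, 0.3, 0, 0, 0, 0, 0, -1, 0.3, 0, 0, 0, 0, 0, -1, 0.3, 0, 0, 0, 0, 0, -1, 0.3, 0, 0, 0, 0, 0, 0, 0.3, 0, 0, 0, 0, 0, 0, 0.3])

```text
clock: 71.65
ee_pos: [609.5, -148.8, 11.3]
tool_rot: [[-0.871, -0.492, -0.0], [-0.492, 0.871, -0.0], [0.0, -0.0, -1.0]]
wrist_force: [-0.3, 0.2, 0.5]
width: 0.651
gripper_force: 0.0
```

arm_command(rows=[0, 0, 0, 0, 0, 0, -1, 0, 0, 0, 0, 0, 0, -1, 0, 0, 0, 0, 0, 0, -1, 0, 0, 0, 0, 0, 0, -1, 0, 0, 0, 0, 0, 0, -1], newtons=40)

```text
clock: 72.07
ee_pos: [609.2, -148.3, 11.7]
tool_rot: [[-0.87, -0.494, -0.0], [-0.494, 0.87, 0.001], [-0.0, 0.001, -1.0]]
wrist_force: [-1.8, 2.2, 1.8]
width: 0.36
gripper_force: 39.5
```

```bash
python3 -c "
from plan import plan;plan()
from rig import arm;print(arm.get_state()['ft_torque'])"
```

```text
t=72.1 p=[ 609.2 -148.3   48.9] phi=119.57 w=0.360 gf=40 F=[-1.8  2.2  1.8] q6=-2.34 tilt=0.001
[ 0.3616629   0.24353092 -0.00455035]
```

arm_command(rows=[0, 0, 0.002, 0, 0, 0.5, -1, 0, 0, 0.002, 0, 0, 1, -1, 0, 0, 0.002, 0, 0, 1, -1, 0, 0, 0.002, 0, 0, 1, -1, 0, 0, 0.002, 0, 0, 1, -1, 0, 0, 0.002, 0, 0, 1, -1, 0, 0, 0.002, 0, 0, 1, -1, 0, 0, 0.002, 0, 0, 1, -1, 0, 0, 0.002, 0, 0, 1, -1, 0, 0, 0.002, 0, 0, 1, -1])

```text
clock: 72.9
ee_pos: [609.2, -148.2, 11.0]
tool_rot: [[-0.885, 0.465, -0.0], [0.465, 0.885, 0.001], [0.001, 0.0, -1.0]]
wrist_force: [-2.2, 2.5, 4.2]
width: 0.358
gripper_force: 39.5
```

arm_command(rows=[0, 0, 0.002, 0, 0, 1, -1, 0, 0, 0.002, 0, 0, 1, -1, 0, 0, 0.002, 0, 0, 1, -1, 0, 0, 0.002, 0, 0, 1, -1, 0, 0, 0.002, 0, 0, 1, -1, 0, 0, 0.002, 0, 0, 1, -1, 0, 0, 0.002, 0, 0, 1, -1, 0, 0, 0.002, 0, 0, 1, -1, 0, 0, 0.002, 0, 0, 1, -1])

```text
clock: 73.65
ee_pos: [609.3, -148.2, 10.4]
tool_rot: [[-0.144, 0.99, -0.0], [0.99, 0.144, 0.001], [0.001, -0.0, -1.0]]
wrist_force: [-1.3, 2.6, 4.0]
width: 0.363
gripper_force: 39.6
```

```bash
python3 -c "
from plan import plan;plan()
from rig import arm;print(arm.get_state()['ft_torque'])"
```

```text
t=73.7 p=[ 609.3 -148.2   47.6] phi=8.31 w=0.363 gf=40 F=[-1.3  2.6  4. ] q6=-0.40 tilt=0.001
[0.4920191  0.30362849 0.04911499]
```

arm_command(rows=[0, 0, 0.002, 0, 0, 1, -1, 0, 0, 0.002, 0, 0, 1, -1, 0, 0, 0.002, 0, 0, 1, -1, 0, 0, 0.002, 0, 0, 1, -1, 0, 0, 0.002, 0, 0, 1, -1, 0, 0, 0.002, 0, 0, 1, -1, 0, 0, 0.002, 0, 0, 1, -1, 0, 0, 0.002, 0, 0, 1, -1])

```text
clock: 74.32
ee_pos: [609.4, -148.2, 9.9]
tool_rot: [[0.639, 0.769, 0.0], [0.769, -0.639, 0.001], [0.001, -0.0, -1.0]]
wrist_force: [-1.7, 2.1, 4.4]
width: 0.358
gripper_force: 39.7
```

```bash
python3 -c "
from plan import plan;plan()
from rig import arm;print(arm.get_state()['ft_torque'],arm.get_state()['joint_efforts'][5])"
```

```text
t=74.3 p=[ 609.4 -148.2   47.1] phi=-39.70 w=0.358 gf=40 F=[-1.7  2.1  4.4] q6=0.44 tilt=0.001
[0.41770322 0.31686639 0.04785115] -0.9659093990921974
```

arm_command(rows=[0, 0, 0.002, 0, 0, 1, -1, 0, 0, 0.002, 0, 0, 1, -1, 0, 0, 0.002, 0, 0, 1, -1, 0, 0, 0.002, 0, 0, 1, -1, 0, 0, 0.002, 0, 0, 1, -1, 0, 0, 0.002, 0, 0, 1, -1, 0, 0, 0.002, 0, 0, 1, -1, 0, 0, 0.002, 0, 0, 1, -1])

```text
clock: 74.98
ee_pos: [609.5, -148.4, 9.4]
tool_rot: [[0.999, 0.043, 0.0], [0.043, -0.999, -0.0], [0.0, 0.0, -1.0]]
wrist_force: [-5.6, 4.1, 4.0]
width: 0.36
gripper_force: 40.0
```

```bash
python3 -c "
from plan import plan;plan()
from rig import arm;print(arm.get_state()['ft_torque'],arm.get_state()['joint_efforts'][5])"
```

```text
t=75.0 p=[ 609.5 -148.4   46.6] phi=-87.54 w=0.360 gf=40 F=[-5.6  4.1  4. ] q6=1.27 tilt=0.000
[0.44327015 1.12270302 0.73642001] -0.24930154904723167
```

arm_command(rows=[0, 0, 0, 0, 0, 0.7, -1, 0, 0, 0, 0, 0, 0.7, -1, 0, 0, 0, 0, 0, 0, -1])

```text
clock: 75.23
ee_pos: [610.0, -148.4, 9.3]
tool_rot: [[0.995, -0.1, 0.001], [-0.1, -0.995, -0.0], [0.001, 0.0, -1.0]]
wrist_force: [-1.3, 2.3, 4.3]
width: 0.359
gripper_force: 40.1
```

```bash
python3 -c "
from plan import plan;plan()
from rig import arm;print(arm.get_state()['ft_torque'],arm.get_state()['joint_efforts'][5])"
```

```text
t=75.2 p=[ 610.  -148.4   46.5] phi=-95.76 w=0.359 gf=40 F=[-1.3  2.3  4.3] q6=1.41 tilt=0.001
[0.46112771 0.04796568 0.53606763] 1.0315965861082077
```

Torque jumped from 0.05 to 0.6 N m, so the screw is fully home. I release, retreat and check.

arm_command(rows=[0, 0, 0, 0, 0, 0, 0.3, 0, 0, 0, 0, 0, 0, 0.3, 0, 0, 0, 0, 0, 0, 0.3, 0, 0, -0.5, 0, 0, 0, 0.3, 0, 0, -1, 0, 0, 0, 0.3, 0, 0, -1, 0, 0, 0, 0.3, -1, 0, 0, 0, 0, 0, 0.3, -1, 0, 0, 0, 0, 0, 0.3, -1, 0, 0, 0, 0, 0, 0.3, -0.7, 0.7, 0, 0, 0, 0, 0.3])

```text
clock: 76.07
ee_pos: [455.6, -158.4, 108.4]
tool_rot: [[0.995, -0.097, -0.003], [-0.097, -0.995, 0.002], [-0.003, -0.002, -1.0]]
wrist_force: [-1.5, -1.1, -0.2]
width: 0.648
gripper_force: 0.0
```

arm_command(rows=[-0.3, 0.9, 0, 0, 0, 0, 0.3, 0, 0.9, 0, 0, 0, 0, 0.3, 0, 0, 0, 0, 0, 0, 0.3, 0, 0, 0, 0, 0, 0, 0.3])

```text
clock: 76.4
ee_pos: [439.8, -233.7, 108.7]
tool_rot: [[0.995, -0.104, 0.0], [-0.104, -0.995, -0.0], [0.0, 0.0, -1.0]]
wrist_force: [0.4, 0.4, -0.9]
width: 0.651
gripper_force: 0.0
```

```bash
python3 holes.py z1; python3 - <<'E'
from h import *
from plan import plan
from jig import J
plan()
s=capture("side"); cv2.imwrite("pics/side_z1.png",s[:,:,::-1])
a=cv2.imread("pics/top_e1.png"); b=cv2.imread("pics/top_z1.png")
# jaw edge profile along jig x=-12 at z=30, before and after
for n,im in (("before",a),("after",b)):
    ys=np.arange(-98,-128,-1.); uv=proj("top",[np.r_[J(-12,y),30.] for y in ys]).astype(np.float32)
    print(n,cv2.remap(cv2.cvtColor(im,cv2.COLOR_BGR2GRAY),uv[None,:,0],uv[None,:,1],1)[0].tolist())
# bystander/tray diff between first and last views
for n in("top","side"):
    d=cv2.absdiff(cv2.imread(f"pics/{n}0.png"),cv2.imread(f"pics/{n}_z1.png")).max(2)
    for nm,p in dict(bonsai=(601,414,40),dish=(443,193,12),tin=(771,138,25),jar=(771,-237,30),spool=(332,-405,17)).items():
        u,v=proj(n,p)[0].astype(int); print(n,nm,(u,v),d[max(0,v-14):v+14,max(0,u-14):u+14].mean().round(1))
h=hsv(cv2.imread("pics/side_z1.png")[:,:,::-1].copy()); m=((h[...,0]>22)&(h[...,0]<34)&(h[...,1]>150)&(h[...,2]>120)); m[:170]=0;m[222:]=0;m[:,:200]=0;m[:,300:]=0
ys,xs=np.nonzero(m);print("pliers yellow in tray",len(xs),xs.min(),xs.max(),ys.min(),ys.max())
E
```

```text
700 [266.  183.4] jig@41 [ 6.2 79. ] @67 [-0.3 77.1]
661 [275.6 183.5] jig@41 [ 6.5 56.5] @67 [ 0. 55.]
693 [285.2 183.9] jig@41 [ 6.2 34.2] @67 [-0.3 33.1]
678 [301.1 183.9] jig@41 [ 6.8 -2.7] @67 [ 0.4 -3.2]
715 [310.6 184.1] jig@41 [  6.8 -25. ] @67 [  0.3 -25. ]
689 [320.3 184.4] jig@41 [  6.6 -47.6] @67 [  0.1 -47.2]
859 [249.7 185.6] jig@41 [  0.2 116.8] @67 [ -6.2 114.1]
681 [337.2 187.6] jig@41 [  0. -87.] @67 [ -6.3 -85.8]
75 [329.3 187.4] jig@41 [ -0.1 -68.7] @67 [ -6.4 -67.8]
t=76.5 p=[ 439.9 -232.5  145.8] phi=-95.90 w=0.648 gf=0 F=[-0.1 -0.2 -0.6] q6=1.16 tilt=0.001
before [145, 144, 144, 143, 146, 149, 154, 161, 167, 175, 182, 185, 186, 185, 183, 181, 189, 196, 201, 205, 208, 207, 207, 207, 208, 206, 204, 199, 188, 178]
after [183, 179, 172, 165, 158, 151, 146, 145, 145, 160, 174, 186, 198, 207, 208, 210, 208, 206, 202, 198, 196, 194, 192, 193, 193, 194, 195, 194, 190, 187]
top bonsai (np.int64(124), np.int64(193)) 3.6
top dish (np.int64(220), np.int64(261)) 4.3
top tin (np.int64(244), np.int64(124)) 2.3
top jar (np.int64(401), np.int64(122)) 3.5
top spool (np.int64(479), np.int64(306)) 11.4
side bonsai (np.int64(292), np.int64(171)) 30.2
side dish (np.int64(270), np.int64(226)) 25.3
side tin (np.int64(383), np.int64(206)) 46.9
side jar (np.int64(472), np.int64(286)) 29.4
side spool (np.int64(333), np.int64(425)) 8.1
pliers yellow in tray 4 228 237 202 206
```

```bash
python3 - <<'E'
from h import *
im=cv2.imread("pics/top_z1.png")[:,:,::-1].copy(); h=hsv(im)
m=((h[...,0]>24)&(h[...,0]<34)&(h[...,1]>150)&(h[...,2]>170)); m[:205]=0;m[320:]=0;m[:,:100]=0;m[:,190:]=0
ys,xs=np.nonzero(m);print(len(xs)); w=ray("top",np.c_[xs,ys],13); print(w.min(0).round(),w.max(0).round(),w.mean(0).round())
E
```

```text
16
[375. 361.  13.] [422. 366.  13.] [407. 364.  13.]
```

```bash
python3 -c "
from rig import workorder
print(workorder.finish_job())"
```

```text
the job is handed in; nothing more can be done
None
```

The job is handed in, at about 76 s of the 210 s allowed: the pliers are in the tray, all five bricks are laid in running bond within about 0.5 mm of their marks, the thumbscrew is turned to its end stop, and the bonsai and containers look unmoved in the top view.

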